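# Continuity check and sorting of a mixed rework lot

### The job

Take the continuity probe from its stand, prove it by pressing its sprung tip on the brass stud of the grounding bar until it gives a little, then touch it gently in the same way to the silver shield of each stick module in the lot, the near one before the far one, and stand the probe back in its stand. Only then sort the lot: stick modules flat on the floor of the large tilted black tray with their sticks up, bare stick units in the deep black bin, empty carrier frames flat on the floor of the shallow grey tray; leave the eye loupe where it stands.

Things in the scene. Friction and masses are not known exactly. Their poses are not given: they have to be found in the camera images.
- module_near: stick module: beige board 42 mm (its x) by 68 mm (its y), 6 mm thick, with a black round stick near its +y end (up to 10 mm high) and a flat silver shield near its -y end. Grip across the 42 mm. Origin at the centre of its underside, z up. May be absent; this one lies nearer the robot, on the bench top
- module_far: stick module: beige board 42 mm (its x) by 68 mm (its y), 6 mm thick, with a black round stick near its +y end (up to 10 mm high) and a flat silver shield near its -y end. Grip across the 42 mm. Origin at the centre of its underside, z up. May be absent; this one lies farther away, on the grey 2 mm tool mat
- module_near_shield (a point): test point: centre of the top of the near module's silver shield (22 x 17 mm, 9 mm above its underside), 23.5 mm from the module's centre towards its -y end
- module_far_shield (a point): test point: the same on the far module
- unit_1: bare stick unit: 33 x 37 mm square metal cage, 16 mm high with a black round stick cap; the cage that is gripped is 28 mm (its x) by 30 mm (its y) and 10 mm high. Origin at the centre of its underside, z up. May be absent
- unit_2: bare stick unit: 33 x 37 mm square metal cage, 16 mm high with a black round stick cap; the cage that is gripped is 28 mm (its x) by 30 mm (its y) and 10 mm high. Origin at the centre of its underside, z up. May be absent
- unit_3: bare stick unit: 33 x 37 mm square metal cage, 16 mm high with a black round stick cap; the cage that is gripped is 28 mm (its x) by 30 mm (its y) and 10 mm high. Origin at the centre of its underside, z up. May be absent
- frame_1: empty carrier frame: flat beige plate 48 mm (its x) by 72 mm (its y), 8 to 10 mm high, with two square openings and nothing in them. Grip across the 48 mm. Origin at the centre of its underside, z up. May be absent
- frame_2: empty carrier frame: flat beige plate 48 mm (its x) by 72 mm (its y), 8 to 10 mm high, with two square openings and nothing in them. Grip across the 48 mm. Origin at the centre of its underside, z up. May be absent
- esd_tray: large black static-safe tray lying tilted by 0.40 rad on its rest, leaning down towards the robot and to the right (take the slope from its pose); outside about 157 mm (its x) by 198 mm (its y) with the lip, walls 36 mm high; inside 138 x 180 mm, floor 2 mm above its underside. Fixed; its highest corner is 146 mm above the bench. Origin at the centre of its underside, z square to its floor. For the modules
- deep_bin: deep black bin, 118 mm (its x) by 168 mm (its y), walls 46 mm high and 3 mm thick, floor 3 mm above the bench, blank card on its front. Fixed. Origin at the centre of its underside. For the bare stick units
- shallow_tray: shallow grey tray, 132 mm (its x) by 184 mm (its y), walls 24 mm high and 3 mm thick, floor 3 mm above the bench, blank card on its front. Fixed. Origin at the centre of its underside. For the empty frames. The deep bin and this tray change places from start to start
- probe: pen-shaped continuity probe, standing tip down in its stand. Origin on its axis at the end of the nose, z along the axis up to the cap. Nose and barrel (14 mm thick) from 0 to 50 mm, round guard 25 mm across at 50 to 53.5 mm, ribbed grip 16 mm thick from 53.5 to 113.5 mm, cap to 124 mm. 45 to 70 g. Parked, the guard's underside rests on the stand's mouth, so the origin is 12 mm above the bench and the grip runs from 66 to 126 mm above it
- probe_tip (a joint): the probe's sprung brass tip: 0 fully out, grows as it is pushed in, stop at 0.006 m; it begins to give at about 0.5 N and takes about 3.2 N fully in
- tip_end (a point): the end of the sprung brass tip, 9 mm below the probe's origin while it is fully out
- probe_stand: small black block stand 34 x 34 mm and 62 mm high on a 70 x 64 mm foot, with an upright 18.5 mm hole right through for the probe. Fixed. Equipment up to 0.3 m high, among it an open door, stands behind it and behind the grounding bar from x = 0.74 m on. Origin at the centre of its underside
- stand_mouth (a point): centre of the hole's mouth on top of the stand, 62 mm above the bench
- ground_bar: aluminium grounding bar 32 x 86 x 10 mm lying on the bench with a brass stud in its middle between two low black sockets. Fixed. Origin at the centre of its underside
- ground_stud (a point): centre of the flat top (15 mm across) of the brass stud, 24 mm above the bench
- eye_loupe: black eye loupe, 36 mm across and 36 mm high, standing among the lot; not part of it. Origin at the centre of its underside

How it is judged:
By the outcome, as a careful person would: the job done as asked, in the order asked, and still so for the second after the job is handed in, with the robot touching nothing.
Of module_near, module_far only 1 to 2 are there at a start; the rules pass over those that are not, and their reading is None.
Of unit_1, unit_2, unit_3, frame_1, frame_2 only 4 to 5 are there at a start; the rules pass over those that are not, and their reading is None.
At some moment in a run one of module_near, module_far, unit_1, unit_2, unit_3, frame_1, frame_2 may be knocked a few centimetres aside while the robot is not near it.
Once in a run the grip may slacken for a moment while it holds something.
It also fails if it takes over 210 s, if anything falls off the work surface, if the arm or the gripper's body presses on something with over 40 N, if the wrist force passes 120 N, or if a joint passes its speed limit or range.

### The arm

A 6-joint arm with a two-finger parallel gripper is mounted at the origin on a cart in front of the work surface, level with it; the furniture and walls round the work are solid. World frame = base frame: x ahead of the robot, y to its left, z up, the work surface at z = 0. Lengths are in mm, angles in rad, forces in N, time in s.
With the tool pointing down it reaches from about 275 to 975 mm from the base axis. Payload 8.4 kg.
Tool frame: the origin (TCP) lies at the very end of the fingers, on their centre line; the grasp point (between the pads) lies 19 mm behind it (r.grip_point_offset is the distance from the TCP to the grasp point, in mm); z points along the fingers, x is the direction in which the jaws open and shut, and the axes are right-handed (so a half turn about z gives the same grasp; the last joint's range is limited). The gripper opens to 92 mm and grips with 3 to 60 N. Pads are 20 mm wide; open, the fingers measure 128 mm over their backs; the gripper's body (75 mm by 189 mm) begins 69 mm behind the grasp point.
Start: joints at [1.179, 0.353, 1.633, -0, 1.155, -0.002], TCP at [237.501, 578.119, 214.583] pointing down, gripper open.
Joint ranges: [-2.63, 2.63], [-0.92, 2.1], [0.06, 2.66], [-1.3, 4.44], [0, 2.69], [-3.02, 3.02]. Speed limits (rad/s): [2.22, 2.22, 2.79, 3.14, 3.14, 3.14].

### API

Orientations are given as a unit quaternion [w, x, y, z].
In Python, from workcell import r, optics, finder gives the robot as it stands.
- The arm moves only by the tool apply_moves, never from a script. Its argument "targets" is a list of rows, each a list of 7 numbers: the closure in counts, from 0 (fully open) to 255 (shut), then the shift along the tool's x, y, z in cm, then the turn, a rotation vector about the tool's x, y, z in degrees. A call has 1 to 12 rows; each row shifts and turns the pose as measured when the row begins, along the tool's axes as they then stand; what a row does not reach is not made up. A row lasts 1/8 s, in which the tool goes at most 62.5 mm and 10.7 degrees, less where a joint would pass 70% of its speed; a pose out of reach is approached as far as the arm can. A call with a gripper value outside its range is refused whole. The fingers move at their own pace and stop on an object; "grip_force" is the grip in N (left out, the last holds). Time passes only in rows, so rows that do not move let the fingers close. It gives the time, the measured TCP pose, the force and the opening at its end, in the units of the state.
- r.state(): the state, without advancing time (a new reading comes with each control period).
- optics.camera(name): name is "scene" or "top" or "wrist"; returns the picture (400x640x3 uint8, red, green, blue); there is no depth.
- optics.get_calibration(name): a dict with "fx", "fy", "cx", "cy" (pixels), "dist_coeffs" ([k1, k2, p1, p2, k3] as OpenCV has them; the pictures are not rectified), "xyz" and "rotation" of the camera in the world. Camera axes: x right, y down, z forward; pixel columns grow to the right and rows downward; lengths in mm; the calibration is good to about 2 mm. A picture is of the moment at which its call begins: read the wrist's pose just before it. get_calibration takes no time and is no camera call; for the wrist camera it gives the pose at the moment of the call.
- r.close_job(): hands the job in, once; it reports no verdict.
Trained networks look in the newest picture that a camera, given by its name, has taken for a name from the list of things; names that differ only in an ending like _2 or _b are one class to them, and where a whole thing is asked for, a point or a joint stands for the part that bears it (a point fixed in the world has none). Each returns a list of dicts, best first, with "score" (0 to 1); they miss things now and then, are a little off and sometimes report something else, mostly with a low value. They report only what shows in the picture. A call takes as long as a camera call.
- finder.masks_of(camera, label): "mask" (400x640 bool, what is visible of it).
- finder.place_of(camera, label): "xyz" ([x, y, z] in mm, in the coordinates of the camera as it stood for that picture, good to about 4 mm: a listed point, or the origin of a listed thing).
The state is a dict: "time": time; "joint_pos": joint angles; "joint_velocities": joint speeds; "effort": joint torques, N m; "tool_pos": TCP position; "orientation": TCP orientation; "ft_force": force on the tool from outside, world axes, zero at the start; "torque": the same for the moment, N m; "finger_gap": finger opening in mm.
Only numpy, scipy, OpenCV 4.12 (cv2) and the standard library are available. Lean on these libraries where they do the work, as an engineer would, in place of code of your own. Each camera call takes 0.05 s, during which the arm holds its last target.

## Working session

There is one attempt and no reset: what is moved stays moved. The work goes in short steps, Python scripts to look and compute and a tool call to move; the robot and the scene stay as the last step left them, time stands still between calls to the robot, and variables do not carry over. Pictures are saved under pics/ and viewed, and the job is handed in when it is done.

Besides the shell and the picture viewer there is one more tool, called as name(argument=value, ...), one argument or row to a line, values as JSON. apply_moves: Moves the arm, as the interface text tells. Its arguments: {"type":"object","properties":{"targets":{"type":"array"},"grip_force":{"type":"number"}},"required":["targets"]}

```bash
ls -la; mkdir -p pics
cat > h.py <<'E'
import numpy as np, cv2
from scipy.spatial.transform import Rotation as R
from workcell import r, optics, finder
def cal(n):
    c=optics.get_calibration(n); return c
def save(n,f):
    im=optics.camera(n); cv2.imwrite('pics/'+f,im[:,:,::-1]); return im
E
python3 - <<'E'
from h import *
print(r.state())
for n in ['scene','top','wrist']:
    print(n,cal(n)); save(n,'a_%s.png'%n)
E
```

```text
total 12
drwxr-xr-x  3 agent agent 4096 Dec  6 23:15 .
drwxr-xr-x 23 root  root  4096 Dec  6 23:15 ..
drwxr-xr-x  2 agent agent 4096 Dec  6 23:15 pics
{'time': 0.0, 'joint_pos': array([ 1.17861176e+00,  3.53611971e-01,  1.63416862e+00,  7.94126543e-06,
        1.15519511e+00, -2.40400559e-03]), 'joint_velocities': array([-0.00107984,  0.0004507 , -0.00181024, -0.00094592,  0.00097813,
        0.00051705]), 'effort': array([ 3.22425272e-03, -5.93853664e+01, -3.34201312e+01,  6.98925415e-02,
        2.37415452e-02, -1.55168700e-04]), 'tool_pos': array([237.29362983, 577.64362509, 213.87153541]), 'orientation': array([ 3.80625748e-04,  8.30658701e-01,  5.56781505e-01, -5.77359180e-04]), 'ft_force': array([-0.20116362,  0.21635687,  0.43058974]), 'torque': array([ 0.04832705,  0.00239944, -0.04897287]), 'finger_gap': 92.14798411478927}
scene {'fx': 513.4686278073806, 'fy': 513.4686278073806, 'cx': 321.2875034109952, 'cy': 196.60108532889853, 'dist_coeffs': array([0.03, 0.  , 0.  , 0.  , 0.  ]), 'xyz': array([-692.9031413 , -681.45850869,  661.79063995]), 'rotation': array([-0.47726841,  0.71184251, -0.42851291,  0.28613249])}
top {'fx': 501.4972936098276, 'fy': 501.4972936098276, 'cx': 313.0236131148582, 'cy': 197.29249036778108, 'dist_coeffs': array([-0.03057246,  0.        ,  0.        ,  0.        ,  0.        ]), 'xyz': array([ 416.86608317,  -17.64695521, 1722.9433113 ]), 'rotation': array([ 0.02862312, -0.70141822,  0.71116351, -0.03794297])}
wrist {'fx': 307.65250866456296, 'fy': 307.65250866456296, 'cx': 318.6723696192244, 'cy': 201.77991483710056, 'dist_coeffs': array([0.01424477, 0.        , 0.        , 0.        , 0.        ]), 'xyz': array([169.55255328, 606.19547819, 384.59768165]), 'rotation': array([0.10991684, 0.82294826, 0.55260963, 0.07278083])}
```

View pics/a_scene.png

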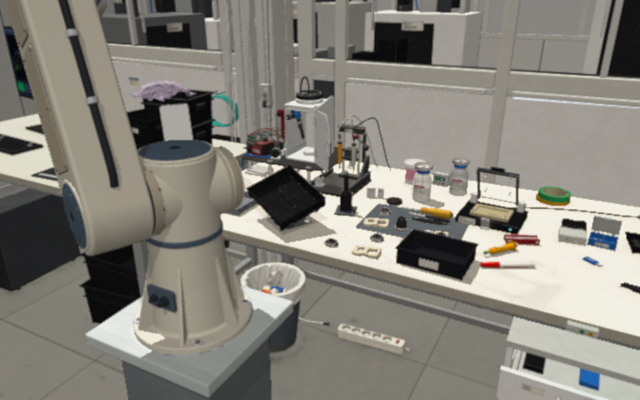

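View pics/a_top.png

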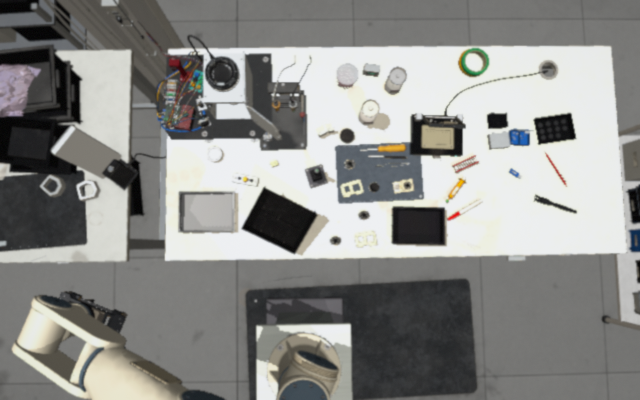

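View pics/a_wrist.png

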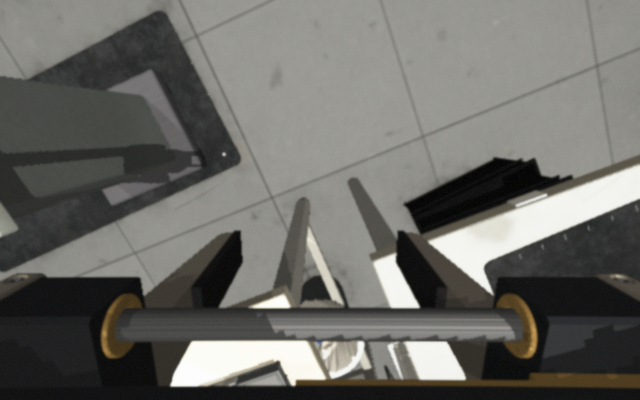

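Run:
```python
from h import *
im=cv2.imread('pics/a_top.png'); c=im[120:255,170:460]; cv2.imwrite('pics/a_crop.png',cv2.resize(c,None,fx=2.75,fy=2.75,interpolation=cv2.INTER_CUBIC))
C=cal('top'); 
q=C['rotation']; Rm=R.from_quat(np.r_[q[1:],q[0]])
optics.camera('top')
for n in ['module_near','module_near_shield','unit_1','frame_1','esd_tray','deep_bin','shallow_tray','probe','tip_end','probe_stand','stand_mouth','ground_bar','ground_stud','eye_loupe']:
    for d in finder.place_of('top',n):
        p=np.array(d['xyz']); w=Rm.apply(p)+C['xyz']; px=(C['fx']*p[0]/p[2]+C['cx'],C['fy']*p[1]/p[2]+C['cy'])
        print(n,round(d['score'],2),w.round(1),np.round(px))
print(r.state()['time'])
```

```text
module_near_shield 0.24 [653.2 -52.8  12.2] [316. 176.]
unit_1 0.51 [ 4.328e+02 -1.118e+02 -2.000e-01] [334. 240.]
unit_1 0.51 [ 697.3 -171.2    4.9] [350. 163.]
unit_1 0.43 [ 511.9 -214.6   -2.8] [363. 216.]
frame_1 0.55 [ 428.7 -217.8    0.8] [365. 240.]
frame_1 0.53 [ 609.9 -176.8    3.9] [352. 188.]
esd_tray 0.62 [656.7 -53.3  14. ] [316. 174.]
esd_tray 0.58 [503.5  80.3  64.9] [277. 219.]
deep_bin 0.62 [ 477.5 -394.8   -5.8] [416. 225.]
shallow_tray 0.74 [538.5 326.4  -1.4] [206. 211.]
probe 0.53 [656.8 -54.3  13.5] [316. 174.]
probe 0.3 [646.3 194.3  26.1] [244. 178.]
tip_end 0.69 [645.9 191.6  21.2] [245. 178.]
tip_end 0.39 [505.   75.9  63.8] [278. 218.]
probe_stand 0.57 [652.6 -54.4  -4. ] [316. 176.]
probe_stand 0.47 [ 695.5 -171.9    3.5] [350. 163.]
stand_mouth 0.82 [654.8 -46.7  61.7] [314. 173.]
ground_bar 0.56 [646.8 190.3  -0.7] [246. 179.]
ground_stud 0.71 [647.6 194.1  21.6] [244. 178.]
eye_loupe 0.53 [ 608.8 -252.     2.7] [374. 188.]
0.9
```

View pics/a_crop.png

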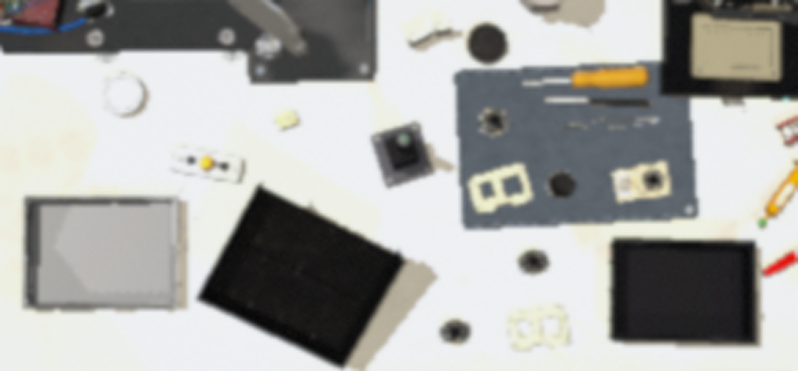

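```bash
cat >> h.py <<'E'
def rot(q): q=np.asarray(q); return R.from_quat(np.r_[q[1:],q[0]])
def down(yaw): # tool x at world angle yaw deg, z down
    a=np.radians(yaw); x=np.array([np.cos(a),np.sin(a),0]); z=np.array([0,0,-1.]); y=np.cross(z,x)
    return R.from_matrix(np.c_[x,y,z])
def plan(pts,grip,step=50,rstep=9,start=None):
    """pts: list of (pos,R); prints rows"""
    s=r.state(); p=np.array(s['tool_pos']); q=rot(s['orientation'])
    if start is not None: p,q=np.array(start[0],float),start[1]
    out=[]
    for P,Q in pts:
        P=np.array(P,float); rv=(q.inv()*Q).as_rotvec(); n=max(1,int(np.ceil(max(np.linalg.norm(P-p)/step,np.degrees(np.linalg.norm(rv))/rstep))))
        for i in range(n):
            qi=q*R.from_rotvec(rv*i/n); d=qi.inv().apply((P-p)/n)/10; a=np.degrees(rv)/n
            out.append([grip]+[float(v) for v in d.round(2)]+[float(v) for v in a.round(1)])
        p,q=P,Q
    print(len(out),'rows'); 
    for o in out: print(o)
def st():
    s=r.state(); q=rot(s['orientation']); m=q.as_matrix()
    print('t',round(s['time'],2),'p',np.array(s['tool_pos']).round(1),'yaw',round(np.degrees(np.arctan2(m[1,0],m[0,0])),2),'z',m[:,2].round(3),'F',np.array(s['ft_force']).round(2),'T',np.array(s['torque']).round(2),'gap',round(s['finger_gap'],1))
def w2px(n,w,C=None):
    C=C or cal(n); q=rot(C['rotation']); K=np.array([[C['fx'],0,C['cx']],[0,C['fy'],C['cy']],[0,0,1]])
    pc=q.inv().apply(np.atleast_2d(w)-C['xyz']); return cv2.projectPoints(pc,np.zeros(3),np.zeros(3),K,np.array(C['dist_coeffs']))[0][:,0]
def px2w(n,px,z,C=None):
    C=C or cal(n); q=rot(C['rotation']); K=np.array([[C['fx'],0,C['cx']],[0,C['fy'],C['cy']],[0,0,1]])
    u=cv2.undistortPoints(np.array(px,float).reshape(-1,1,2),K,np.array(C['dist_coeffs']))[:,0]
    d=q.apply(np.c_[u,np.ones(len(u))]); t=(z-C['xyz'][2])/d[:,2]; return C['xyz']+d*t[:,None]
def look(n,f,labels,thr=0.3):
    C=cal(n); im=optics.camera(n).copy()
    if f: cv2.imwrite('pics/'+f,im[:,:,::-1])
    for l in labels:
        for d in finder.place_of(n,l):
            if d['score']<thr: continue
            w=rot(C['rotation']).apply(d['xyz'])+C['xyz']; print(l,round(d['score'],2),w.round(1),w2px(n,w,C)[0].round())
    return im,C
E
python3 - <<'E'
from h import *
st(); C=cal('wrist'); s=r.state(); q=rot(s['orientation'])
print('cam in tool',q.inv().apply(C['xyz']-s['tool_pos']),(q.inv()*rot(C['rotation'])).as_rotvec())
print(w2px('wrist',s['tool_pos']))
p=s['tool_pos']
plan([((p[0],p[1],300),q),((540,-50,300),down(90))],0)
E
```

```text
t 0.9 p [237.5 578.1 214.6] yaw 67.67 z [ 0.  0. -1.] F [-0.23  0.02  0.29] T [ 0.03 -0.02 -0.01] gap 92.2
cam in tool [   0.38642742  -73.50647575 -170.63817716] [-0.26442663 -0.00029825 -0.00150446]
[[317.98834063 245.87629284]]
16 rows
[0, 0.0, -0.0, -4.27, 0.0, 0.0, 0.0]
[0, 0.0, -0.0, -4.27, 0.0, 0.0, 0.0]
[0, -3.33, 3.7, -0.0, 0.0, -0.0, -1.6]
[0, -3.43, 3.61, -0.0, 0.0, -0.0, -1.6]
[0, -3.53, 3.51, -0.0, 0.0, -0.0, -1.6]
[0, -3.63, 3.41, -0.0, 0.0, -0.0, -1.6]
[0, -3.72, 3.31, -0.0, 0.0, -0.0, -1.6]
[0, -3.81, 3.21, -0.0, 0.0, -0.0, -1.6]
[0, -3.9, 3.1, -0.0, 0.0, -0.0, -1.6]
[0, -3.98, 2.99, -0.0, 0.0, -0.0, -1.6]
[0, -4.06, 2.88, -0.0, 0.0, -0.0, -1.6]
[0, -4.14, 2.76, -0.0, 0.0, -0.0, -1.6]
[0, -4.22, 2.65, -0.0, 0.0, -0.0, -1.6]
[0, -4.29, 2.53, -0.0, 0.0, -0.0, -1.6]
[0, -4.36, 2.41, -0.0, 0.0, -0.0, -1.6]
[0, -4.42, 2.28, -0.0, 0.0, -0.0, -1.6]
```

apply_moves(
  targets=[
    [0, 0, 0, -4.3, 0, 0, 0],
    [0, 0, 0, -4.3, 0, 0, 0],
    [0, -3.3, 3.7, 0, 0, 0, -1.6],
    [0, -3.4, 3.6, 0, 0, 0, -1.6],
    [0, -3.5, 3.5, 0, 0, 0, -1.6],
    [0, -3.6, 3.4, 0, 0, 0, -1.6],
    [0, -3.7, 3.3, 0, 0, 0, -1.6],
    [0, -3.8, 3.2, 0, 0, 0, -1.6],
  ],
  grip_force=40,
)

```text
time: 1.9
tool_pos: [370.3, 306.1, 303.6]
orientation: [0.0, 0.778, 0.629, 0.001]
ft_force: [-0.8, 1.2, -0.7]
finger_gap: 92.2
```

apply_moves(
  targets=[
    [0, -3.9, 3.1, 0, 0, 0, -1.6],
    [0, -4, 3, 0, 0, 0, -1.6],
    [0, -4.1, 2.9, 0, 0, 0, -1.6],
    [0, -4.1, 2.8, 0, 0, 0, -1.6],
    [0, -4.2, 2.6, 0, 0, 0, -1.6],
    [0, -4.3, 2.5, 0, 0, 0, -1.6],
    [0, -4.4, 2.4, 0, 0, 0, -1.6],
    [0, -4.4, 2.3, 0, 0, 0, -1.6],
    [0, 0, 0, 0, 0, 0, 0],
  ],
)

```text
time: 3.02
tool_pos: [554.2, -65.7, 305.4]
orientation: [0.002, 0.701, 0.713, 0.004]
ft_force: [-0.1, 0.5, -0.1]
finger_gap: 92.1
```

Run:
```python
from h import *
st()
look('wrist','b.png',['probe','stand_mouth','ground_stud','probe_stand','module_far_shield','module_far','unit_1','frame_1','eye_loupe'],0.2)
```

```text
t 3.02 p [554.2 -65.7 305.4] yaw 90.95 z [ 0.008  0.003 -1.   ] F [-0.1   0.54 -0.13] T [ 0.04  0.04 -0.01] gap 92.1
probe 0.62 [656.1 -52.9   5.5] [325. 229.]
probe 0.47 [ 433.7 -110.1   -1.5] [289.  82.]
stand_mouth 0.63 [651.8 -50.8  64.3] [327. 241.]
stand_mouth 0.24 [654.2 -48.4   6.8] [328. 228.]
ground_stud 0.84 [643.  192.9  25.5] [484. 228.]
probe_stand 0.88 [656.1 -48.5   2.6] [327. 228.]
module_far 0.64 [ 616.2 -348.7    3.3] [139. 202.]
unit_1 0.94 [ 433.3 -111.     1. ] [288.  82.]
unit_1 0.83 [ 518.8 -208.7    5.6] [223. 141.]
unit_1 0.6 [ 696.7 -167.4   -0.8] [256. 249.]
frame_1 0.88 [ 610.5 -172.9    1.5] [250. 200.]
frame_1 0.84 [ 434.2 -214.7   -3.2] [217.  81.]
eye_loupe 0.27 [ 6.936e+02 -1.660e+02  5.000e-01] [257. 248.]
```

View pics/b.png

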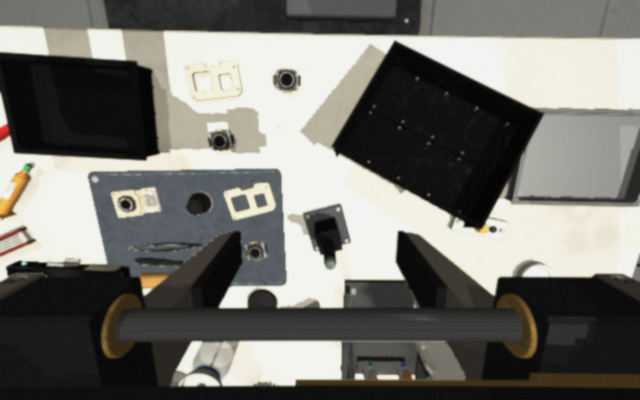

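Run:
```python
from h import *
C=cal('wrist')
m=None
for d in finder.masks_of('wrist','probe')[:1]:
    m=d['mask']; ys,xs=np.nonzero(m); print(d['score'],xs.min(),xs.max(),ys.min(),ys.max())
im=cv2.imread('pics/b.png'); cv2.imwrite('pics/b1.png',cv2.resize(im[190:290,270:390],None,fx=5,fy=5))
im[m]=(im[m]*.5+np.array([0,0,128])).astype('u1') if m is not None else 0
cv2.imwrite('pics/b2.png',cv2.resize(im[190:290,270:390],None,fx=5,fy=5))
for w in [(654,-50,136),(654,-50,66),(654,-50,62),(654,-50,0)]: print(w2px('wrist',w,C)[0])
```

```text
0.89 319 337 234 269
[326.34835142 265.805682  ]
[325.05107929 242.92011766]
[324.98884443 241.82193114]
[324.14581901 226.94348031]
```

View pics/b1.png

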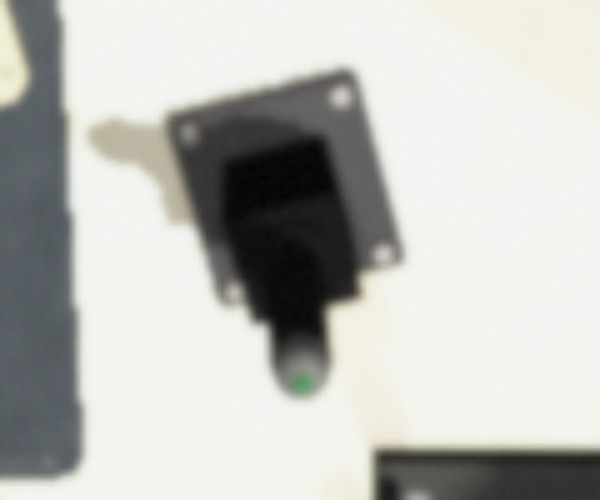

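Run:
```python
from h import *
C=cal('wrist')
print(px2w('wrist',[(330.4,266.8)],136,C),px2w('wrist',[(327.2,228.6)],6,C),px2w('wrist',[(330.4,266.8)],134,C))
st()
```

```text
[[655.24831243 -45.19817008 136.        ]] [[654.55954875 -45.31054629   6.        ]] [[656.28850203 -45.08630321 134.        ]]
t 3.58 p [553.2 -62.6 305.9] yaw 91.16 z [ 0.008  0.003 -1.   ] F [-0.76 -0.04  0.88] T [ 0.01 -0.03  0.02] gap 91.9
```

Run:
```python
from h import *
plan([((655,-48.5,190),down(90))],0)
```

```text
4 rows
[0, 0.29, 2.53, 2.92, 0.1, -0.0, 0.3]
[0, 0.31, 2.53, 2.91, 0.1, -0.0, 0.3]
[0, 0.32, 2.54, 2.91, 0.1, -0.0, 0.3]
[0, 0.34, 2.54, 2.9, 0.1, -0.0, 0.3]
```

apply_moves(
  targets=[
    [0, 0.3, 2.5, 2.9, 0.1, 0, 0.3],
    [0, 0.3, 2.5, 2.9, 0.1, 0, 0.3],
    [0, 0.3, 2.5, 2.9, 0.1, 0, 0.3],
    [0, 0.3, 2.5, 2.9, 0.1, 0, 0.3],
    [0, 0, 0, 0, 0, 0, 0],
    [0, 0, 0, 0, 0, 0, 0],
  ],
)

```text
time: 4.32
tool_pos: [656.9, -47.5, 189.5]
orientation: [0.0, 0.707, 0.707, 0.002]
ft_force: [0.3, 0.1, 0.5]
finger_gap: 92.0
```

Run:
```python
from h import *
st()
im,C=look('wrist','c.png',['probe','stand_mouth'],0.2)
for w in [(655,-48.5,136),(655,-48.5,62)]: print(w2px('wrist',w,C)[0])
im=cv2.imread('pics/c.png'); cv2.imwrite('pics/c1.png',cv2.resize(im[150:350,200:440],None,fx=3,fy=3))
```

```text
t 4.33 p [656.9 -47.5 189.5] yaw 90.02 z [ 0.004  0.003 -1.   ] F [0.32 0.09 0.52] T [ 0.04 -0.   -0.01] gap 92.0
probe 0.59 [657.4 -53.1  10.8] [313. 184.]
stand_mouth 0.77 [653.4 -50.5  65.2] [315. 192.]
stand_mouth 0.62 [ 614.7 -249.2    5. ] [140. 146.]
[316.66419445 215.18419997]
[316.97680195 192.36949565]
```

View pics/c1.png

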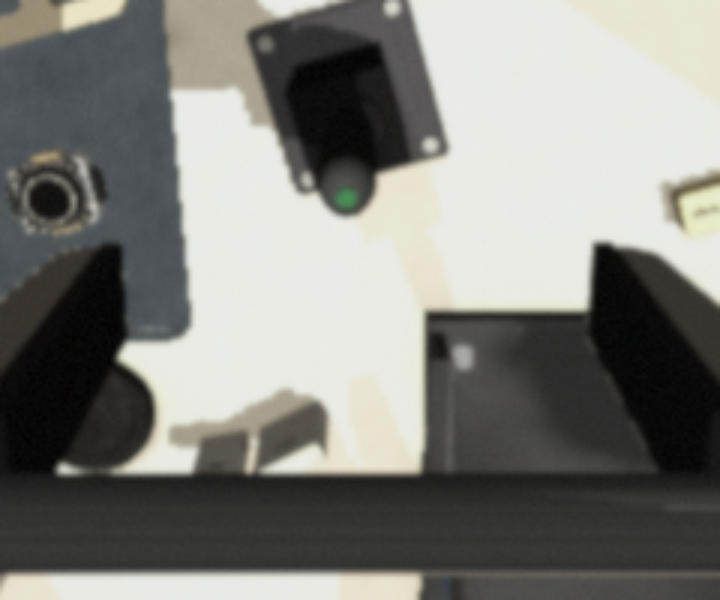

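Run:
```python
from h import *
st();plan([((654.5,-49.5,81),down(90))],0,40)
```

```text
t 4.47 p [657.  -47.6 190.1] yaw 89.99 z [ 0.005  0.003 -1.   ] F [-0.06 -0.91  1.15] T [ 0.04 -0.05 -0.  ] gap 91.6
3 rows
[0, -0.07, -0.1, 3.64, 0.1, -0.0, -0.0]
[0, -0.07, -0.1, 3.64, 0.1, -0.0, -0.0]
[0, -0.07, -0.09, 3.64, 0.1, -0.0, -0.0]
```

apply_moves(
  targets=[
    [0, -0.1, -0.1, 3.6, 0.1, 0, 0],
    [0, -0.05, -0.1, 3.6, 0.1, 0, 0],
    [0, -0.05, -0.1, 3.6, 0.1, 0, 0],
    [0, 0, 0, 0, 0, 0, 0],
  ],
)

```text
time: 4.97
tool_pos: [656.2, -50.3, 86.2]
orientation: [0.003, 0.707, 0.707, 0.004]
ft_force: [-0.3, -0.2, -0.4]
finger_gap: 92.1
```

Run:
```python
from h import *
st();save('wrist','d.png')
```

```text
t 4.97 p [656.2 -50.3  86.2] yaw 89.96 z [ 0.009  0.002 -1.   ] F [-0.33 -0.21 -0.35] T [ 0.07 -0.03  0.02] gap 92.1
```

View pics/d.png

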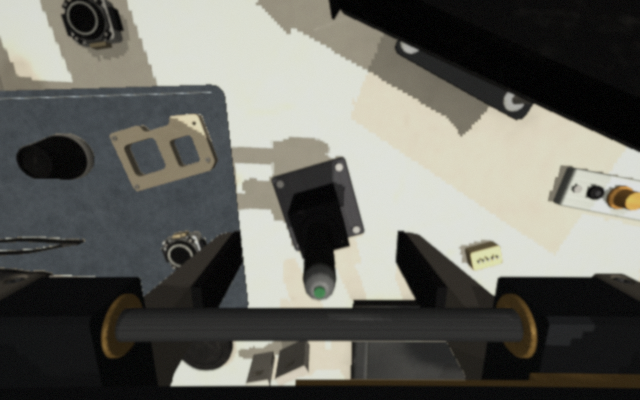

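apply_moves(
  targets=[
    [0, 0, -0.1, 0.5, 0.5, 0.1, 0],
    [0, 0, 0, 0, 0, 0, 0],
    [255, 0, 0, 0, 0, 0, 0],
    [255, 0, 0, 0, 0, 0, 0],
    [255, 0, 0, 0, 0, 0, 0],
    [255, 0, 0, 0, 0, 0, 0],
  ],
  grip_force=40,
)

```text
time: 5.78
tool_pos: [660.1, -50.7, 88.9]
orientation: [0.003, 0.707, 0.707, 0.005]
ft_force: [-0.2, 1.3, 0.0]
finger_gap: 53.8
```

Run:
```python
from h import *
st()
```

```text
t 5.78 p [660.1 -50.7  88.9] yaw 89.96 z [ 0.011  0.003 -1.   ] F [-0.2   1.26  0.01] T [ 0.06  0.02 -0.  ] gap 53.8
```

apply_moves(
  targets=[
    [255, 0, -0.55, 0.8, 0.6, 0, 0],
    [255, 0, -0.1, 0.15, 0, 0, 0],
  ],
)

```text
time: 6.02
tool_pos: [653.0, -50.6, 78.6]
orientation: [-0.001, 0.707, 0.707, 0.001]
ft_force: [-0.5, -0.0, 0.4]
finger_gap: 33.9
```

Run:
```python
from h import *
st()
```

```text
t 6.03 p [653.  -50.6  78.6] yaw 89.96 z [-0.     0.003 -1.   ] F [-0.53 -0.01  0.37] T [ 0.05  0.01 -0.03] gap 33.9
```

apply_moves(
  targets=[
    [255, 0, 0.1, -0.2, 0, 0, 0],
  ],
)

```text
time: 6.15
tool_pos: [653.6, -50.6, 80.1]
orientation: [-0.001, 0.707, 0.707, 0.001]
ft_force: [0.4, -0.2, 0.0]
finger_gap: 24.0
```

apply_moves(
  targets=[
    [255, 0, 0, 0, 0, 0, 0],
  ],
)

```text
time: 6.28
tool_pos: [653.9, -50.6, 80.3]
orientation: [-0.001, 0.707, 0.707, 0.001]
ft_force: [0.1, -0.9, 3.5]
finger_gap: 15.4
```

apply_moves(
  targets=[
    [255, 0, 0, 0, 0, 0, 0],
  ],
)

```text
time: 6.4
tool_pos: [654.0, -50.6, 80.4]
orientation: [-0.001, 0.707, 0.707, 0.001]
ft_force: [-0.2, -0.1, -1.2]
finger_gap: 15.1
```

apply_moves(
  targets=[
    [255, 0, 0, -2, 0, 0, 0],
    [255, 0, 0, -4, 0, 0, 0],
    [255, 0, 0, -4, 0, 0, 0],
    [255, 0, 0, -3, 0, 0, 0],
    [255, 0, 0, 0, 0, 0, 0],
    [255, 0, 0, 0, 0, 0, 0],
  ],
)

```text
time: 7.15
tool_pos: [654.2, -51.0, 219.7]
orientation: [-0.0, 0.707, 0.707, 0.002]
ft_force: [-0.4, 0.5, -1.5]
finger_gap: 15.6
```

Run:
```python
from h import *
st(); plan([((645,193,205),down(90))],255,40)
look('wrist','e.png',['probe','tip_end','stand_mouth','ground_stud'],0.2)
```

```text
t 7.15 p [654.2 -51.  219.7] yaw 89.96 z [ 0.002  0.003 -1.   ] F [-0.45  0.54 -1.48] T [ 0.02 -0.01 -0.06] gap 15.6
7 rows
[255, 3.49, -0.13, 0.22, 0.0, -0.0, -0.0]
[255, 3.49, -0.13, 0.22, 0.0, -0.0, -0.0]
[255, 3.49, -0.13, 0.22, 0.0, -0.0, -0.0]
[255, 3.49, -0.13, 0.22, 0.0, -0.0, -0.0]
[255, 3.49, -0.13, 0.21, 0.0, -0.0, -0.0]
[255, 3.49, -0.13, 0.21, 0.0, -0.0, -0.0]
[255, 3.49, -0.13, 0.21, 0.0, -0.0, -0.0]
probe 0.65 [655.8 -53.1 151.2] [315. 214.]
stand_mouth 0.97 [651.1 -49.9  66.9] [319. 186.]
ground_stud 0.61 [643.5 191.9  27.4] [523. 173.]
```

View pics/e.png

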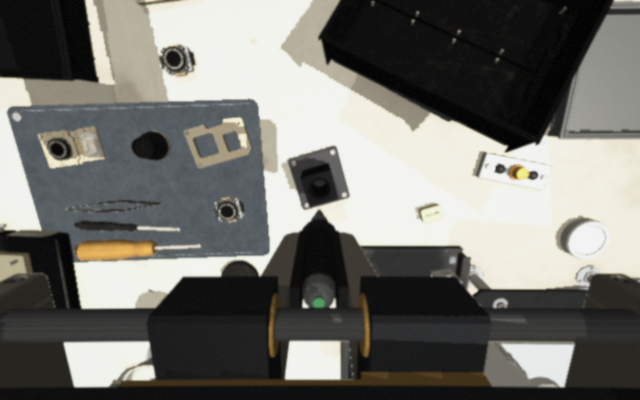

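apply_moves(
  targets=[
    [255, 2, -0.1, 0.2, 0, 0, 0],
    [255, 4, -0.1, 0.2, 0, 0, 0],
    [255, 4, -0.1, 0.2, 0, 0, 0],
    [255, 4, -0.2, 0.2, 0, 0, 0],
    [255, 4, -0.1, 0.2, 0, 0, 0],
    [255, 3, -0.1, 0.2, 0, 0, 0],
    [255, 2, -0.1, 0.3, 0, 0, 0],
    [255, 0, 0, 0, 0, 0, 0],
    [255, 0, 0, 0, 0, 0, 0],
  ],
)

```text
time: 8.52
tool_pos: [641.7, 193.1, 198.3]
orientation: [-0.004, 0.707, 0.707, -0.002]
ft_force: [0.4, -0.5, -0.5]
finger_gap: 15.0
```

Run:
```python
from h import *
st()
im,C=look('wrist','f.png',['probe','tip_end','ground_stud'],0.2)
s=r.state(); p=np.array(s['tool_pos']); print(w2px('wrist',p+[0,0,-77.4],C),w2px('wrist',(645,193,24),C))
im=cv2.imread('pics/f.png'); cv2.imwrite('pics/f1.png',cv2.resize(im[120:320,200:440],None,fx=3,fy=3))
```

```text
t 8.53 p [641.7 193.1 198.3] yaw 90.0 z [-0.008  0.003 -1.   ] F [ 0.44 -0.46 -0.52] T [ 0.04 -0.07  0.  ] gap 15.0
probe 0.7 [ 608.8 -172.6    5.5] [  2. 154.]
probe 0.68 [641.4 192.  126.3] [317. 211.]
ground_stud 0.95 [644.1 190.4  24.7] [316. 188.]
[[317.32067338 210.2127772 ]] [[317.80092012 188.93146712]]
```

View pics/f1.png

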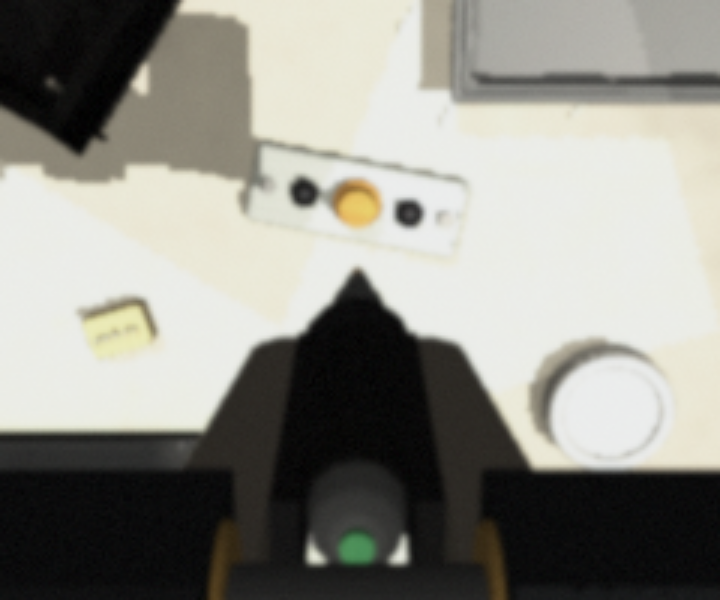

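apply_moves(
  targets=[
    [255, 0, 0.2, 2, -0.4, 0, 0],
    [255, 0, 0.1, 3, 0, 0, 0],
    [255, 0, 0, 2.5, 0, 0, 0],
    [255, 0, 0, 0.7, 0, 0, 0],
    [255, 0, 0, 0, 0, 0, 0],
    [255, 0, 0, 0, 0, 0, 0],
  ],
)

```text
time: 9.48
tool_pos: [647.9, 189.4, 117.9]
orientation: [0.0, 0.709, 0.705, 0.003]
ft_force: [0.4, -0.6, -0.2]
finger_gap: 15.2
```

Run:
```python
from h import *
st()
im,C=look('wrist','g.png',['tip_end','ground_stud'],0.2)
st()
im=cv2.imread('pics/g.png'); cv2.imwrite('pics/g1.png',cv2.resize(im[120:320,200:440],None,fx=3,fy=3))
```

```text
t 9.47 p [647.9 189.4 117.9] yaw 89.63 z [ 0.005  0.004 -1.   ] F [ 0.37 -0.62 -0.19] T [ 0.1  -0.02 -0.05] gap 15.2
ground_stud 0.8 [644.4 194.9  25.1] [324. 200.]
t 9.62 p [647.9 189.6 117.9] yaw 89.65 z [ 0.005  0.005 -1.   ] F [-0.1  -0.04 -0.97] T [ 0.02 -0.05  0.01] gap 15.0
```

View pics/g1.png

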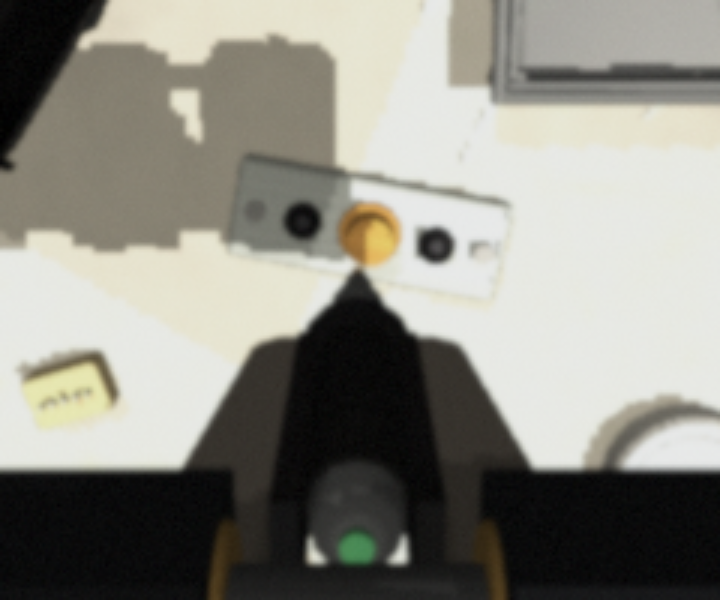

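apply_moves(
  targets=[
    [255, 0.2, -0.2, 0.5, 0.3, -0.3, -0.3],
    [255, 0.2, -0.15, 0.5, 0, 0, 0],
    [255, 0, 0, 0, 0, 0, 0],
    [255, 0, 0, 0, 0, 0, 0],
  ],
)

```text
time: 10.12
tool_pos: [644.3, 194.3, 107.9]
orientation: [0.0, 0.707, 0.707, -0.0]
ft_force: [0.2, -0.3, -0.3]
finger_gap: 15.3
```

Run:
```python
from h import *
st()
im,C=look('wrist','g.png',['tip_end','ground_stud'],0.2)
st()
im=cv2.imread('pics/g.png'); cv2.imwrite('pics/g2.png',cv2.resize(im[150:270,260:400],None,fx=5,fy=5))
```

```text
t 10.12 p [644.3 194.3 107.9] yaw 90.0 z [ 0.    -0.001 -1.   ] F [ 0.25 -0.28 -0.34] T [-0.01  0.04 -0.02] gap 15.3
ground_stud 0.59 [649.3 191.1  24.7] [315. 213.]
t 10.28 p [644.4 194.2 108. ] yaw 89.99 z [ 0.    -0.001 -1.   ] F [-0.04  0.84  0.55] T [ 0.01 -0.01  0.05] gap 15.1
```

View pics/g2.png

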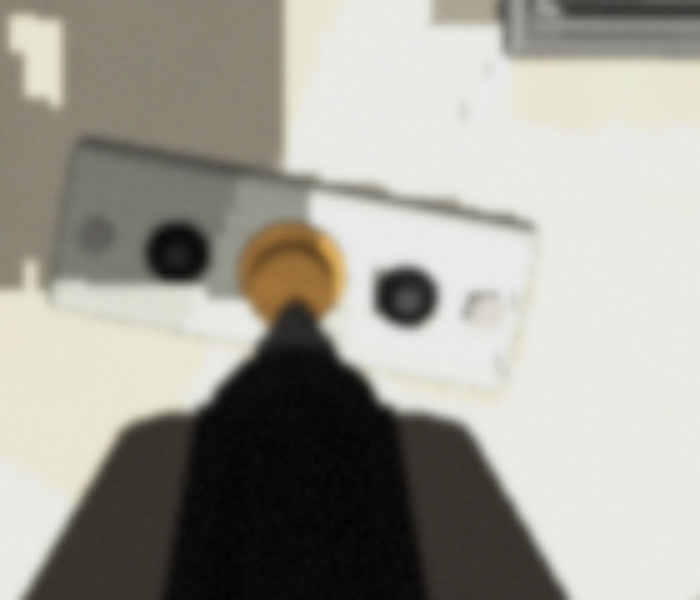

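Run:
```python
from h import *
C=cal('wrist');p=np.array(r.state()['tool_pos'])
for w in [p-[0,0,77.4],p-[0,0,68.4],(644.5,193.5,24),(645.5,195,24)]: print((w2px('wrist',w,C)[0]-[260,150])*5)
```

```text
[291.5470515  294.59630542]
[291.41351043 310.33164579]
[287.41441222 284.50339776]
[296.11258009 290.08895842]
```

apply_moves(
  targets=[
    [255, -0.05, -0.1, 0.4, 0, 0, 0],
    [255, 0, 0, 0.2, 0, 0, 0],
    [255, 0, 0, 0, 0, 0, 0],
    [255, 0, 0, 0, 0, 0, 0],
  ],
)

```text
time: 10.78
tool_pos: [643.4, 193.5, 101.6]
orientation: [0.0, 0.707, 0.707, -0.0]
ft_force: [0.1, -0.5, -0.4]
finger_gap: 15.5
```

Run:
```python
from h import *
st()
im,C=look('wrist','g3.png',['tip_end','ground_stud'],0.2)
st();save('wrist','g4.png');st()
im=cv2.imread('pics/g3.png'); cv2.imwrite('pics/g3.png',cv2.resize(im[150:270,260:400],None,fx=5,fy=5))
```

```text
t 10.78 p [643.4 193.5 101.6] yaw 89.97 z [ 0.001 -0.001 -1.   ] F [ 0.15 -0.54 -0.43] T [ 0.02 -0.   -0.01] gap 15.5
ground_stud 0.93 [643.  192.5  25.5] [317. 209.]
t 10.93 p [643.4 193.5 101.7] yaw 89.97 z [ 0.001 -0.001 -1.   ] F [ 0.4  -0.5  -0.95] T [ 0.08  0.01 -0.05] gap 15.3
t 10.97 p [643.4 193.5 101.6] yaw 89.97 z [ 0.001 -0.001 -1.   ] F [ 0.35  0.55 -0.54] T [ 0.05 -0.03  0.04] gap 15.1
```

View pics/g3.png

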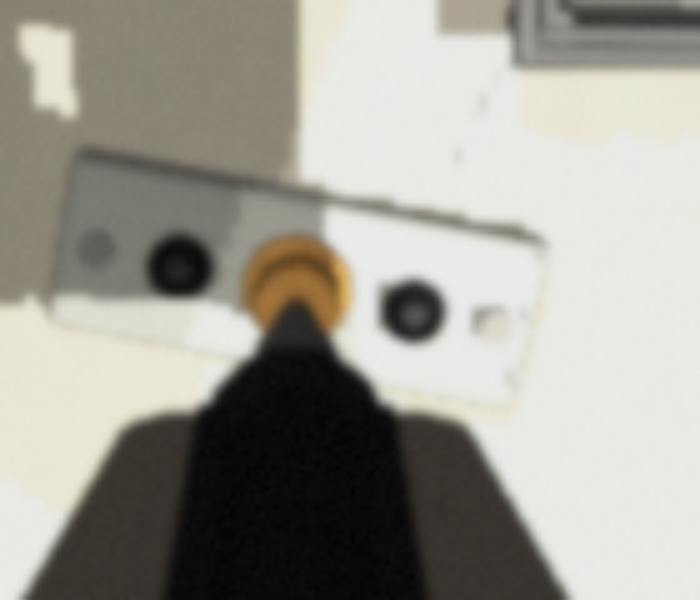

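apply_moves(
  targets=[
    [255, 0, 0, 0.15, 0, 0, 0],
    [255, 0, 0, 0.1, 0, 0, 0],
    [255, 0, 0, 0.05, 0, 0, 0],
  ],
)

```text
time: 11.35
tool_pos: [643.6, 193.6, 98.9]
orientation: [0.001, 0.707, 0.707, 0.0]
ft_force: [-0.6, -1.3, 0.8]
finger_gap: 15.1
```

```bash
cat >> h.py <<'E'
def favg(n=8):
    a=[];
    for i in range(n): optics.camera('wrist'); s=r.state(); a.append(np.r_[s['ft_force'],s['tool_pos']])
    print('avgF/p',np.mean(a,0).round(2), 'se',(np.std(a,0)[:3]/np.sqrt(n)).round(2))
E
python3 - <<'E'
from h import *
st();favg()
E
```

```text
t 11.35 p [643.6 193.6  98.9] yaw 89.98 z [ 0.001 -0.001 -1.   ] F [-0.59 -1.3   0.75] T [ 0.01  0.03 -0.02] gap 15.1
avgF/p [-3.2000e-01 -3.7000e-01  8.9000e-01  6.4359e+02  1.9360e+02  9.8900e+01] se [0.12 0.14 0.11]
```

apply_moves(
  targets=[
    [255, 0, 0, -2, 0, 0, 0],
    [255, 0, 0, -4, 0, 0, 0],
    [255, 0, 0, -4, 0, 0, 0],
    [255, -2, 0, -1, 0, 0, 0],
    [255, -4, 0, 0, 0, 0, 0],
    [255, -5, 0, 0, 0, 0, 0],
    [255, -5, 0, 0, 0, 0, 0],
    [255, -5, 0, 0, 0, 0, 0],
    [255, -5, 0, 0, 0, 0, 0],
    [255, -4, 0, 0, 0, 0, 0],
    [255, -2, 0, 0, 0, 0, 0],
    [255, 0, 0, 0, 0, 0, 0],
  ],
)

```text
time: 13.25
tool_pos: [638.4, -143.3, 213.1]
orientation: [-0.0, 0.708, 0.707, -0.001]
ft_force: [-0.5, -0.2, -0.8]
finger_gap: 15.4
```

Run:
```python
from h import *
st()
im,C=look('wrist','i.png',['module_far','module_far_shield'],0.2)
plan([((625,-325,205),down(90))],255,40)
```

```text
t 13.25 p [ 638.4 -143.3  213.1] yaw 89.93 z [-0.002 -0.002 -1.   ] F [-0.45 -0.19 -0.76] T [ 0.03 -0.    0.04] gap 15.4
module_far 0.71 [ 613.9 -352.1    2.1] [150. 160.]
module_far 0.7 [ 478.7 -393.5    1.8] [94. 38.]
5 rows
[255, -3.68, -0.28, 0.17, -0.0, 0.0, 0.0]
[255, -3.68, -0.28, 0.17, -0.0, 0.0, 0.0]
[255, -3.68, -0.28, 0.17, -0.0, 0.0, 0.0]
[255, -3.68, -0.28, 0.17, -0.0, 0.0, 0.0]
[255, -3.68, -0.28, 0.17, -0.0, 0.0, 0.0]
```

View pics/i.png

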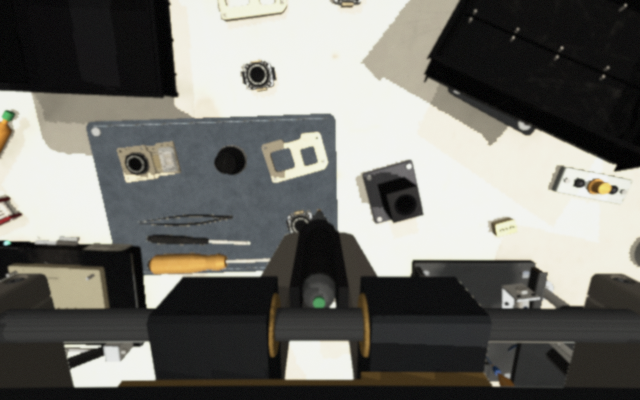

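Run:
```python
from h import *
print(px2w('wrist',[(167,157),(135,163),(148,161)],11))
```

```text
[[ 610.78188888 -323.72694199   11.        ]
 [ 618.22535955 -363.10628659   11.        ]
 [ 615.72131607 -347.15504082   11.        ]]
```

apply_moves(
  targets=[
    [255, -2, -0.3, 0.2, 0, 0, 0],
    [255, -4, -0.3, 0.2, 0, 0, 0],
    [255, -4, -0.3, 0.2, 0, 0, 0],
    [255, -4, -0.2, 0.2, 0, 0, 0],
    [255, -3, -0.2, 0, 0, 0, 0],
    [255, 0, 0, 0, 0, 0, 0],
    [255, 0, 0, 0, 0, 0, 0],
  ],
)

```text
time: 14.28
tool_pos: [626.6, -313.8, 204.5]
orientation: [-0.0, 0.703, 0.711, -0.001]
ft_force: [-0.6, 0.1, -0.5]
finger_gap: 15.5
```

Run:
```python
from h import *
st()
im,C=look('wrist','j.png',['module_far','module_far_shield'],0.2)
p=np.array(r.state()['tool_pos']);print(w2px('wrist',p-[0,0,77.4]))
im=cv2.imread('pics/j.png'); cv2.imwrite('pics/j1.png',cv2.resize(im[120:280,220:420],None,fx=4,fy=4))
```

```text
t 14.28 p [ 626.6 -313.8  204.5] yaw 90.65 z [-0.002 -0.001 -1.   ] F [-0.6   0.09 -0.54] T [0.04 0.02 0.07] gap 15.5
module_far 0.76 [ 614.4 -352.8    3.2] [287. 171.]
module_far 0.36 [ 694.  -169.6    3.4] [430. 234.]
module_far_shield 0.59 [ 609.1 -328.1   10. ] [307. 167.]
[[318.39738096 209.132263  ]]
```

View pics/j1.png

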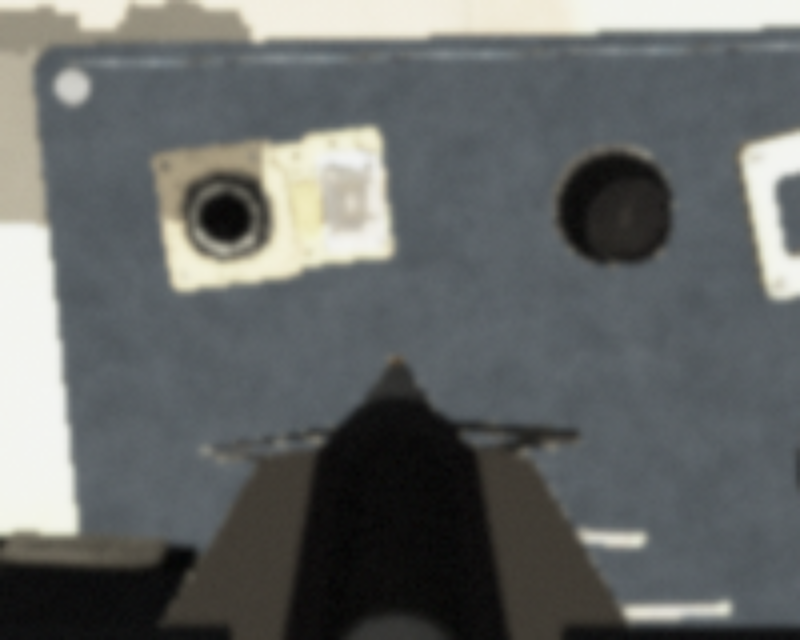

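Run:
```python
from h import *
print(px2w('wrist',[(307.5,169.5),(220+227/4,120+212/4)],11))
P=px2w('wrist',[(220+a/4,120+b/4) for a,b in [(152,155),(380,125),(397,255),(175,292)]],8)
print(P,P.mean(0)); st()
x=px2w('wrist',[(307.5,169.5)],11)[0]; plan([((x[0],x[1],112),down(90))],255,30)
```

```text
[[ 611.97616299 -326.85810808   11.        ]
 [ 616.72180572 -363.64061881   11.        ]]
[[ 600.40756378 -386.01486666    8.        ]
 [ 590.56785128 -318.17584396    8.        ]
 [ 629.72534783 -312.58408768    8.        ]
 [ 642.27635623 -380.54694178    8.        ]] [ 615.74427978 -349.33043502    8.        ]
t 14.43 p [ 626.8 -313.3  204.8] yaw 90.7 z [-0.002 -0.002 -1.   ] F [ 0.08  0.3  -1.39] T [ 0.04 -0.02 -0.05] gap 15.4
4 rows
[255, -0.33, -0.37, 2.32, -0.0, 0.0, 0.2]
[255, -0.33, -0.37, 2.32, -0.0, 0.0, 0.2]
[255, -0.33, -0.37, 2.32, -0.0, 0.0, 0.2]
[255, -0.34, -0.37, 2.32, -0.0, 0.0, 0.2]
```

apply_moves(
  targets=[
    [255, -0.3, -0.4, 2, 0, 0, 0.2],
    [255, -0.4, -0.4, 3, 0, 0, 0.2],
    [255, -0.4, -0.4, 3, 0, 0, 0.2],
    [255, -0.3, -0.3, 1.3, 0, 0, 0.1],
    [255, 0, 0, 0, 0, 0, 0],
    [255, 0, 0, 0, 0, 0, 0],
  ],
)

```text
time: 15.18
tool_pos: [614.6, -324.0, 112.8]
orientation: [0.002, 0.705, 0.709, -0.0]
ft_force: [0.5, -0.3, -0.3]
finger_gap: 15.1
```

Run:
```python
from h import *
st()
im,C=look('wrist','k.png',['module_far_shield'],0.2)
p=np.array(r.state()['tool_pos']);print(w2px('wrist',p-[0,0,77.4]))
im=cv2.imread('pics/k.png'); cv2.imwrite('pics/k1.png',cv2.resize(im[120:280,220:420],None,fx=4,fy=4))
plan([((612,-326.5,96),down(90))],255,30)
```

```text
t 15.18 p [ 614.6 -324.   112.8] yaw 90.34 z [ 0.002 -0.003 -1.   ] F [ 0.48 -0.28 -0.3 ] T [ 0.05  0.   -0.  ] gap 15.1
module_far_shield 0.62 [ 612.8 -326.5   10.1] [316. 199.]
[[318.56173539 208.77182519]]
1 rows
[255, -0.23, -0.28, 1.7, 0.2, 0.2, 0.3]
```

View pics/k1.png

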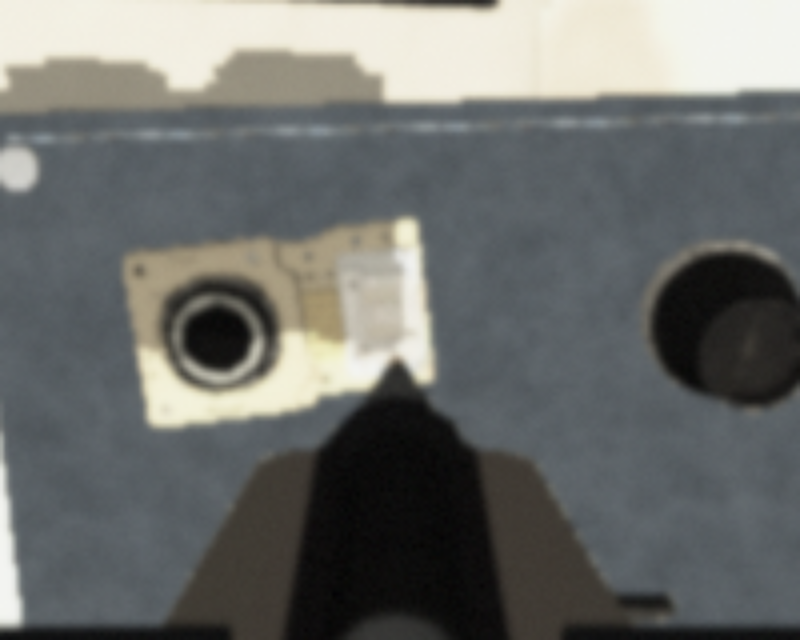

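apply_moves(
  targets=[
    [255, -0.2, -0.15, 1, 0.1, 0.1, 0.2],
    [255, -0.2, -0.15, 0.8, 0.1, 0.1, 0.1],
    [255, 0, 0, 0, 0, 0, 0],
    [255, 0, 0, 0, 0, 0, 0],
  ],
)

```text
time: 15.78
tool_pos: [612.1, -328.8, 94.8]
orientation: [0.0, 0.707, 0.707, -0.0]
ft_force: [0.5, 0.2, -0.8]
finger_gap: 15.3
```

Run:
```python
from h import *
st()
save('wrist','l.png')
p=np.array(r.state()['tool_pos']);print(w2px('wrist',p-[0,0,77.4]))
im=cv2.imread('pics/l.png'); cv2.imwrite('pics/l1.png',cv2.resize(im[120:280,220:420],None,fx=4,fy=4))
st()
```

```text
t 15.78 p [ 612.1 -328.8   94.8] yaw 90.01 z [ 0. -0. -1.] F [ 0.49  0.23 -0.77] T [ 0.01 -0.01 -0.02] gap 15.3
[[318.26065948 208.97474211]]
t 15.82 p [ 612.1 -328.8   94.7] yaw 90.01 z [ 0. -0. -1.] F [ 0.07 -0.26 -0.73] T [0.05 0.   0.02] gap 15.3
```

View pics/l1.png

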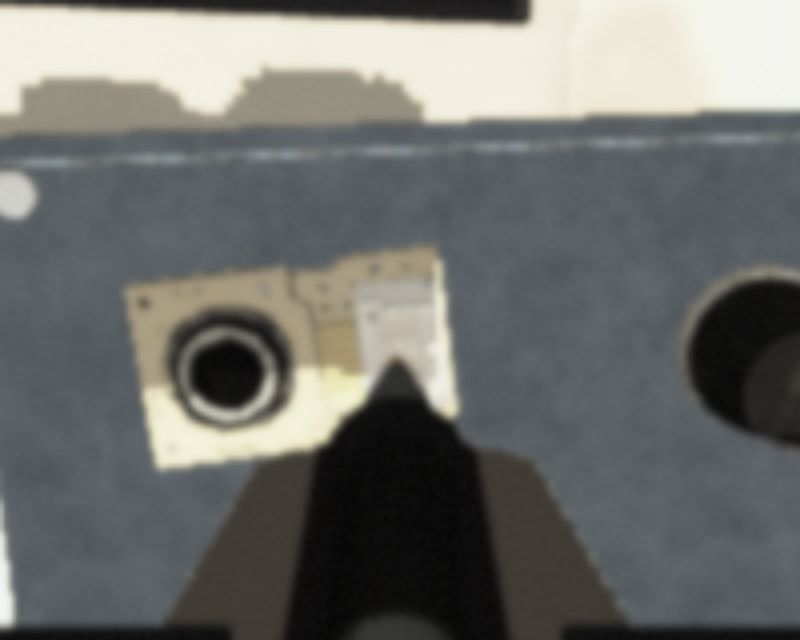

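apply_moves(
  targets=[
    [255, 0, -0.2, 0.4, 0, 0, 0],
    [255, 0, 0, 0.2, 0, 0, 0],
    [255, 0, 0, 0.1, 0, 0, 0],
    [255, 0, 0, 0, 0, 0, 0],
  ],
)

```text
time: 16.32
tool_pos: [610.2, -328.8, 87.7]
orientation: [0.001, 0.707, 0.707, 0.0]
ft_force: [0.3, 0.7, 1.2]
finger_gap: 15.3
```

Run:
```python
from h import *
st()
save('wrist','m.png')
im=cv2.imread('pics/m.png'); cv2.imwrite('pics/m1.png',cv2.resize(im[120:280,220:420],None,fx=4,fy=4))
favg()
```

```text
t 16.32 p [ 610.2 -328.8   87.7] yaw 90.02 z [ 0.001 -0.001 -1.   ] F [0.32 0.69 1.24] T [ 0.11  0.05 -0.01] gap 15.3
avgF/p [-1.3000e-01  3.8000e-01  2.0000e-02  6.1019e+02 -3.2881e+02  8.7760e+01] se [0.17 0.16 0.12]
```

View pics/m1.png

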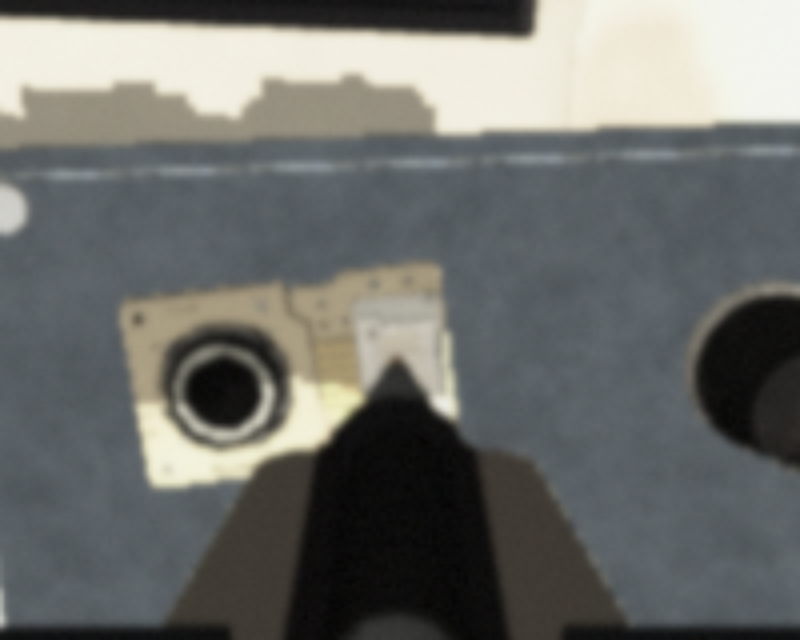

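apply_moves(
  targets=[
    [255, 0, 0, 0.15, 0, 0, 0],
    [255, 0, 0, 0.05, 0, 0, 0],
  ],
)

```text
time: 17.02
tool_pos: [610.2, -328.8, 85.7]
orientation: [0.001, 0.707, 0.707, 0.0]
ft_force: [-0.6, -0.3, 1.5]
finger_gap: 15.9
```

Run:
```python
from h import *
st();favg()
```

```text
t 17.02 p [ 610.2 -328.8   85.7] yaw 90.02 z [ 0.001 -0.001 -1.   ] F [-0.64 -0.3   1.51] T [ 0.15  0.04 -0.  ] gap 15.9
avgF/p [-3.6000e-01  2.7000e-01  1.1200e+00  6.1023e+02 -3.2883e+02  8.5800e+01] se [0.26 0.14 0.17]
```

apply_moves(
  targets=[
    [255, 0, 0, -2, 0, 0, 0],
    [255, 0, 0, -4, 0, 0, 0],
    [255, 0, 0, -4, 0, 0, 0],
    [255, 2, 0, -3, 0, 0, 0],
    [255, 4, 0.7, 0, 0, 0, 0],
    [255, 5, 0.8, 0, 0, 0, 0],
    [255, 5, 0.8, 0, 0, 0, 0],
    [255, 5, 0.8, 0, 0, 0, 0],
    [255, 4, 0.8, 0, 0, 0, 0],
    [255, 2, 0.4, 0, 0, 0, 0],
    [255, 0, 0, 0, 0, 0, 0],
    [255, 0, 0, 0, 0, 0, 0],
  ],
)

```text
time: 18.92
tool_pos: [656.2, -54.0, 234.5]
orientation: [0.006, 0.708, 0.706, 0.003]
ft_force: [-0.1, -0.2, -1.0]
finger_gap: 15.2
```

Run:
```python
from h import *
st();plan([((653.8,-50.5,170),down(90))],255,30)
look('wrist','n.png',['stand_mouth','probe'],0.2)
```

```text
t 18.93 p [656.2 -54.  234.5] yaw 89.88 z [ 0.013 -0.005 -1.   ] F [-0.06 -0.24 -0.99] T [ 0.04  0.01 -0.  ] gap 15.2
3 rows
[255, 0.13, -0.11, 2.15, 0.2, 0.1, -0.0]
[255, 0.12, -0.1, 2.15, 0.2, 0.1, -0.0]
[255, 0.12, -0.09, 2.15, 0.2, 0.1, -0.0]
stand_mouth 0.85 [651.5 -48.7  63.7] [324. 180.]
probe 0.78 [654.2 -54.8 161.7] [318. 207.]
probe 0.47 [ 514.3 -210.4    3.2] [188.  56.]
```

Descend to tip just above the mouth (TCP z≈155 → tip at 77.6).

apply_moves(
  targets=[
    [255, 0.15, -0.1, 2.1, 0.3, 0.1, 0],
    [255, 0.1, -0.1, 2.5, 0.2, 0.1, 0],
    [255, 0.1, 0, 2.5, 0.2, 0.1, 0],
    [255, 0, 0, 0.4, 0, 0, 0],
    [255, 0, 0, 0, 0, 0, 0],
    [255, 0, 0, 0, 0, 0, 0],
  ],
)

```text
time: 19.82
tool_pos: [652.7, -54.0, 152.7]
orientation: [-0.002, 0.71, 0.705, -0.001]
ft_force: [-0.3, -1.3, -0.5]
finger_gap: 15.3
```

Run:
```python
from h import *
st();plan([((653.8,-50.5,152),down(90))],255,30)
save('wrist','o.png')
im=cv2.imread('pics/o.png'); cv2.imwrite('pics/o1.png',cv2.resize(im[150:270,250:390],None,fx=5,fy=5))
p=np.array([653.8,-50.5,62]);print((w2px('wrist',p)[0]-[250,150])*5)
```

```text
t 19.82 p [652.7 -54.  152.7] yaw 89.59 z [-0.004  0.001 -1.   ] F [-0.33 -1.28 -0.48] T [-0.06 -0.   -0.04] gap 15.3
1 rows
[255, 0.35, 0.11, 0.07, -0.2, -0.1, -0.4]
[360.36569719 279.90765793]
```

View pics/o1.png

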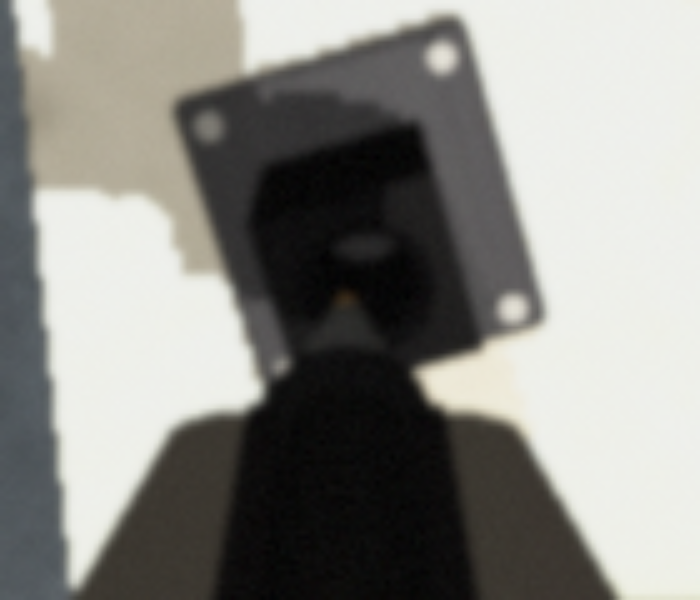

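apply_moves(
  targets=[
    [255, 0.4, 0.1, 0, -0.2, -0.1, -0.4],
    [255, 0, 0, 0, 0, 0, 0],
    [255, 0, 0, 0, 0, 0, 0],
  ],
)

```text
time: 20.25
tool_pos: [654.9, -49.6, 154.7]
orientation: [0.002, 0.707, 0.707, 0.001]
ft_force: [0.6, 0.4, -0.0]
finger_gap: 15.2
```

Run:
```python
from h import *
st();
a=np.mean([save('wrist','p.png').astype(float) for _ in range(4)],0)[:,:,::-1]
c=a[185:235,290:355]; g=np.clip((c/90)**.6*255,0,255).astype('u1')
cv2.imwrite('pics/p1.png',cv2.resize(g,None,fx=11,fy=11,interpolation=cv2.INTER_CUBIC))
p=np.array([653.8,-49.7,62]);print((w2px('wrist',p)[0]-[290,185])*11)
p=np.array(r.state()['tool_pos'])-[0,0,77.4];print((w2px('wrist',p)[0]-[290,185])*11);st()
```

```text
t 20.25 p [654.9 -49.6 154.7] yaw 90.04 z [ 0.003 -0.001 -1.   ] F [ 0.61  0.37 -0.02] T [ 0.05  0.01 -0.01] gap 15.2
[312.16012579 197.07191588]
[311.76722614 260.97456982]
t 20.45 p [654.7 -49.7 154.4] yaw 90.03 z [ 0.003 -0.001 -1.   ] F [-0.15  0.76 -0.79] T [ 0.01  0.04 -0.03] gap 15.1
```

View pics/p1.png

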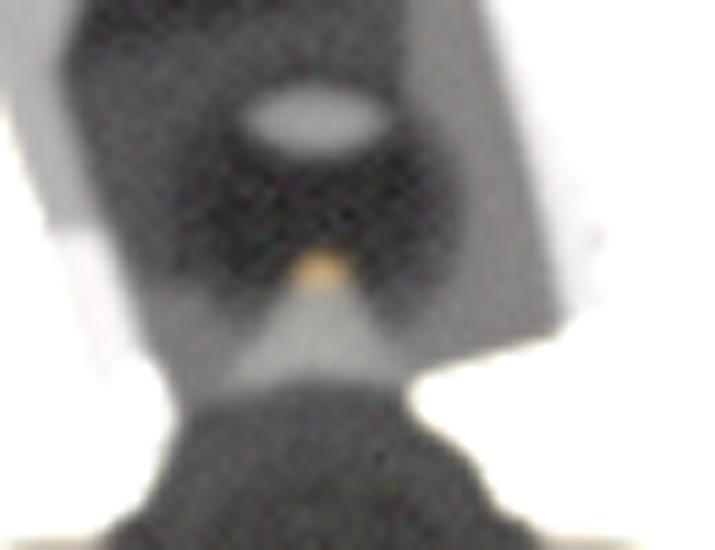

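apply_moves(
  targets=[
    [255, 0, 0, 0.7, 0.1, 0, 0],
    [255, 0, 0, 0.8, 0, 0, 0],
    [255, 0, 0, 0.8, 0, 0, 0],
    [255, 0, 0, 0.3, 0, 0, 0],
  ],
)

```text
time: 20.95
tool_pos: [654.4, -49.8, 125.9]
orientation: [0.0, 0.707, 0.707, -0.0]
ft_force: [-1.5, -0.7, -0.2]
finger_gap: 15.3
```

Run:
```python
from h import *
st();plan([((654.8,-49.6,81),down(90))],255,8)
```

```text
t 20.95 p [654.4 -49.8 125.9] yaw 90.01 z [-0.    -0.001 -1.   ] F [-1.53 -0.73 -0.21] T [ 0.04  0.01 -0.02] gap 15.3
6 rows
[255, 0.0, 0.01, 0.75, -0.0, 0.0, 0.0]
[255, 0.0, 0.01, 0.75, -0.0, 0.0, 0.0]
[255, 0.0, 0.01, 0.75, -0.0, 0.0, 0.0]
[255, 0.0, 0.01, 0.75, -0.0, 0.0, 0.0]
[255, 0.0, 0.01, 0.75, -0.0, 0.0, 0.0]
[255, 0.0, 0.01, 0.75, -0.0, 0.0, 0.0]
```

apply_moves(
  targets=[
    [255, 0, 0, 0.7, 0, 0, 0],
    [255, 0, 0, 0.8, 0, 0, 0],
    [255, 0, 0, 0.8, 0, 0, 0],
    [255, 0, 0, 0.7, 0, 0, 0],
    [255, 0, 0, 0.5, 0, 0, 0],
    [255, 0, 0, 0, 0, 0, 0],
  ],
)

```text
time: 21.7
tool_pos: [654.1, -49.8, 87.9]
orientation: [0.0, 0.707, 0.707, -0.001]
ft_force: [-0.7, -1.4, -1.1]
finger_gap: 15.6
```

Run:
```python
from h import *
st();favg(4);save('wrist','q.png')
```

```text
t 21.7 p [654.1 -49.8  87.9] yaw 90.02 z [-0.001 -0.001 -1.   ] F [-0.69 -1.4  -1.13] T [ 0.02  0.   -0.  ] gap 15.6
avgF/p [-3.3000e-01 -1.9000e-01 -8.1000e-01  6.5447e+02 -4.9870e+01  8.8460e+01] se [0.15 0.19 0.08]
```

View pics/q.png

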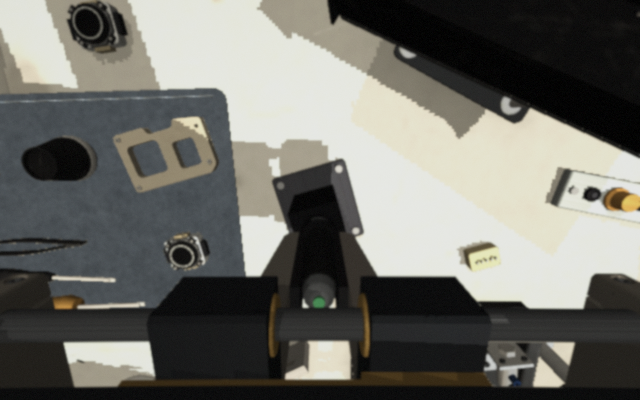

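apply_moves(
  targets=[
    [255, 0, 0, 0.4, 0, 0, 0],
    [255, 0, 0, 0.3, 0, 0, 0],
    [255, 0, 0, 0, 0, 0, 0],
    [255, 0, 0, 0, 0, 0, 0],
  ],
)

```text
time: 22.45
tool_pos: [654.8, -49.9, 81.5]
orientation: [0.001, 0.707, 0.707, -0.0]
ft_force: [0.1, 0.1, -0.5]
finger_gap: 15.2
```

Run:
```python
from h import *
st();favg(4)
```

```text
t 22.45 p [654.8 -49.9  81.5] yaw 90.01 z [ 0.001 -0.001 -1.   ] F [ 0.15  0.1  -0.46] T [ 0.05 -0.02 -0.03] gap 15.2
avgF/p [-1.0000e-02  1.3000e-01 -4.6000e-01  6.5479e+02 -4.9910e+01  8.1600e+01] se [0.23 0.17 0.29]
```

Still about 1 mm up; lower 1 mm, release.

apply_moves(
  targets=[
    [255, 0, 0, 0.1, 0, 0, 0],
    [255, 0, 0, 0, 0, 0, 0],
    [0, 0, 0, 0, 0, 0, 0],
    [0, 0, 0, 0, 0, 0, 0],
    [0, 0, 0, 0, 0, 0, 0],
    [0, 0, 0, 0, 0, 0, 0],
    [0, 0, 0, 0, 0, 0, 0],
  ],
)

```text
time: 23.52
tool_pos: [655.1, -49.9, 81.0]
orientation: [0.001, 0.707, 0.707, 0.0]
ft_force: [-0.3, 0.3, -0.2]
finger_gap: 63.3
```

Run:
```python
from h import *
st();save('wrist','s.png')
```

```text
t 23.52 p [655.1 -49.9  81. ] yaw 90.01 z [ 0.002 -0.001 -1.   ] F [-0.28  0.3  -0.21] T [0.05 0.   0.03] gap 63.3
```

View pics/s.png

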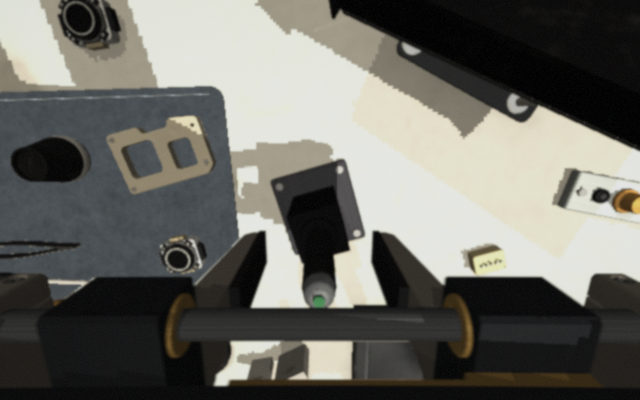

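apply_moves(
  targets=[
    [0, 0, 0, -2, 0, 0, 0],
    [0, 0, 0, -5, 0, 0, 0],
    [0, 0, 0, -5, 0, 0, 0],
    [0, -2, -2, -5, 0, 0, 0],
    [0, -4, -2, -4, 0, 0, 0],
    [0, -4, -2, -1, 0, 0, 0],
    [0, -3, -1, 0, 0, 0, 0],
    [0, 0, 0, 0, 0, 0, 0],
    [0, 0, 0, 0, 0, 0, 0],
  ],
)

```text
time: 24.7
tool_pos: [583.7, -182.5, 321.3]
orientation: [0.006, 0.707, 0.708, 0.003]
ft_force: [-0.2, 0.6, 0.0]
finger_gap: 91.7
```

Run:
```python
from h import *
st()
look('wrist','t.png',['probe','esd_tray','deep_bin','module_far','unit_1','frame_1','eye_loupe'],0.3)
```

```text
t 24.7 p [ 583.7 -182.5  321.3] yaw 90.08 z [ 0.013 -0.005 -1.   ] F [-0.16  0.59  0.03] T [0.05 0.05 0.05] gap 91.7
probe 0.58 [657.1 -52.    9.5] [399. 209.]
esd_tray 0.64 [508.6  76.7  67.2] [517. 115.]
deep_bin 0.83 [ 476.5 -392.2    4.4] [179.  91.]
module_far 0.83 [ 615.5 -353.2    2.1] [214. 183.]
unit_1 0.83 [ 696.5 -163.     1.1] [331. 230.]
unit_1 0.68 [510.5  77.2  69.2] [518. 116.]
unit_1 0.65 [ 433.3 -110.1    1.3] [369.  61.]
unit_1 0.45 [ 6.120e+02 -2.499e+02  4.000e-01] [278. 181.]
frame_1 0.69 [ 608.3 -170.9    3.1] [327. 179.]
frame_1 0.67 [ 515.  -213.     2.4] [300. 119.]
frame_1 0.66 [656.7 -50.3   4.5] [399. 208.]
eye_loupe 0.85 [ 614.1 -248.2    2. ] [279. 182.]
eye_loupe 0.66 [ 615.8 -352.5   -0. ] [215. 183.]
```

View pics/t.png

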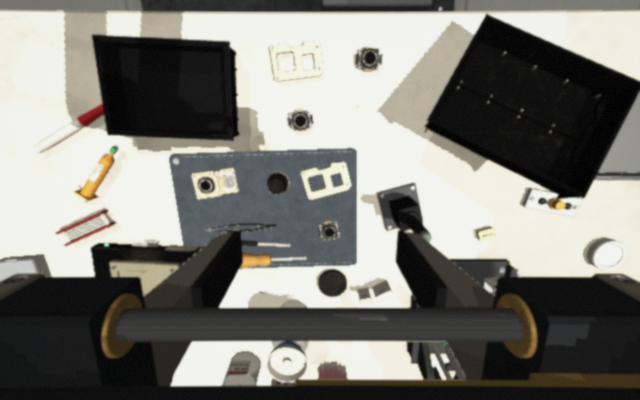

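Run:
```python
from h import *
im=cv2.imread('pics/t.png')
a=cv2.resize(im[30:140,255:395],None,fx=5,fy=5,interpolation=cv2.INTER_CUBIC); cv2.imwrite('pics/t1.png',a)
C=cal('wrist')
import pickle; pickle.dump(C,open('t.pkl','wb'))
st()
```

```text
t 25.1 p [ 583.6 -182.5  320. ] yaw 90.14 z [ 0.011 -0.005 -1.   ] F [ 0.43  0.6  -0.69] T [-0.01  0.03  0.01] gap 92.1
```

View pics/t1.png

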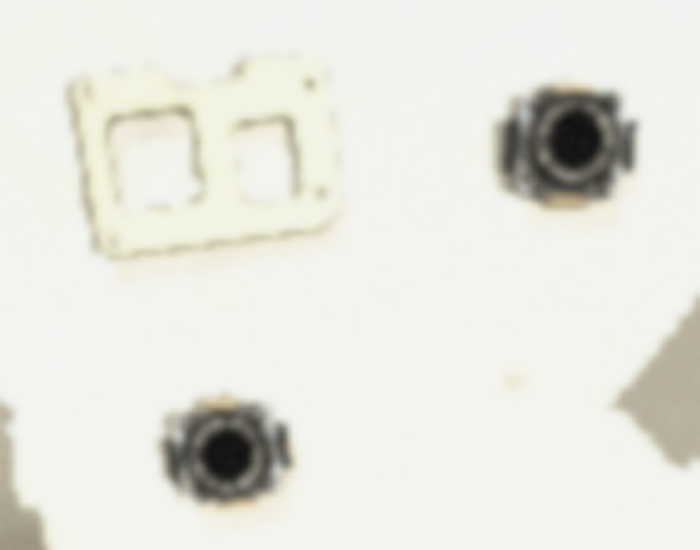

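Run:
```python
from h import *
import pickle; C=pickle.load(open('t.pkl','rb'))
print(px2w('wrist',[(255+226/5,30+455/5),(255+570/5,30+145/5)],8,C))
plan([((514,-212,110),down(90))],0,45)
```

```text
[[ 517.56006834 -211.90443936    8.        ]
 [ 431.44744677 -112.13612678    8.        ]]
5 rows
[0, -0.57, -1.44, 4.19, 0.1, 0.1, 0.0]
[0, -0.57, -1.43, 4.19, 0.1, 0.1, 0.0]
[0, -0.58, -1.42, 4.19, 0.1, 0.1, 0.0]
[0, -0.58, -1.41, 4.19, 0.1, 0.1, 0.0]
[0, -0.59, -1.4, 4.2, 0.1, 0.1, 0.0]
```

apply_moves(
  targets=[
    [0, -0.6, -1.4, 4, 0.1, 0.1, 0],
    [0, -0.6, -1.4, 4.5, 0.1, 0.1, 0],
    [0, -0.6, -1.4, 4.5, 0.1, 0.1, 0],
    [0, -0.6, -1.4, 4.5, 0.1, 0.1, 0],
    [0, -0.5, -1.4, 3, 0.1, 0.1, 0],
    [0, 0, 0, 0, 0, 0, 0],
    [0, 0, 0, 0, 0, 0, 0],
  ],
)

```text
time: 25.98
tool_pos: [516.6, -211.6, 110.2]
orientation: [0.001, 0.705, 0.709, 0.003]
ft_force: [0.9, 0.4, 0.2]
finger_gap: 91.7
```

Run:
```python
from h import *
st()
look('wrist','u.png',['unit_1'],0.3)
im=cv2.imread('pics/u.png'); cv2.imwrite('pics/u1.png',cv2.resize(im[160:280,240:400],None,fx=5,fy=5))
p=np.array(r.state()['tool_pos']);p[2]=8;print((w2px('wrist',p)[0]-[240,160])*5,(w2px('wrist',p+[10,0,0])[0]-[240,160])*5)
```

```text
t 25.98 p [ 516.6 -211.6  110.2] yaw 90.27 z [ 0.006  0.004 -1.   ] F [0.87 0.39 0.19] T [0.01 0.01 0.  ] gap 91.7
unit_1 0.96 [ 515.2 -212.7    4.5] [317. 198.]
unit_1 0.81 [ 4.351e+02 -1.108e+02 -1.000e-01] [434. 109.]
unit_1 0.55 [ 6.960e+02 -1.652e+02  4.000e-01] [359. 357.]
[389.39397713 202.75426746] [389.08020367 254.76336314]
```

View pics/u1.png

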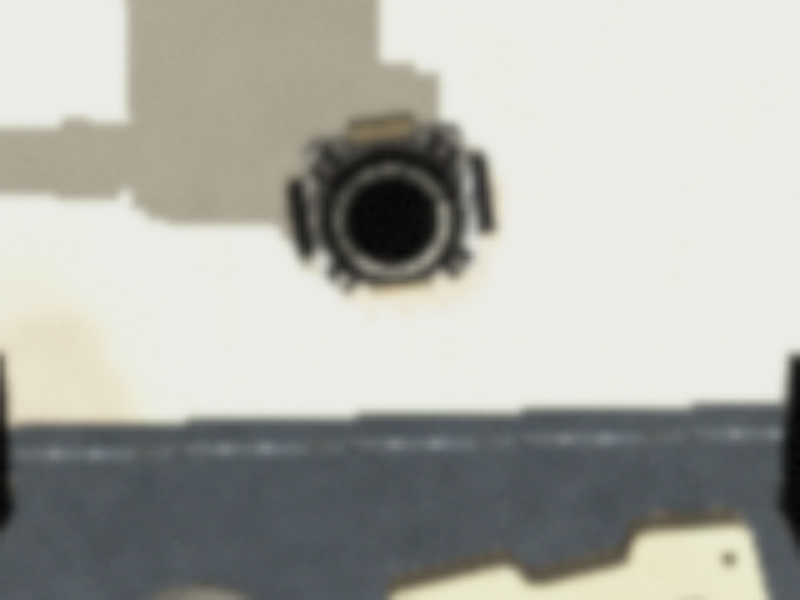

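Run:
```python
from h import *
st(); plan([((517.3,-211.3,25),down(98.2)),((517.3,-211.3,3),down(98.2))],0,35)
```

```text
t 26.07 p [ 516.7 -211.6  110.5] yaw 90.29 z [ 0.006  0.003 -1.   ] F [-0.3   0.79 -0.51] T [-0.02 -0.02 -0.04] gap 91.6
4 rows
[0, 0.0, 0.0, 2.85, 0.1, -0.1, -2.6]
[0, 0.0, 0.01, 2.85, 0.1, -0.1, -2.6]
[0, 0.01, 0.01, 2.85, 0.1, -0.1, -2.6]
[0, 0.0, 0.0, 2.2, 0.0, 0.0, 0.0]
```

apply_moves(
  targets=[
    [0, 0, 0, 2.5, 0.1, -0.1, -2.6],
    [0, 0, 0, 3, 0.1, -0.1, -2.6],
    [0, 0, 0, 2.7, 0.1, -0.1, -2.6],
    [0, 0, 0, 1, 0, 0, 0],
    [0, 0, 0, 0, 0, 0, 0],
    [0, 0, 0, 0, 0, 0, 0],
  ],
  grip_force=25,
)

```text
time: 26.82
tool_pos: [526.3, -213.4, 24.6]
orientation: [0.009, 0.654, 0.756, 0.002]
ft_force: [-0.3, -0.9, -0.1]
finger_gap: 91.7
```

Run:
```python
from h import *
st(); plan([((517.3,-211.3,3),down(98.2))],0,35)
```

```text
t 26.82 p [ 526.3 -213.4   24.6] yaw 98.31 z [ 0.016 -0.008 -1.   ] F [-0.31 -0.85 -0.13] T [0.05 0.01 0.01] gap 91.7
1 rows
[0, 0.36, -0.9, 2.14, 0.8, 0.6, 0.1]
```

apply_moves(
  targets=[
    [0, 0.35, -0.9, 0.6, 0.8, 0.6, 0.1],
    [0, 0, 0, 0, 0, 0, 0],
    [0, 0, 0, 0, 0, 0, 0],
  ],
)

```text
time: 27.2
tool_pos: [517.3, -211.6, 19.8]
orientation: [0.001, 0.655, 0.756, 0.001]
ft_force: [-0.6, -0.8, -0.4]
finger_gap: 91.9
```

Run:
```python
from h import *
st(); plan([((517.3,-211.3,3),down(98.2))],0,35)
```

```text
t 27.2 p [ 517.3 -211.6   19.8] yaw 98.16 z [ 0.002 -0.    -1.   ] F [-0.64 -0.79 -0.41] T [-0.    0.01  0.04] gap 91.9
1 rows
[0, 0.03, -0.0, 1.68, 0.1, 0.0, -0.0]
```

apply_moves(
  targets=[
    [0, 0, -0.1, 0.7, 0.1, 0, 0],
    [0, 0, -0.1, 0.7, 0.1, 0, 0],
    [0, 0, 0, 0.2, 0, 0, 0],
    [255, 0, 0, 0, 0, 0, 0],
    [255, 0, 0, 0, 0, 0, 0],
    [255, 0, 0, 0, 0, 0, 0],
  ],
)

```text
time: 27.95
tool_pos: [515.2, -211.9, 2.5]
orientation: [-0.001, 0.655, 0.756, -0.001]
ft_force: [-0.1, -1.4, 0.0]
finger_gap: 63.9
```

Run:
```python
from h import *
st(); plan([((517.3,-211.3,3),down(98.2))],0,35)
```

```text
t 27.95 p [ 515.2 -211.9    2.5] yaw 98.16 z [-0.002 -0.001 -1.   ] F [-0.12 -1.43  0.04] T [ 0.1  -0.    0.05] gap 63.9
1 rows
[0, 0.03, 0.22, -0.05, -0.1, 0.0, -0.0]
```

apply_moves(
  targets=[
    [255, 0, 0.2, 0, 0, 0, 0],
    [255, 0, 0, 0, 0, 0, 0],
    [255, 0, 0, 0, 0, 0, 0],
    [255, 0, 0, 0, 0, 0, 0],
    [255, 0, 0, 0, 0, 0, 0],
  ],
)

```text
time: 28.58
tool_pos: [517.6, -211.7, 2.9]
orientation: [-0.0, 0.655, 0.756, -0.001]
ft_force: [-0.5, 0.1, -0.5]
finger_gap: 29.6
```

Run:
```python
from h import *
st(); save('wrist','v.png')
im=cv2.imread('pics/v.png'); cv2.imwrite('pics/v1.png',cv2.resize(im[160:360,200:440],None,fx=3,fy=3))
```

```text
t 28.57 p [ 517.6 -211.7    2.9] yaw 98.16 z [-0.001 -0.001 -1.   ] F [-0.46  0.06 -0.53] T [ 0.08 -0.02 -0.01] gap 29.6
```

View pics/v1.png

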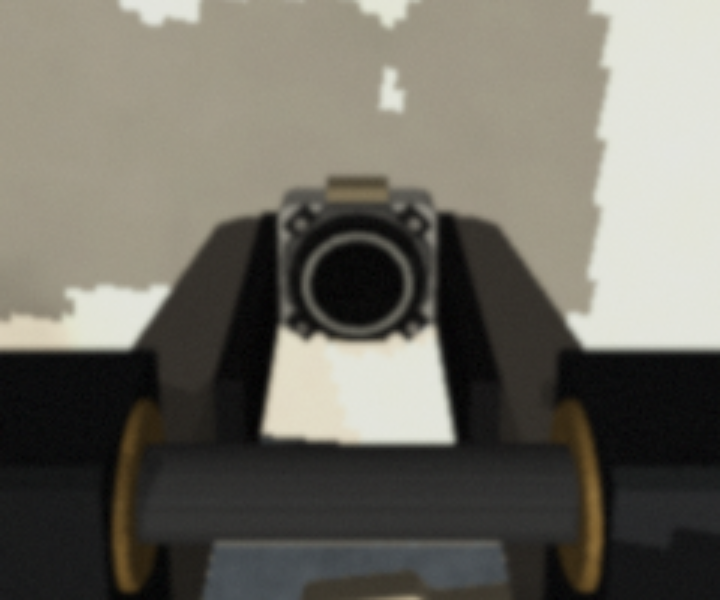

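Run:
```python
from h import *
import pickle; C=pickle.load(open('t.pkl','rb'))
print(px2w('wrist',[(93,36),(230,41),(237,137),(107,134)],46,C).round(0))
plan([((517,-212,75),down(98.2)),((449,-358,85),down(92))],255,45)
```

```text
[[ 413. -476.   46.]
 [ 417. -300.   46.]
 [ 539. -299.   46.]
 [ 536. -481.   46.]]
6 rows
[255, -0.01, -0.04, -3.61, -0.0, 0.0, -0.0]
[255, -0.01, -0.03, -3.61, -0.0, 0.0, -0.0]
[255, -3.37, -2.2, -0.25, 0.0, 0.0, 1.5]
[255, -3.43, -2.11, -0.25, 0.0, 0.0, 1.5]
[255, -3.48, -2.02, -0.25, 0.0, 0.0, 1.5]
[255, -3.54, -1.92, -0.25, 0.0, 0.0, 1.5]
```

apply_moves(
  targets=[
    [255, 0, 0, -2.5, 0, 0, 0],
    [255, 0, 0, -4, 0, 0, 0],
    [255, -2, -1.5, -1.5, 0, 0, 1],
    [255, -4, -2.4, -0.2, 0, 0, 1.7],
    [255, -4, -2.4, 0, 0, 0, 1.7],
    [255, -3, -1.5, 0, 0, 0, 1.7],
    [255, -1, -0.3, 0, 0, 0, 0],
    [255, 0, 0, 0, 0, 0, 0],
    [255, 0, 0, 0, 0, 0, 0],
  ],
)

```text
time: 29.75
tool_pos: [449.7, -361.9, 87.7]
orientation: [-0.0, 0.694, 0.72, -0.001]
ft_force: [-0.1, -0.9, -0.4]
finger_gap: 29.6
```

Run:
```python
from h import *
st(); save('wrist','w.png');plan([((449,-356,25),down(92)),((449,-356,8),down(92))],255,45)
print(w2px('wrist',[(449,-356,3),(476,-391,3)]))
```

```text
t 29.75 p [ 449.7 -361.9   87.7] yaw 92.03 z [-0.001 -0.001 -1.   ] F [-0.11 -0.93 -0.35] T [ 0.09 -0.02  0.01] gap 29.6
3 rows
[255, 0.29, -0.03, 3.14, -0.0, 0.0, 0.0]
[255, 0.29, -0.03, 3.14, -0.0, 0.0, 0.0]
[255, 0.0, 0.0, 1.7, 0.0, 0.0, 0.0]
[[325.07794317 206.03125478]
 [284.25183055 233.94741145]]
```

View pics/w.png

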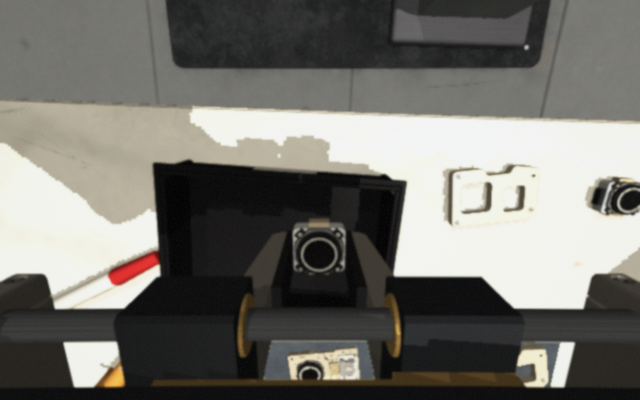

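Run:
```python
from h import *
print(px2w('wrist',[(155,163),(405,182),(160,245)],46))
```

```text
[[ 410.41597575 -475.82753442   46.        ]
 [ 417.20981831 -302.01786273   46.        ]
 [ 471.38586483 -478.25636659   46.        ]]
```

apply_moves(
  targets=[
    [255, 0.3, -0.3, 2, 0, 0, 0],
    [255, 0.3, -0.3, 2.5, 0, 0, 0],
    [255, 0, 0, 1.5, 0, 0, 0],
    [255, 0, 0, 0.5, 0, 0, 0],
    [255, 0, 0, 0, 0, 0, 0],
  ],
)

```text
time: 30.42
tool_pos: [446.3, -353.1, 21.8]
orientation: [0.0, 0.692, 0.722, -0.001]
ft_force: [0.9, 0.1, -0.2]
finger_gap: 29.4
```

Run:
```python
from h import *
st(); plan([((446,-356,8),down(92))],255,15)
```

```text
t 30.43 p [ 446.3 -353.1   21.8] yaw 92.37 z [-0.    -0.001 -1.   ] F [ 0.87  0.05 -0.22] T [0.04 0.   0.02] gap 29.4
1 rows
[255, -0.29, -0.04, 1.38, -0.0, 0.1, 0.4]
```

apply_moves(
  targets=[
    [255, -0.3, 0, 0.8, 0, 0, 0],
    [255, 0, 0, 0.4, 0, 0, 0],
    [255, 0, 0, 0, 0, 0, 0],
    [255, 0, 0, 0, 0, 0, 0],
  ],
)

```text
time: 30.92
tool_pos: [447.5, -357.3, 10.4]
orientation: [0.002, 0.692, 0.721, -0.0]
ft_force: [-0.2, 0.4, 0.1]
finger_gap: 29.3
```

Run:
```python
from h import *
st()
```

```text
t 30.93 p [ 447.5 -357.3   10.4] yaw 92.35 z [ 0.002 -0.003 -1.   ] F [-0.24  0.43  0.09] T [0.07 0.03 0.05] gap 29.3
```

apply_moves(
  targets=[
    [255, 0, 0, 0.3, 0, 0, 0],
    [120, 0, 0, 0, 0, 0, 0],
    [120, 0, 0, 0, 0, 0, 0],
    [120, 0, 0, 0, 0, 0, 0],
    [120, 0, 0, -3, 0, 0, 0],
    [120, 0, 0, -4, 0, 0, 0],
    [60, 0, 0, -4, 0, 0, 0],
    [0, 0, 0, -1, 0, 0, 0],
    [0, 0, 0, 0, 0, 0, 0],
  ],
)

```text
time: 32.05
tool_pos: [446.7, -356.5, 129.9]
orientation: [0.001, 0.692, 0.721, -0.0]
ft_force: [0.4, -0.5, -0.2]
finger_gap: 76.4
```

Run:
```python
from h import *
st(); save('wrist','x.png'); plan([((433,-111,150),down(90))],0,50)
```

```text
t 32.05 p [ 446.7 -356.5  129.9] yaw 92.35 z [ 0.001 -0.002 -1.   ] F [ 0.41 -0.49 -0.2 ] T [ 0.07  0.05 -0.01] gap 76.4
5 rows
[0, 4.91, -0.07, -0.42, 0.0, 0.0, 0.5]
[0, 4.91, -0.11, -0.42, 0.0, 0.0, 0.5]
[0, 4.91, -0.15, -0.42, 0.0, 0.0, 0.5]
[0, 4.91, -0.19, -0.42, 0.0, 0.0, 0.5]
[0, 4.91, -0.23, -0.41, 0.0, 0.0, 0.5]
```

View pics/x.png

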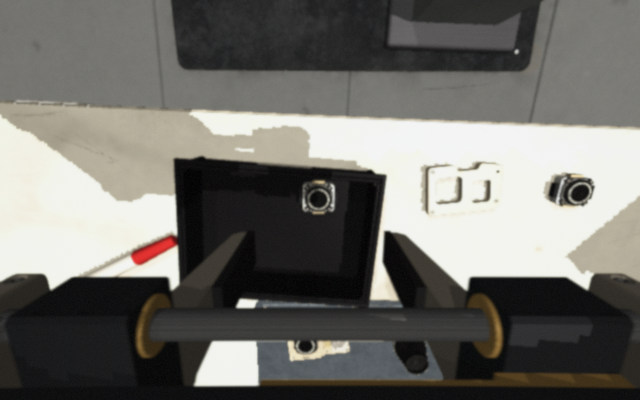

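apply_moves(
  targets=[
    [0, 3, -0.1, -0.4, 0, 0, 0.5],
    [0, 5, -0.1, 0, 0, 0, 0.5],
    [0, 6, -0.1, 0, 0, 0, 0.5],
    [0, 5, -0.2, 0, 0, 0, 0.5],
    [0, 4, -0.4, 0.8, 0, 0, 0],
    [0, 1.5, -0.3, 1, 0, 0, 0],
    [0, 0, 0, 0, 0, 0, 0],
    [0, 0, 0, 0, 0, 0, 0],
  ],
)

```text
time: 33.1
tool_pos: [423.8, -104.6, 105.0]
orientation: [-0.006, 0.706, 0.708, -0.003]
ft_force: [-0.9, -0.8, 0.8]
finger_gap: 91.6
```

Run:
```python
from h import *
st()
look('wrist','y.png',['unit_1'],0.3)
im=cv2.imread('pics/y.png'); cv2.imwrite('pics/y1.png',cv2.resize(im[140:260,240:400],None,fx=5,fy=5))
p=np.array(r.state()['tool_pos']);p[2]=8;print((w2px('wrist',p)[0]-[240,140])*5,(w2px('wrist',p+[10,0,0])[0]-[240,140])*5)
```

```text
t 33.1 p [ 423.8 -104.6  105. ] yaw 90.2 z [-0.013  0.003 -1.   ] F [-0.86 -0.81  0.76] T [ 0.05 -0.05 -0.04] gap 91.6
unit_1 0.92 [ 434.4 -107.5    2.8] [315. 214.]
unit_1 0.73 [ 448.2 -356.2    8.1] [ 41. 229.]
[389.71093974 320.0100536 ] [389.51946223 373.01025495]
```

View pics/y1.png

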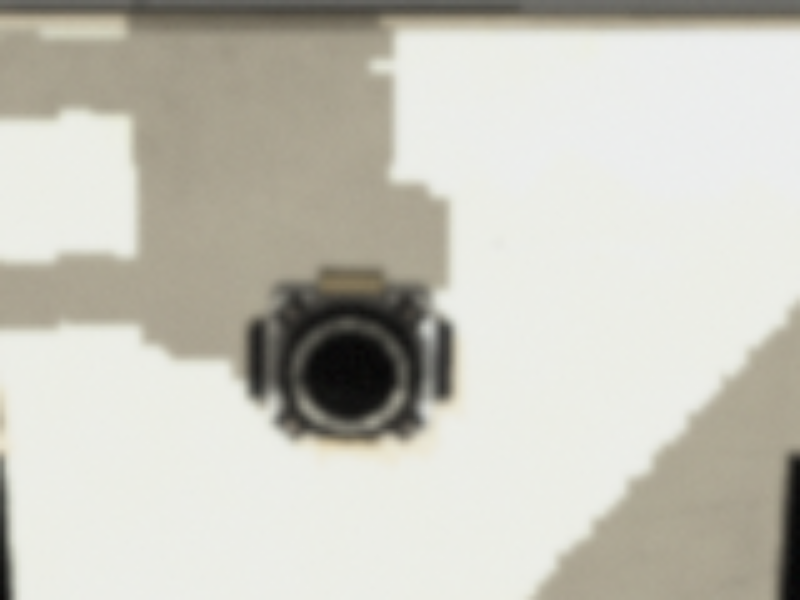

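apply_moves(
  targets=[
    [0, -0.4, 0.4, 2, -0.7, 0.2, -0.4],
    [0, -0.3, 0.3, 2.7, 0, 0, -0.4],
    [0, 0, 0, 2.2, 0, 0, 0],
    [0, 0, 0, 0.8, 0, 0, 0],
    [0, 0, 0, 0, 0, 0, 0],
  ],
)

```text
time: 33.83
tool_pos: [434.2, -116.5, 27.9]
orientation: [0.0, 0.703, 0.711, 0.004]
ft_force: [0.0, 0.2, 0.5]
finger_gap: 91.7
```

Run:
```python
from h import *
st(); plan([((431,-112,3),down(91))],0,35)
```

```text
t 33.83 p [ 434.2 -116.5   27.9] yaw 90.65 z [ 0.006  0.005 -1.   ] F [0.04 0.19 0.47] T [ 0.08 -0.04  0.01] gap 91.7
1 rows
[0, 0.44, -0.33, 2.49, 0.3, -0.3, -0.4]
```

apply_moves(
  targets=[
    [0, 0.4, -0.3, 0.8, 0.3, -0.3, -0.4],
    [0, 0, 0, 0.8, 0, 0, 0],
    [0, 0, 0, 0.3, 0, 0, 0],
    [100, 0, 0, 0, 0, 0, 0],
  ],
)

```text
time: 34.33
tool_pos: [432.3, -112.6, 9.2]
orientation: [0.002, 0.7, 0.714, 0.0]
ft_force: [-0.1, 0.5, 0.6]
finger_gap: 83.7
```

Run:
```python
from h import *
st(); plan([((431,-112,3),down(91))],0,35)
```

```text
t 34.33 p [ 432.3 -112.6    9.2] yaw 91.08 z [ 0.003 -0.002 -1.   ] F [-0.15  0.47  0.56] T [-0.03  0.03 -0.  ] gap 83.7
1 rows
[0, 0.06, -0.13, 0.62, 0.2, 0.1, 0.1]
```

apply_moves(
  targets=[
    [180, 0.05, -0.15, 0.6, 0.2, 0.1, 0],
    [255, 0, 0, 0, 0, 0, 0],
    [255, 0, 0, 0, 0, 0, 0],
    [255, 0, 0, 0, 0, 0, 0],
    [255, 0, 0, 0, 0, 0, 0],
    [255, 0, 0, 0, 0, 0, 0],
    [255, 0, 0, 0, 0, 0, 0],
  ],
)

```text
time: 35.2
tool_pos: [431.1, -112.2, 3.2]
orientation: [-0.0, 0.7, 0.714, 0.0]
ft_force: [0.2, -0.1, -0.0]
finger_gap: 29.6
```

Run:
```python
from h import *
st(); plan([((431,-112,85),down(91)),((446,-426,85),down(92))],255,50)
```

```text
t 35.2 p [ 431.1 -112.2    3.2] yaw 91.08 z [ 0.  0. -1.] F [ 0.18 -0.11 -0.01] T [0.02 0.02 0.02] gap 29.6
9 rows
[255, 0.01, -0.0, -4.09, 0.0, -0.0, 0.0]
[255, 0.01, -0.0, -4.09, 0.0, -0.0, 0.0]
[255, -4.49, 0.14, 0.0, 0.0, 0.0, -0.1]
[255, -4.49, 0.12, 0.0, 0.0, 0.0, -0.1]
[255, -4.49, 0.11, 0.0, 0.0, 0.0, -0.1]
[255, -4.49, 0.1, 0.0, 0.0, 0.0, -0.1]
[255, -4.49, 0.09, 0.0, 0.0, 0.0, -0.1]
[255, -4.49, 0.08, 0.0, 0.0, 0.0, -0.1]
[255, -4.49, 0.07, 0.0, 0.0, 0.0, -0.1]
```

apply_moves(
  targets=[
    [255, 0, 0, -3, 0, 0, 0],
    [255, 0, 0, -4, 0, 0, 0],
    [255, -2, 0.1, -1.5, 0, 0, 0],
    [255, -4.5, 0.1, 0, 0, 0, -0.1],
    [255, -5, 0.1, 0, 0, 0, -0.1],
    [255, -5, 0.1, 0, 0, 0, -0.1],
    [255, -5, 0.1, 0, 0, 0, -0.1],
    [255, -5, 0.1, 0, 0, 0, -0.1],
    [255, -3, 0.1, 0, 0, 0, -0.1],
    [255, -1.5, 0.1, 0, 0, 0, -0.1],
    [255, 0, 0, 0, 0, 0, 0],
    [255, 0, 0, 0, 0, 0, 0],
  ],
)

```text
time: 36.7
tool_pos: [446.1, -429.8, 90.7]
orientation: [-0.0, 0.695, 0.719, 0.0]
ft_force: [0.6, 0.5, -0.5]
finger_gap: 29.3
```

Run:
```python
from h import *
st(); plan([((446,-426,25),down(92)),((446,-426,8),down(92))],255,35)
```

```text
t 36.7 p [ 446.1 -429.8   90.7] yaw 91.92 z [-0.     0.001 -1.   ] F [ 0.64  0.53 -0.48] T [ 0.08 -0.02 -0.01] gap 29.3
3 rows
[255, 0.19, 0.0, 3.28, -0.0, -0.0, -0.0]
[255, 0.19, 0.0, 3.28, -0.0, -0.0, -0.0]
[255, 0.0, 0.0, 1.7, 0.0, 0.0, 0.0]
```

apply_moves(
  targets=[
    [255, 0.2, 0, 2, 0, 0, 0],
    [255, 0.2, 0, 2.5, 0, 0, 0],
    [255, 0, -0.1, 1.5, 0, 0, 0],
    [255, 0, -0.1, 0.7, 0, 0, 0],
    [255, 0, 0, 0, 0, 0, 0],
  ],
)

```text
time: 37.33
tool_pos: [444.8, -421.3, 23.2]
orientation: [-0.0, 0.694, 0.72, 0.0]
ft_force: [-0.2, -0.4, 0.9]
finger_gap: 29.6
```

Run:
```python
from h import *
st(); plan([((446,-426,8),down(92))],255,35)
```

```text
t 37.33 p [ 444.8 -421.3   23.2] yaw 92.17 z [-0.     0.001 -1.   ] F [-0.22 -0.43  0.94] T [-0.    0.03 -0.06] gap 29.6
1 rows
[255, -0.48, 0.1, 1.52, -0.0, -0.1, 0.2]
```

apply_moves(
  targets=[
    [255, -0.4, 0.1, 0.8, 0, 0, 0],
    [255, 0, 0, 0.5, 0, 0, 0],
    [255, 0, 0, 0, 0, 0, 0],
    [255, 0, 0, 0, 0, 0, 0],
  ],
)

```text
time: 37.83
tool_pos: [446.9, -426.5, 10.7]
orientation: [0.001, 0.694, 0.72, 0.0]
ft_force: [-0.1, -0.4, 0.3]
finger_gap: 29.3
```

Run:
```python
from h import *
st()
```

```text
t 37.83 p [ 446.9 -426.5   10.7] yaw 92.15 z [ 0.002 -0.001 -1.   ] F [-0.05 -0.41  0.3 ] T [ 0.03 -0.03 -0.04] gap 29.3
```

Release, rise, then head for the third unit near (697,-166) — at the mat's far right edge.

apply_moves(
  targets=[
    [255, 0, 0, 0.35, 0, 0, 0],
    [120, 0, 0, 0, 0, 0, 0],
    [120, 0, 0, 0, 0, 0, 0],
    [120, 0, 0, 0, 0, 0, 0],
    [120, 0, 0, -3, 0, 0, 0],
    [120, 0, 0, -5, 0, 0, 0],
    [60, 0, 0, -6, 0, 0, 0],
    [0, 0, 0, -4, 0, 0, 0],
    [0, 0, 0, 0, 0, 0, 0],
  ],
)

```text
time: 38.95
tool_pos: [446.5, -426.3, 192.6]
orientation: [0.001, 0.694, 0.72, 0.0]
ft_force: [-0.3, 0.1, -0.4]
finger_gap: 76.3
```

Run:
```python
from h import *
st(); save('wrist','z.png'); plan([((685,-166,190),down(90))],0,50)
```

```text
t 38.95 p [ 446.5 -426.3  192.6] yaw 92.15 z [ 0.001 -0.    -1.   ] F [-0.3   0.08 -0.37] T [ 0.09 -0.01 -0.  ] gap 76.3
8 rows
[0, 3.13, 3.11, 0.01, -0.0, -0.0, 0.3]
[0, 3.14, 3.1, 0.01, -0.0, -0.0, 0.3]
[0, 3.16, 3.08, 0.01, -0.0, -0.0, 0.3]
[0, 3.17, 3.07, 0.01, -0.0, -0.0, 0.3]
[0, 3.19, 3.05, 0.01, -0.0, -0.0, 0.3]
[0, 3.2, 3.04, 0.01, -0.0, -0.0, 0.3]
[0, 3.22, 3.02, 0.01, -0.0, -0.0, 0.3]
[0, 3.23, 3.01, 0.01, -0.0, -0.0, 0.3]
```

View pics/z.png

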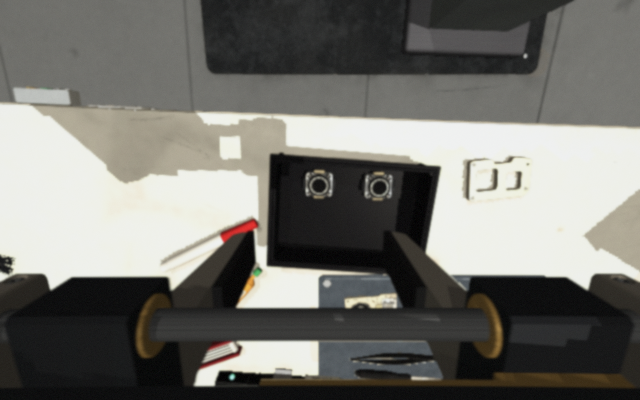

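apply_moves(
  targets=[
    [0, 2, 2, 0, 0, 0, 0.3],
    [0, 4, 4, 0, 0, 0, 0.3],
    [0, 4, 4, 0, 0, 0, 0.3],
    [0, 4, 4, 0, 0, 0, 0.3],
    [0, 4, 4, 0, 0, 0, 0.3],
    [0, 4, 3, 0, 0, 0, 0.3],
    [0, 2, 1.5, 1, 0, 0, 0.3],
    [0, 0.5, 0.5, 2, 0, 0, 0],
    [0, 0, 0, 2, 0, 0, 0],
    [0, 0, 0, 0, 0, 0, 0],
    [0, 0, 0, 0, 0, 0, 0],
  ],
)

```text
time: 40.38
tool_pos: [666.7, -167.3, 119.5]
orientation: [-0.012, 0.709, 0.706, -0.005]
ft_force: [0.6, 0.5, 0.1]
finger_gap: 92.0
```

Run:
```python
from h import *
st()
look('wrist','A.png',['unit_1'],0.3)
im=cv2.imread('pics/A.png'); cv2.imwrite('pics/A1.png',cv2.resize(im[140:300,220:420],None,fx=4,fy=4))
p=np.array(r.state()['tool_pos']);p[2]=8;print((w2px('wrist',p)[0]-[220,140])*4,(w2px('wrist',p+[10,0,0])[0]-[220,140])*4)
```

```text
t 40.38 p [ 666.7 -167.3  119.5] yaw 89.76 z [-0.023  0.009 -1.   ] F [0.56 0.54 0.1 ] T [0.04 0.   0.01] gap 92.0
unit_1 0.86 [ 693.7 -165.9    2.3] [319. 227.]
unit_1 0.48 [655.5 -46.2   1. ] [443. 188.]
[388.84418056 245.02739241] [389.00647058 285.55181166]
```

View pics/A.png

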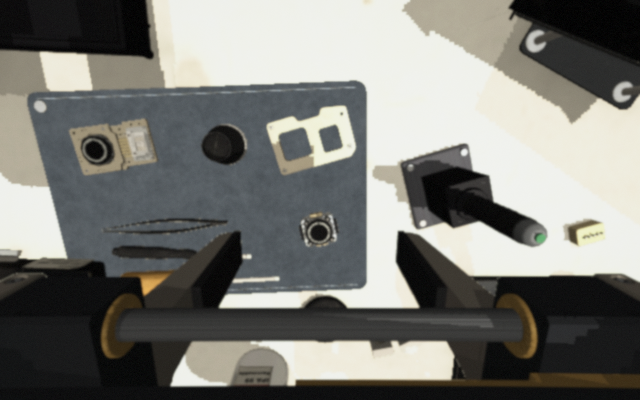

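View pics/A1.png

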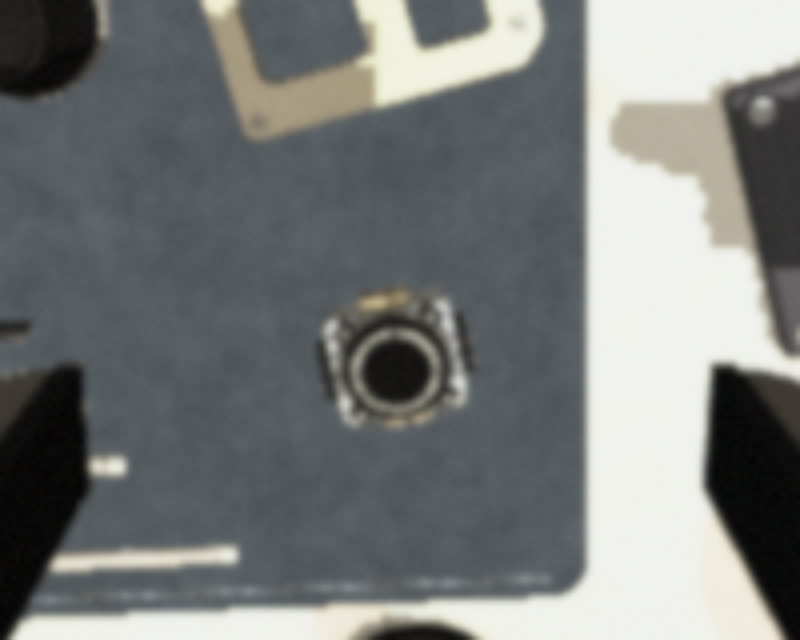

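Run:
```python
from h import *
st(); plan([((694.5,-165.8,70),down(101)),((694.5,-165.8,5),down(101))],0,30,7)
```

```text
t 40.48 p [ 666.9 -167.3  120. ] yaw 89.76 z [-0.023  0.009 -1.   ] F [ 0.32  0.3  -0.29] T [ 0.01  0.04 -0.01] gap 92.0
5 rows
[0, 0.06, 1.43, 2.47, -0.6, -0.3, -5.6]
[0, -0.07, 1.41, 2.48, -0.6, -0.3, -5.6]
[0, 0.0, 0.0, 2.17, 0.0, 0.0, 0.0]
[0, 0.0, 0.0, 2.17, 0.0, 0.0, 0.0]
[0, 0.0, 0.0, 2.17, 0.0, 0.0, 0.0]
```

apply_moves(
  targets=[
    [0, 0, 1.4, 2, -0.6, -0.3, -5.6],
    [0, 0, 1.4, 2.4, -0.6, -0.3, -5.6],
    [0, 0, 0, 1.5, 0, 0, 0],
    [0, 0, 0, 0, 0, 0, 0],
    [0, 0, 0, 0, 0, 0, 0],
  ],
)

```text
time: 41.1
tool_pos: [696.2, -168.5, 64.1]
orientation: [0.003, 0.637, 0.771, 0.001]
ft_force: [0.1, 0.5, -0.5]
finger_gap: 92.1
```

Run:
```python
from h import *
st(); plan([((694.5,-165.8,5),down(101))],0,20,7)
look('wrist','B.png',['unit_1'],0.3)
im=cv2.imread('pics/B.png'); cv2.imwrite('pics/B1.png',cv2.resize(im[140:300,220:420],None,fx=4,fy=4))
p=np.array(r.state()['tool_pos']);p[2]=10;print((w2px('wrist',p)[0]-[220,140])*4,(w2px('wrist',p+[10,0,0])[0]-[220,140])*4)
```

```text
t 41.1 p [ 696.2 -168.5   64.1] yaw 100.89 z [ 0.006 -0.001 -1.   ] F [ 0.09  0.47 -0.47] T [ 0.06  0.02 -0.01] gap 92.1
3 rows
[0, 0.1, -0.05, 1.97, 0.1, 0.0, -0.0]
[0, 0.1, -0.05, 1.97, 0.1, 0.0, -0.0]
[0, 0.1, -0.04, 1.97, 0.1, 0.0, -0.0]
unit_1 0.71 [ 694.9 -165.9   -0.9] [322. 212.]
[393.45669298 308.34366641] [383.63068758 356.44838068]
```

View pics/B.png

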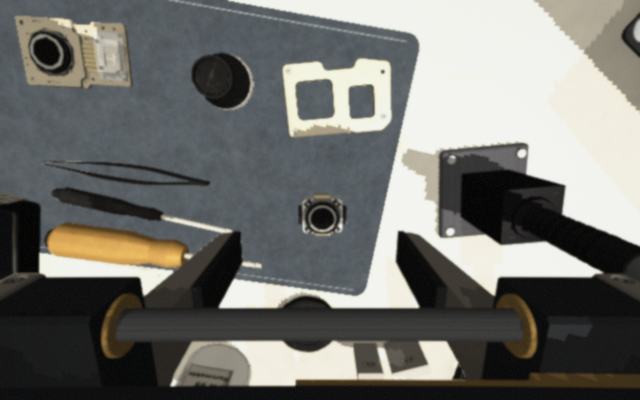

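View pics/B1.png

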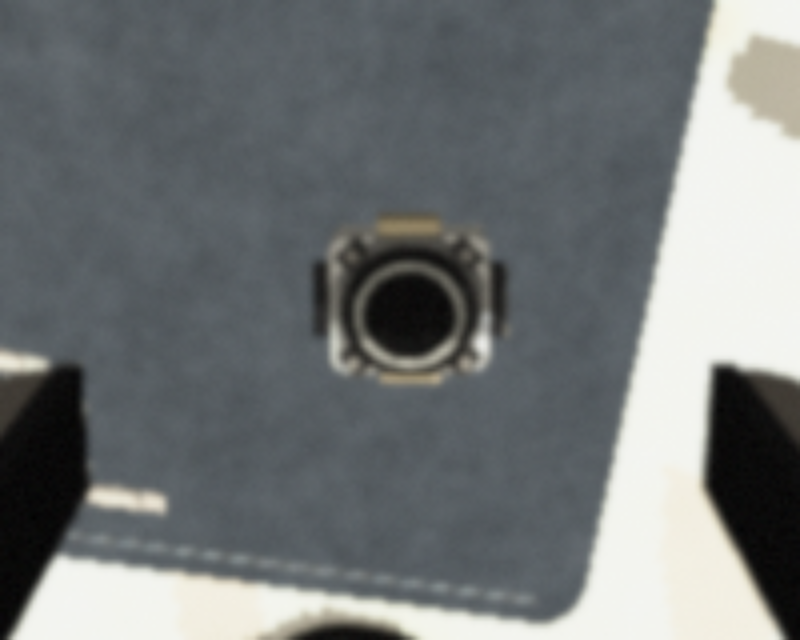

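apply_moves(
  targets=[
    [0, 0.2, -0.2, 1.5, 0.2, 0, 0],
    [0, 0.15, -0.1, 2, 0.1, 0, 0],
    [0, 0, -0.1, 1.2, 0, 0, 0],
    [0, 0, 0, 0.3, 0, 0, 0],
    [60, 0, 0, 0, 0, 0, 0],
  ],
)

```text
time: 41.82
tool_pos: [691.0, -165.5, 10.4]
orientation: [0.001, 0.637, 0.771, -0.001]
ft_force: [0.4, -0.4, -0.0]
finger_gap: 83.8
```

Run:
```python
from h import *
st(); q=down(101); g=np.array([696.2,-168.5,0])+q.apply([3.5,-1.6,0]); g[2]=5; print(g); plan([(g,q)],0,20,7)
```

```text
t 41.83 p [ 691.  -165.5   10.4] yaw 100.88 z [-0.    -0.002 -1.   ] F [ 0.39 -0.42 -0.05] T [ 0.07 -0.05 -0.02] gap 83.8
[ 693.96156502 -165.36959925    5.        ]
1 rows
[0, -0.04, 0.29, 0.54, -0.0, 0.1, -0.1]
```

apply_moves(
  targets=[
    [180, 0, 0.3, 0.55, 0, 0.1, 0],
    [255, 0, 0, 0, 0, 0, 0],
    [255, 0, 0, 0, 0, 0, 0],
    [255, 0, 0, 0, 0, 0, 0],
    [255, 0, 0, 0, 0, 0, 0],
    [255, 0, 0, 0, 0, 0, 0],
    [255, 0, 0, 0, 0, 0, 0],
  ],
)

```text
time: 42.7
tool_pos: [695.3, -165.3, 6.1]
orientation: [0.001, 0.637, 0.771, 0.0]
ft_force: [0.2, 0.2, -0.4]
finger_gap: 29.6
```

Run:
```python
from h import *
st(); plan([((680,-180,110),down(101)),((501,-391,100),down(92))],255,50)
```

```text
t 42.7 p [ 695.3 -165.3    6.1] yaw 100.88 z [ 0.002 -0.001 -1.   ] F [ 0.18  0.2  -0.4 ] T [ 0.05 -0.    0.04] gap 29.6
9 rows
[255, -0.39, -0.59, -3.46, 0.0, 0.0, -0.0]
[255, -0.39, -0.59, -3.46, 0.0, 0.0, -0.0]
[255, -0.39, -0.59, -3.46, 0.0, 0.0, -0.0]
[255, -2.88, -3.6, 0.17, 0.0, 0.0, 1.5]
[255, -2.98, -3.52, 0.17, 0.0, 0.0, 1.5]
[255, -3.07, -3.44, 0.17, 0.0, 0.0, 1.5]
[255, -3.16, -3.36, 0.17, 0.0, 0.0, 1.5]
[255, -3.24, -3.28, 0.17, 0.0, 0.0, 1.5]
[255, -3.33, -3.19, 0.17, 0.0, 0.0, 1.5]
```

apply_moves(
  targets=[
    [255, 0, 0, -2.5, 0, 0, 0],
    [255, -0.5, -0.5, -4, 0, 0, 0],
    [255, -0.5, -0.6, -4, 0, 0, 0],
    [255, -2, -2.5, -1, 0, 0, 1.5],
    [255, -3.5, -4, 0, 0, 0, 1.5],
    [255, -3.5, -4, 0, 0, 0, 1.5],
    [255, -3.5, -4, 0, 0, 0, 1.5],
    [255, -3.3, -3.5, 0, 0, 0, 1.5],
    [255, -2.6, -2, 0, 0, 0, 1.3],
    [255, -1, -0.7, 0, 0, 0, 0],
    [255, 0, 0, 0, 0, 0, 0],
    [255, 0, 0, 0, 0, 0, 0],
  ],
)

```text
time: 44.2
tool_pos: [499.6, -399.9, 125.3]
orientation: [0.002, 0.695, 0.719, 0.001]
ft_force: [0.3, 0.3, -0.4]
finger_gap: 29.5
```

Run:
```python
from h import *
st(); plan([((501,-391,25),down(92)),((501,-391,9),down(92))],255,35)
```

```text
t 44.2 p [ 499.6 -399.9  125.3] yaw 91.98 z [ 0.004 -0.002 -1.   ] F [ 0.31  0.28 -0.43] T [-0.03 -0.   -0.03] gap 29.5
4 rows
[255, 0.3, 0.04, 3.34, 0.1, 0.0, -0.0]
[255, 0.3, 0.05, 3.34, 0.1, 0.0, -0.0]
[255, 0.3, 0.05, 3.34, 0.1, 0.0, -0.0]
[255, 0.0, 0.0, 1.6, 0.0, 0.0, 0.0]
```

apply_moves(
  targets=[
    [255, 0.3, 0, 2.5, 0.1, 0, 0],
    [255, 0.3, 0, 3.3, 0.1, 0, 0],
    [255, 0.3, 0, 2.6, 0.1, 0, 0],
    [255, 0, 0, 1, 0, 0, 0],
    [255, 0, 0, 0, 0, 0, 0],
  ],
)

```text
time: 44.82
tool_pos: [504.8, -386.5, 29.9]
orientation: [0.001, 0.692, 0.722, -0.001]
ft_force: [0.5, 0.4, -0.5]
finger_gap: 29.3
```

Run:
```python
from h import *
st(); plan([((501,-391,9),down(92))],255,35)
```

```text
t 44.83 p [ 504.8 -386.5   29.9] yaw 92.42 z [ 0.001 -0.003 -1.   ] F [ 0.49  0.4  -0.51] T [ 0.06 -0.03  0.01] gap 29.3
1 rows
[255, -0.43, -0.4, 2.09, 0.1, 0.2, 0.4]
```

apply_moves(
  targets=[
    [255, -0.4, -0.4, 1, 0.1, 0.1, 0.4],
    [255, 0, 0, 0.8, 0, 0, 0],
    [255, 0, 0, 0, 0, 0, 0],
    [255, 0, 0, 0, 0, 0, 0],
  ],
)

```text
time: 45.32
tool_pos: [502.2, -392.1, 13.1]
orientation: [0.002, 0.695, 0.719, -0.0]
ft_force: [0.0, -0.8, 0.0]
finger_gap: 29.6
```

Run:
```python
from h import *
st()
```

```text
t 45.33 p [ 502.2 -392.1   13.1] yaw 91.99 z [ 0.002 -0.003 -1.   ] F [ 0.02 -0.83  0.04] T [ 0.02 -0.02 -0.03] gap 29.6
```

apply_moves(
  targets=[
    [255, 0, 0, 0.5, 0, 0, 0],
    [120, 0, 0, 0, 0, 0, 0],
    [120, 0, 0, 0, 0, 0, 0],
    [120, 0, 0, 0, 0, 0, 0],
    [120, 0, 0, -3, 0, 0, 0],
    [120, 0, 0, -5, 0, 0, 0],
    [60, 0, 0, -6, 0, 0, 0],
    [0, 0, 0, -2, 0, 0, 0],
    [0, 0, 0, 0, 0, 0, 0],
  ],
)

```text
time: 46.45
tool_pos: [501.9, -391.5, 172.8]
orientation: [0.002, 0.695, 0.719, -0.0]
ft_force: [-0.2, -0.4, 0.2]
finger_gap: 76.4
```

Run:
```python
from h import *
st(); save('wrist','D.png'); print(r.state()['joint_pos'].round(2)); plan([((440,-215,170),down(0))],0,50)
```

```text
t 46.45 p [ 501.9 -391.5  172.8] yaw 91.99 z [ 0.002 -0.003 -1.   ] F [-0.22 -0.36  0.22] T [ 0.03 -0.04 -0.04] gap 76.4
[-0.66  0.41  1.65 -0.    1.08 -2.27]
11 rows
[0, 1.62, -0.5, 0.01, 0.0, 0.0, 8.4]
[0, 1.53, -0.73, 0.01, 0.0, 0.0, 8.4]
[0, 1.41, -0.95, 0.01, 0.0, 0.0, 8.4]
[0, 1.25, -1.14, 0.01, 0.0, 0.0, 8.4]
[0, 1.07, -1.31, 0.01, 0.0, 0.0, 8.4]
[0, 0.87, -1.46, 0.01, 0.0, 0.0, 8.4]
[0, 0.65, -1.57, 0.01, 0.0, 0.0, 8.4]
[0, 0.42, -1.65, 0.01, 0.0, 0.0, 8.4]
[0, 0.17, -1.69, 0.02, 0.0, 0.0, 8.4]
[0, -0.07, -1.7, 0.02, 0.0, 0.0, 8.4]
[0, -0.32, -1.67, 0.02, 0.0, 0.0, 8.4]
```

View pics/D.png

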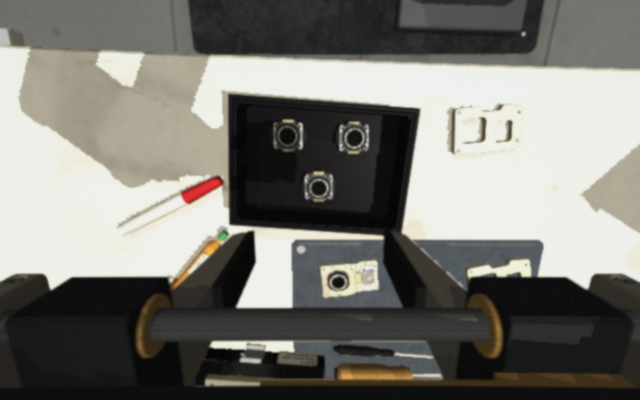

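apply_moves(
  targets=[
    [0, 1.6, -0.5, 0, 0, 0, 8.4],
    [0, 1.5, -0.7, 0, 0, 0, 8.4],
    [0, 1.4, -1, 0, 0, 0, 8.4],
    [0, 1.3, -1.1, 0, 0, 0, 8.4],
    [0, 1.1, -1.3, 0, 0, 0, 8.4],
    [0, 0.9, -1.5, 0, 0, 0, 8.4],
    [0, 0.7, -1.6, 0, 0, 0, 8.4],
    [0, 0.4, -1.7, 0, 0, 0, 8.4],
    [0, 0.2, -1.7, 0, 0, 0, 8.4],
    [0, -0.1, -1.7, 0, 0, 0, 8.4],
    [0, -0.3, -1.7, 0, 0, 0, 8.4],
    [0, 0, 0, 0, 0, 0, 0],
  ],
)

```text
time: 48.0
tool_pos: [432.5, -200.1, 151.6]
orientation: [-0.006, 0.999, -0.03, -0.013]
ft_force: [0.1, -0.5, -0.1]
finger_gap: 92.1
```

Run:
```python
from h import *
st()
look('wrist','E.png',['frame_1'],0.3)
st()
```

```text
t 48.0 p [ 432.5 -200.1  151.6] yaw -3.38 z [-0.026  0.014 -1.   ] F [ 0.13 -0.5  -0.15] T [-0.09  0.08 -0.05] gap 92.1
frame_1 0.8 [ 4.355e+02 -2.177e+02 -3.000e-01] [326. 207.]
frame_1 0.74 [ 607.2 -170.9    2.9] [493. 155.]
t 48.1 p [ 433.4 -201.1  152.1] yaw -3.27 z [-0.025  0.013 -1.   ] F [ 0.08 -0.75  0.5 ] T [-0.06  0.04  0.03] gap 91.6
```

View pics/E.png

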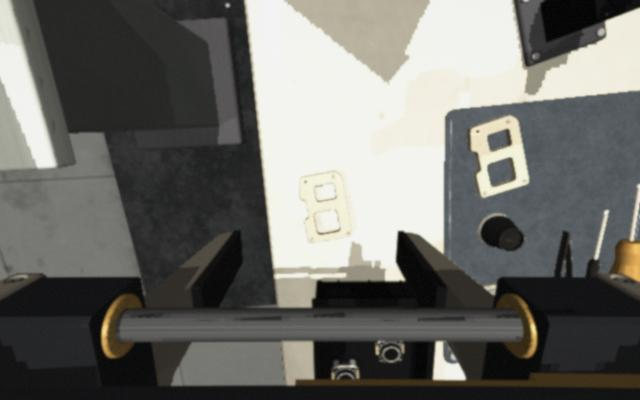

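```bash
cat >> h.py <<'E'
def rect(n,label,z,C,near=None,save=None):
    for d in finder.masks_of(n,label):
        if d['score']<0.3: continue
        cs,_=cv2.findContours(d['mask'].astype('u1'),cv2.RETR_EXTERNAL,cv2.CHAIN_APPROX_NONE)
        c=max(cs,key=cv2.contourArea)[:,0].astype(float)
        w=px2w(n,c,z,C)[:,:2].astype('f4'); b=cv2.minAreaRect(w); bx=cv2.boxPoints(b)
        e=[bx[1]-bx[0],bx[2]-bx[1]]; L=max(e,key=np.linalg.norm); a=np.degrees(np.arctan2(L[1],L[0]))%180
        print(label,round(d['score'],2),'c',np.round(b[0],1),'size',np.round(b[1],1),'long axis',round(a,1))
E
python3 - <<'E'
from h import *
C=cal('wrist'); im=save('wrist','E.png'); rect('wrist','frame_1',8,C); st()
im=cv2.imread('pics/E.png'); cv2.imwrite('pics/E1.png',cv2.resize(im[150:260,270:380],None,fx=6,fy=6))
E
```

```text
frame_1 0.97 c [ 609.1 -171.6] size [52.8 73.1] long axis 104.5
frame_1 0.95 c [ 434.2 -215.1] size [47.5 72.3] long axis 96.3
t 48.2 p [ 433.8 -201.6  152.6] yaw -3.36 z [-0.024  0.013 -1.   ] F [-0.77  0.89  0.19] T [-0.1   0.06  0.06] gap 91.7
```

View pics/E1.png

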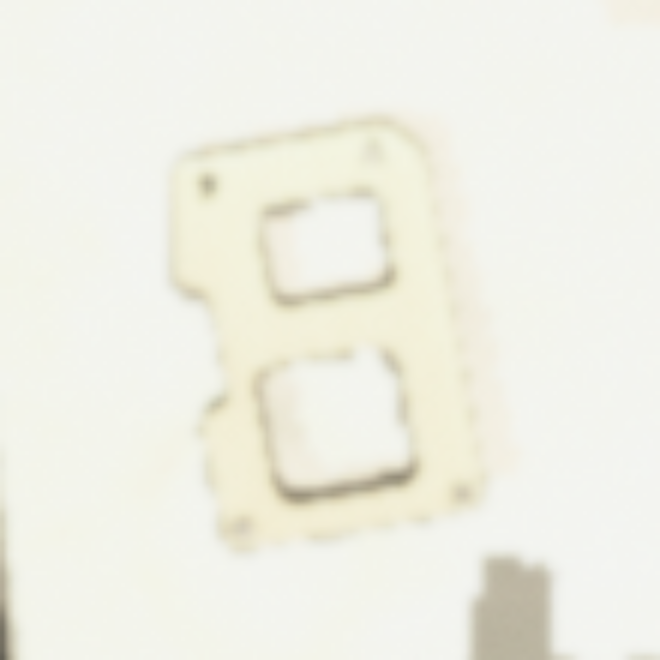

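Run:
```python
from h import *
st(); plan([((434,-209,80),down(5))],0,40)
```

```text
t 48.2 p [ 433.8 -201.6  152.6] yaw -3.36 z [-0.024  0.013 -1.   ] F [-0.77  0.89  0.19] T [-0.1   0.06  0.06] gap 91.7
2 rows
[0, 0.12, 0.41, 3.62, -0.4, 0.7, -4.2]
[0, 0.05, 0.39, 3.63, -0.4, 0.7, -4.2]
```

apply_moves(
  targets=[
    [0, 0.1, 0.4, 3, -0.4, 0.7, -4.2],
    [0, 0, 0.4, 3.3, -0.4, 0.7, -4.2],
    [0, 0, 0, 0.5, 0, 0, 0],
    [0, 0, 0, 0, 0, 0, 0],
    [0, 0, 0, 0, 0, 0, 0],
  ],
)

```text
time: 48.82
tool_pos: [436.3, -212.3, 84.8]
orientation: [0.002, 0.999, 0.047, 0.002]
ft_force: [0.4, 0.1, -0.5]
finger_gap: 91.9
```

Run:
```python
from h import *
st();C=cal('wrist'); im=save('wrist','F.png'); rect('wrist','frame_1',8,C); st()
im=cv2.imread('pics/F.png'); cv2.imwrite('pics/F1.png',cv2.resize(im[140:300,220:420],None,fx=4,fy=4))
p=np.array(r.state()['tool_pos']);p[2]=8;q=rot(r.state()['orientation'])
for o in [(0,0,0),(0,-10,0),(0,10,0),(10,0,0)]: print((w2px('wrist',p+q.apply(o),C)[0]-[220,140])*4)
```

```text
t 48.83 p [ 436.3 -212.3   84.8] yaw 5.34 z [ 0.005 -0.003 -1.   ] F [ 0.37  0.09 -0.46] T [-0.03  0.07  0.  ] gap 91.9
frame_1 0.87 c [ 433.7 -215.8] size [48.9 74.7] long axis 97.5
frame_1 0.7 c [ 607.8 -172. ] size [53.5 75.1] long axis 105.0
t 48.92 p [ 436.4 -212.3   84.8] yaw 5.36 z [ 0.005 -0.003 -1.   ] F [-0.07  1.4   0.12] T [ 0.    0.08 -0.02] gap 92.0
[392.80137928 276.87119347]
[392.83475956 230.66213579]
[392.76859312 322.15710199]
[440.5020349 276.9278397]
```

View pics/F1.png

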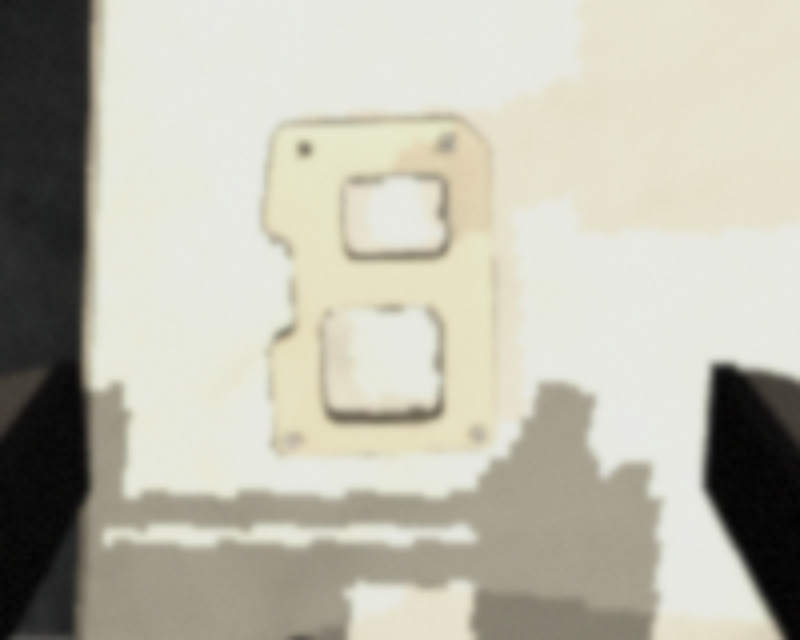

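apply_moves(
  targets=[
    [0, -0.15, -0.3, 2, -0.2, 0.3, -0.8],
    [0, -0.1, -0.4, 2.5, 0, 0, -0.8],
    [0, 0, 0, 1.5, 0, 0, 0],
    [0, 0, 0, 0.5, 0, 0, 0],
    [0, 0, 0, 0, 0, 0, 0],
  ],
)

```text
time: 49.55
tool_pos: [437.2, -207.3, 21.5]
orientation: [0.005, 0.998, 0.061, 0.008]
ft_force: [-0.2, -1.0, -0.3]
finger_gap: 91.8
```

Run:
```python
from h import *
st(); q=down(5.36); g=np.array([436.4,-212.3,0])+q.apply([-2.5,-7,0]); g[2]=3; print(g); plan([(g,down(7))],0,20,7)
```

```text
t 49.55 p [ 437.2 -207.3   21.5] yaw 6.95 z [ 0.017 -0.01  -1.   ] F [-0.17 -1.05 -0.25] T [-0.01  0.01 -0.04] gap 91.8
[ 433.25703865 -205.56414119    3.        ]
1 rows
[0, -0.4, -0.24, 1.84, 0.7, -0.9, -0.1]
```

apply_moves(
  targets=[
    [0, -0.4, -0.25, 0.6, 0.7, -0.9, 0],
    [0, 0, 0, 0.5, 0, 0, 0],
    [0, 0, 0, 0, 0, 0, 0],
  ],
)

```text
time: 49.92
tool_pos: [433.7, -205.8, 10.8]
orientation: [-0.0, 0.998, 0.06, 0.0]
ft_force: [-0.6, 0.3, -0.1]
finger_gap: 91.8
```

Run:
```python
from h import *
st(); plan([((433.3,-205.6,3),down(7))],0,20,7)
```

```text
t 49.92 p [ 433.7 -205.8   10.8] yaw 6.92 z [ 0.001  0.001 -1.   ] F [-0.64  0.31 -0.08] T [-0.09  0.02 -0.03] gap 91.8
1 rows
[0, -0.04, -0.03, 0.78, -0.0, -0.0, -0.1]
```

apply_moves(
  targets=[
    [120, 0, 0, 0.7, 0, 0, 0],
    [255, 0, 0, 0.1, 0, 0, 0],
    [255, 0, 0, 0, 0, 0, 0],
    [255, 0, 0, 0, 0, 0, 0],
    [255, 0, 0, 0, 0, 0, 0],
    [255, 0, 0, 0, 0, 0, 0],
  ],
)

```text
time: 50.68
tool_pos: [433.9, -205.9, 2.5]
orientation: [-0.0, 0.998, 0.06, 0.001]
ft_force: [0.7, -0.3, -0.2]
finger_gap: 46.2
```

Run:
```python
from h import *
st(); save('wrist','G.png')
im=cv2.imread('pics/G.png'); cv2.imwrite('pics/G1.png',cv2.resize(im[140:340,200:440],None,fx=3,fy=3))
```

```text
t 50.67 p [ 433.9 -205.9    2.5] yaw 6.92 z [ 0.001  0.    -1.   ] F [ 0.73 -0.33 -0.22] T [-0.1   0.08  0.01] gap 46.2
```

View pics/G1.png

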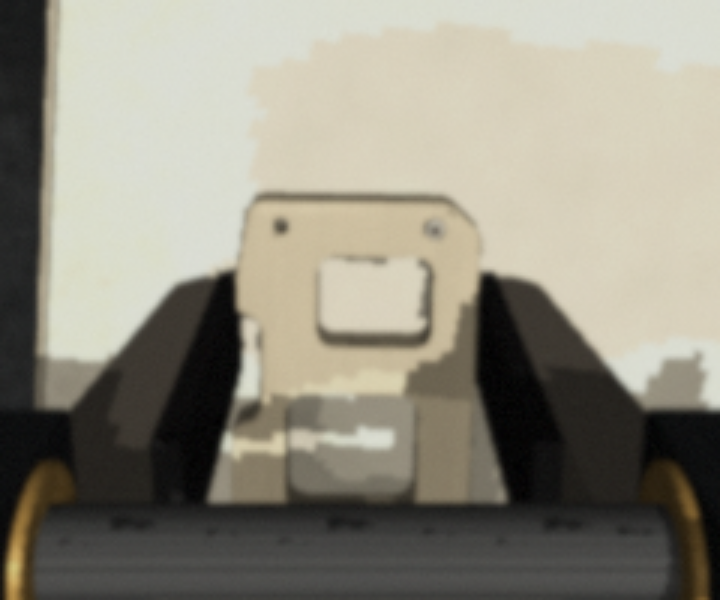

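Run:
```python
from h import *
plan([((434,-206,205),down(7)),((538,377,205),down(0))],255,55)
```

```text
15 rows
[255, 0.01, 0.0, -5.06, -0.0, -0.0, -0.0]
[255, 0.01, 0.0, -5.06, -0.0, -0.0, -0.0]
[255, 0.01, 0.0, -5.06, -0.0, -0.0, -0.0]
[255, 0.0, 0.0, -5.06, -0.0, -0.0, -0.0]
[255, 1.58, -5.15, 0.0, 0.0, 0.0, 0.6]
[255, 1.53, -5.16, 0.0, 0.0, 0.0, 0.6]
[255, 1.47, -5.18, 0.0, 0.0, 0.0, 0.6]
[255, 1.41, -5.2, 0.0, 0.0, 0.0, 0.6]
[255, 1.35, -5.21, 0.0, 0.0, 0.0, 0.6]
[255, 1.3, -5.23, 0.0, 0.0, 0.0, 0.6]
[255, 1.24, -5.24, 0.0, 0.0, 0.0, 0.6]
[255, 1.18, -5.25, 0.0, 0.0, 0.0, 0.6]
[255, 1.12, -5.27, 0.0, 0.0, 0.0, 0.6]
[255, 1.06, -5.28, 0.0, 0.0, 0.0, 0.6]
[255, 1.0, -5.29, 0.0, 0.0, 0.0, 0.6]
```

apply_moves(
  targets=[
    [255, 0, 0, -2.5, 0, 0, 0],
    [255, 0, 0, -4.5, 0, 0, 0],
    [255, 0, 0, -5.5, 0, 0, 0],
    [255, 0, 0, -5.5, 0, 0, 0],
    [255, 0, 0, -2.5, 0, 0, 0],
    [255, 0, -1, 0, 0, 0, 0],
  ],
  grip_force=30,
)

```text
time: 51.48
tool_pos: [431.9, -195.8, 213.6]
orientation: [-0.0, 0.998, 0.06, 0.0]
ft_force: [-0.2, -0.1, -1.8]
finger_gap: 45.9
```

Run:
```python
from h import *
st();plan([((538,377,205),down(0))],255,55)
```

```text
t 51.48 p [ 431.9 -195.8  213.6] yaw 6.87 z [ 0.     0.001 -1.   ] F [-0.25 -0.14 -1.8 ] T [-0.02  0.06 -0.12] gap 45.9
11 rows
[255, 1.58, -5.05, 0.08, -0.0, -0.0, 0.6]
[255, 1.53, -5.07, 0.08, -0.0, -0.0, 0.6]
[255, 1.47, -5.09, 0.08, -0.0, -0.0, 0.6]
[255, 1.41, -5.1, 0.08, -0.0, -0.0, 0.6]
[255, 1.36, -5.12, 0.08, -0.0, -0.0, 0.6]
[255, 1.3, -5.13, 0.08, -0.0, -0.0, 0.6]
[255, 1.25, -5.15, 0.08, -0.0, -0.0, 0.6]
[255, 1.19, -5.16, 0.08, -0.0, -0.0, 0.6]
[255, 1.13, -5.17, 0.08, -0.0, -0.0, 0.6]
[255, 1.08, -5.18, 0.08, -0.0, -0.0, 0.6]
[255, 1.02, -5.2, 0.08, -0.0, -0.0, 0.6]
```

apply_moves(
  targets=[
    [255, 0.8, -2.5, 0, 0, 0, 0.6],
    [255, 1.4, -4.5, 0, 0, 0, 0.6],
    [255, 1.5, -5.1, 0, 0, 0, 0.6],
    [255, 1.4, -5.1, 0, 0, 0, 0.6],
    [255, 1.4, -5.1, 0, 0, 0, 0.6],
    [255, 1.3, -5.1, 0, 0, 0, 0.6],
    [255, 1.3, -5.1, 0, 0, 0, 0.6],
    [255, 1.2, -5.2, 0, 0, 0, 0.6],
    [255, 1.1, -5.2, 0, 0, 0, 0.6],
    [255, 1.1, -5.2, 0, 0, 0, 0.6],
    [255, 1, -4.5, 0, 0, 0, 0.6],
    [255, 0.5, -2, 0, 0, 0, 0],
  ],
)

```text
time: 52.98
tool_pos: [526.5, 378.1, 190.1]
orientation: [0.003, 1.0, -0.0, -0.012]
ft_force: [-0.8, -0.6, 0.8]
finger_gap: 46.0
```

Run:
```python
from h import *
st();plan([((538,377,205),down(0))],255,55)
look('wrist','H.png',['shallow_tray','frame_1'],.3)
```

```text
t 52.98 p [526.5 378.1 190.1] yaw -0.05 z [-0.025 -0.006 -1.   ] F [-0.85 -0.55  0.79] T [-0.08  0.06  0.01] gap 46.0
1 rows
[255, 1.11, 0.12, -1.52, 0.3, 1.4, -0.0]
shallow_tray 0.63 [535.4 322.6   2. ] [330. 226.]
frame_1 0.64 [524.4 368.6 186.5] [315. 258.]
```

View pics/H.png

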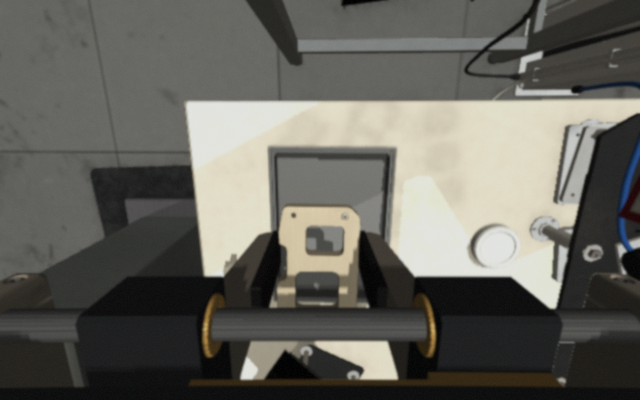

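Run:
```python
from h import *
st(); print(px2w('wrist',[(268,147),(396,147)],24),px2w('wrist',[(277,153),(387,153)],24))
```

```text
t 53.12 p [526.7 375.9 190.8] yaw -0.08 z [-0.025 -0.006 -1.   ] F [-0.52 -0.42  0.02] T [-0.08  0.05 -0.  ] gap 45.8
[[467.7004352  418.57830155  24.        ]
 [605.96879986 418.88627652  24.        ]] [[477.27205311 412.13547789  24.        ]
 [596.73909939 412.45997235  24.        ]]
```

apply_moves(
  targets=[
    [255, 0.5, -0.1, 2, 0.2, 0.7, 0],
    [255, 0.5, -0.1, 4, 0.2, 0.7, 0],
    [255, 0, 0, 4.5, 0, 0, 0],
    [255, 0, 0, 3.5, 0, 0, 0],
    [255, 0, 0, 1, 0, 0, 0],
    [255, 0, 0, 0, 0, 0, 0],
  ],
)

```text
time: 53.88
tool_pos: [535.3, 367.8, 37.7]
orientation: [0.001, 1.0, -0.003, -0.0]
ft_force: [0.5, 1.4, 0.2]
finger_gap: 45.6
```

Run:
```python
from h import *
st();plan([((537,378,8),down(0))],255,55)
```

```text
t 53.88 p [535.3 367.8  37.7] yaw -0.39 z [-0.    -0.002 -1.   ] F [0.53 1.35 0.2 ] T [-0.09  0.08  0.03] gap 45.6
1 rows
[255, 0.17, -1.02, 2.96, 0.1, 0.0, -0.4]
```

apply_moves(
  targets=[
    [255, 0.2, -1, 0.7, 0.1, 0, -0.4],
    [255, 0, 0, 1, 0, 0, 0],
    [255, 0, 0, 0.5, 0, 0, 0],
    [255, 0, 0, 0, 0, 0, 0],
  ],
)

```text
time: 54.38
tool_pos: [539.5, 379.7, 17.9]
orientation: [-0.001, 1.0, 0.0, 0.002]
ft_force: [-0.4, 0.2, -0.1]
finger_gap: 45.9
```

Run:
```python
from h import *
st();plan([((537,378,6),down(0))],255,55)
```

```text
t 54.38 p [539.5 379.7  17.9] yaw 0.04 z [ 0.004  0.003 -1.   ] F [-0.41  0.2  -0.06] T [-0.07  0.08 -0.04] gap 45.9
1 rows
[255, -0.26, 0.17, 1.19, -0.2, -0.2, 0.0]
```

apply_moves(
  targets=[
    [255, -0.2, 0.1, 0.7, -0.2, -0.2, 0],
    [255, 0, 0, 0.4, 0, 0, 0],
    [255, 0, 0, 0, 0, 0, 0],
    [255, 0, 0, 0, 0, 0, 0],
  ],
)

```text
time: 54.88
tool_pos: [537.4, 378.6, 6.3]
orientation: [0.0, 1.0, 0.0, 0.0]
ft_force: [-0.0, 0.1, -0.7]
finger_gap: 45.7
```

Run:
```python
from h import *
st()
```

```text
t 54.88 p [537.4 378.6   6.3] yaw 0.04 z [ 0.001 -0.001 -1.   ] F [-0.01  0.07 -0.68] T [-0.03 -0.   -0.05] gap 45.7
```

apply_moves(
  targets=[
    [90, 0, 0, 0.05, 0, 0, 0],
    [90, 0, 0, 0, 0, 0, 0],
    [90, 0, 0, 0, 0, 0, 0],
    [90, 0, 0, -3, 0, 0, 0],
    [60, 0, 0, -5, 0, 0, 0],
    [0, 0, 0, -6, 0, 0, 0],
    [0, 0, 0, -4, 0, 0, 0],
    [0, 0, 0, 0, 0, 0, 0],
  ],
)

```text
time: 55.88
tool_pos: [537.3, 378.7, 191.3]
orientation: [0.001, 1.0, 0.0, 0.0]
ft_force: [0.6, -0.1, -0.4]
finger_gap: 91.7
```

Run:
```python
from h import *
st(); save('wrist','I.png'); plan([((605,-165,205),down(14))],0,58)
```

```text
t 55.88 p [537.3 378.7 191.3] yaw 0.04 z [ 0.    -0.001 -1.   ] F [ 0.59 -0.1  -0.38] T [-0.04  0.06  0.  ] gap 91.7
10 rows
[0, 0.68, 5.43, -0.14, 0.0, 0.0, -1.4]
[0, 0.55, 5.45, -0.14, 0.0, 0.0, -1.4]
[0, 0.42, 5.46, -0.15, 0.0, 0.0, -1.4]
[0, 0.28, 5.47, -0.15, 0.0, 0.0, -1.4]
[0, 0.15, 5.47, -0.15, 0.0, 0.0, -1.4]
[0, 0.02, 5.47, -0.15, 0.0, 0.0, -1.4]
[0, -0.12, 5.47, -0.15, 0.0, 0.0, -1.4]
[0, -0.25, 5.47, -0.15, 0.0, 0.0, -1.4]
[0, -0.38, 5.46, -0.15, 0.0, 0.0, -1.4]
[0, -0.52, 5.45, -0.15, 0.0, 0.0, -1.4]
```

View pics/I.png

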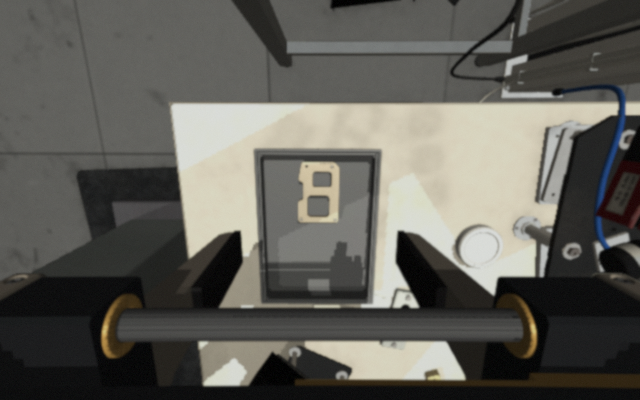

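apply_moves(
  targets=[
    [0, 0.5, 2.5, -1, 0, 0, -1.4],
    [0, 0.6, 4.5, -0.5, 0, 0, -1.4],
    [0, 0.5, 5.5, -0.3, 0, 0, -1.4],
    [0, 0.4, 5.5, 0, 0, 0, -1.4],
    [0, 0.3, 5.5, 0, 0, 0, -1.4],
    [0, 0.2, 5.5, 0, 0, 0, -1.4],
    [0, 0, 5.5, 0, 0, 0, -1.4],
    [0, -0.1, 5.5, 0, 0, 0, -1.4],
    [0, -0.2, 5.5, 0, 0, 0, -1.4],
    [0, -0.3, 5, 0, 0, 0, -1.4],
    [0, -0.3, 2, 0, 0, 0, 0],
    [0, 0, 0, 0, 0, 0, 0],
  ],
)

```text
time: 57.42
tool_pos: [611.0, -158.0, 188.4]
orientation: [0.0, 0.992, 0.127, -0.015]
ft_force: [-0.7, 1.0, -0.6]
finger_gap: 91.8
```

Run:
```python
from h import *
st();C=cal('wrist');save('wrist','J.png');rect('wrist','frame_1',10,C); rect('wrist','module_far',8,C);plan([((608,-165,90),down(15))],0,58)
```

```text
t 57.42 p [ 611.  -158.   188.4] yaw 14.61 z [-0.03  -0.005 -1.   ] F [-0.67  0.97 -0.64] T [-0.03  0.05 -0.01] gap 91.8
frame_1 0.65 c [674.5 -37.1] size [49.9 27.8] long axis 32.7
frame_1 0.61 c [ 608. -171.] size [47.6 72.2] long axis 105.3
module_far 0.58 c [ 609.3 -319.2] size [36.5 13.3] long axis 14.0
2 rows
[0, -0.13, 0.41, 4.97, -0.1, 0.8, -0.1]
[0, -0.2, 0.4, 4.97, -0.1, 0.8, -0.1]
```

View pics/J.png

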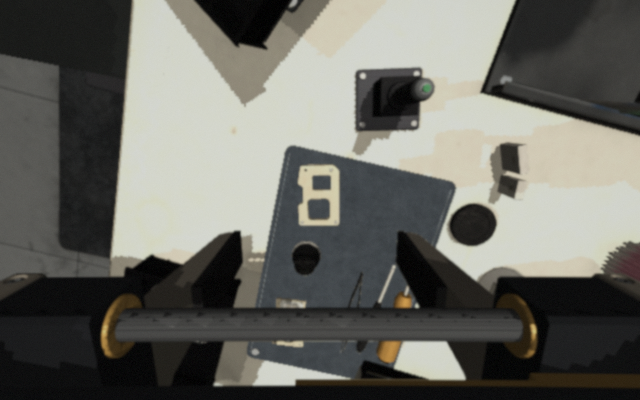

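apply_moves(
  targets=[
    [0, -0.1, 0.2, 3.5, -0.1, 0.8, -0.2],
    [0, -0.2, 0.2, 4.5, -0.1, 0.8, -0.2],
    [0, 0, 0, 1.5, 0, 0, 0],
    [0, 0, 0, 0, 0, 0, 0],
    [0, 0, 0, 0, 0, 0, 0],
  ],
)

```text
time: 58.2
tool_pos: [610.6, -154.5, 95.9]
orientation: [0.001, 0.991, 0.135, 0.002]
ft_force: [0.5, -0.4, -0.2]
finger_gap: 91.8
```

Run:
```python
from h import *
st();C=cal('wrist'); im=save('wrist','K.png'); rect('wrist','frame_1',10,C); st()
im=cv2.imread('pics/K.png'); cv2.imwrite('pics/K1.png',cv2.resize(im[140:300,220:420],None,fx=4,fy=4))
p=np.array(r.state()['tool_pos']);p[2]=10;q=rot(r.state()['orientation'])
for o in [(0,0,0),(0,-10,0),(0,10,0),(10,0,0)]: print((w2px('wrist',p+q.apply(o),C)[0]-[220,140])*4)
```

```text
t 58.2 p [ 610.6 -154.5   95.9] yaw 15.55 z [ 0.005 -0.001 -1.   ] F [ 0.53 -0.36 -0.18] T [-0.02  0.05 -0.  ] gap 91.8
frame_1 0.72 c [ 608.2 -170.9] size [47.8 73.3] long axis 105.5
t 58.3 p [ 610.7 -154.8   96. ] yaw 15.54 z [ 0.005 -0.001 -1.   ] F [ 0.04 -0.21  0.35] T [-0.09  0.02 -0.02] gap 91.9
[392.13449913 266.75371479]
[392.18888928 222.00254475]
[392.0810682  310.63946397]
[438.24197592 266.83804765]
```

View pics/K1.png

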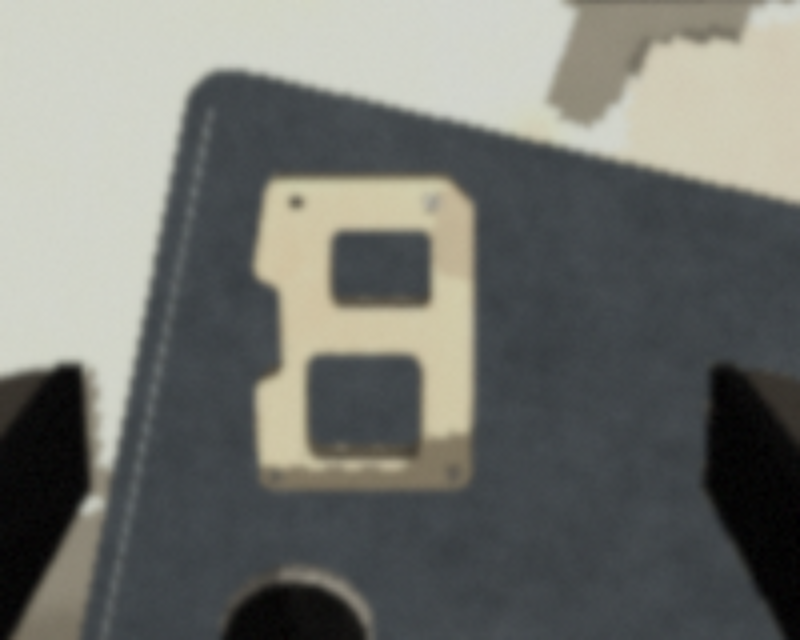

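Run:
```python
from h import *
q=down(15.5); g=np.array([610.7,-154.8,0])+q.apply([-5.9,6.2,0]); g[2]=5; print(g)
```

```text
[ 606.67145826 -162.35121523    5.        ]
```

apply_moves(
  targets=[
    [0, -0.3, 0.3, 2, 0.1, -0.3, 0],
    [0, -0.3, 0.3, 2.5, 0, 0, 0],
    [0, -0.2, 0.1, 2, 0, 0, 0],
    [0, 0, 0, 0.7, 0, 0, 0],
    [0, 0, 0, 0, 0, 0, 0],
  ],
)

```text
time: 58.92
tool_pos: [605.8, -165.3, 21.3]
orientation: [0.001, 0.991, 0.135, 0.001]
ft_force: [0.1, 0.6, 0.0]
finger_gap: 92.0
```

Run:
```python
from h import *
q=down(15.5); g=np.array([610.7,-154.8,0])+q.apply([-5.9,6.2,0]); g[2]=5; st(); plan([(g,q)],0,55)
```

```text
t 58.92 p [ 605.8 -165.3   21.3] yaw 15.5 z [ 0.002 -0.002 -1.   ] F [0.05 0.6  0.04] T [-0.04 -0.01  0.05] gap 92.0
1 rows
[0, 0.16, -0.27, 1.63, 0.1, -0.1, 0.0]
```

apply_moves(
  targets=[
    [0, 0.15, -0.25, 0.7, 0.1, -0.1, 0],
    [60, 0, 0, 0.6, 0, 0, 0],
    [120, 0, 0, 0.2, 0, 0, 0],
    [255, 0, 0, 0, 0, 0, 0],
  ],
)

```text
time: 59.42
tool_pos: [607.9, -162.4, 6.8]
orientation: [0.001, 0.991, 0.135, 0.001]
ft_force: [0.1, -0.5, 1.6]
finger_gap: 64.0
```

Run:
```python
from h import *
st(); plan([((606.7,-162.4,5),down(15.5))],0,55)
```

```text
t 59.42 p [ 607.9 -162.4    6.8] yaw 15.52 z [ 0.002 -0.001 -1.   ] F [ 0.12 -0.52  1.6 ] T [-0.01 -0.02  0.02] gap 64.0
1 rows
[0, -0.11, -0.04, 0.18, 0.1, -0.1, 0.0]
```

apply_moves(
  targets=[
    [255, -0.1, 0, 0.2, 0.1, -0.1, 0],
    [255, 0, 0, 0, 0, 0, 0],
    [255, 0, 0, 0, 0, 0, 0],
    [255, 0, 0, 0, 0, 0, 0],
    [255, 0, 0, 0, 0, 0, 0],
  ],
)

```text
time: 60.05
tool_pos: [607.1, -162.9, 5.1]
orientation: [0.0, 0.991, 0.135, 0.0]
ft_force: [-0.5, -0.6, -0.7]
finger_gap: 45.9
```

Run:
```python
from h import *
st(); save('wrist','L.png')
im=cv2.imread('pics/L.png'); cv2.imwrite('pics/L1.png',cv2.resize(im[140:340,200:440],None,fx=3,fy=3))
```

```text
t 60.05 p [ 607.1 -162.9    5.1] yaw 15.51 z [ 0. -0. -1.] F [-0.47 -0.57 -0.69] T [-0.04  0.   -0.05] gap 45.9
```

View pics/L1.png

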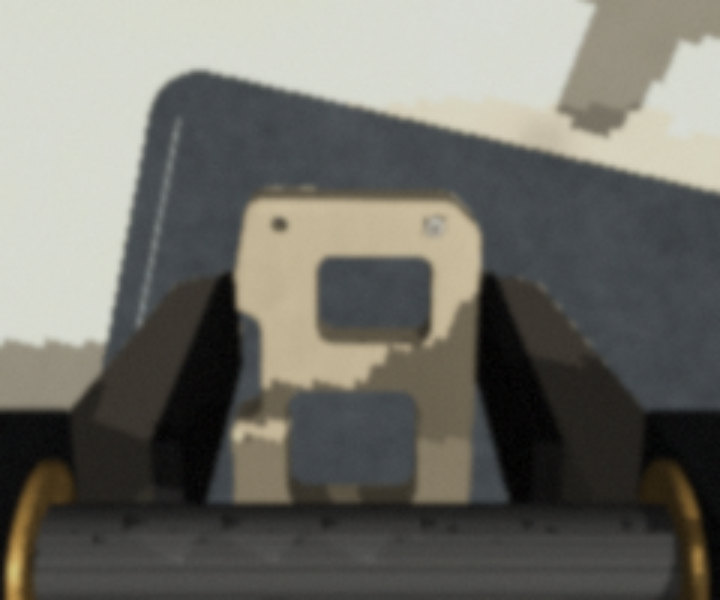

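apply_moves(
  targets=[
    [255, 0, 0, -2.5, 0, 0, 0],
    [255, 0, 0, -4.5, 0, 0, 0],
    [255, 0, 0, -5.5, 0, 0, 0],
    [255, 0, 0, -5.5, 0, 0, 0],
    [255, 0, 0, -2, 0, 0, 0],
    [255, 0, -1, 0, 0, 0, 0],
  ],
)

```text
time: 60.85
tool_pos: [603.9, -153.1, 210.6]
orientation: [-0.0, 0.991, 0.135, -0.001]
ft_force: [-0.8, -1.0, -0.9]
finger_gap: 46.2
```

Run:
```python
from h import *
st();plan([((537,293,200),down(0))],255,52)
```

```text
t 60.85 p [ 603.9 -153.1  210.6] yaw 15.47 z [-0.001  0.    -1.   ] F [-0.8  -0.98 -0.87] T [-0.04  0.01 -0.04] gap 46.2
9 rows
[255, 0.61, -4.98, 0.12, -0.0, 0.0, 1.7]
[255, 0.46, -4.99, 0.12, -0.0, 0.0, 1.7]
[255, 0.31, -5.0, 0.12, -0.0, 0.0, 1.7]
[255, 0.16, -5.01, 0.12, -0.0, 0.0, 1.7]
[255, 0.01, -5.01, 0.12, -0.0, 0.0, 1.7]
[255, -0.14, -5.01, 0.12, -0.0, 0.0, 1.7]
[255, -0.29, -5.0, 0.12, -0.0, 0.0, 1.7]
[255, -0.44, -4.99, 0.12, -0.0, 0.0, 1.7]
[255, -0.59, -4.98, 0.12, -0.0, 0.0, 1.7]
```

apply_moves(
  targets=[
    [255, 0.6, -3, 0, 0, 0, 1.7],
    [255, 0.5, -5, 0, 0, 0, 1.7],
    [255, 0.3, -5.2, 0, 0, 0, 1.7],
    [255, 0.2, -5.2, 0, 0, 0, 1.7],
    [255, 0, -5.2, 0, 0, 0, 1.7],
    [255, -0.1, -5.2, 0, 0, 0, 1.7],
    [255, -0.3, -5.2, 0, 0, 0, 1.7],
    [255, -0.4, -5, 0, 0, 0, 1.7],
    [255, -0.6, -4, 0, 0, 0, 1.7],
    [255, -0.2, -1.5, 0, 0, 0, 0],
    [255, 0, 0, 0, 0, 0, 0],
  ],
)

```text
time: 62.22
tool_pos: [527.5, 305.3, 193.6]
orientation: [0.002, 1.0, -0.002, -0.011]
ft_force: [0.4, 0.2, 0.2]
finger_gap: 46.0
```

Run:
```python
from h import *
st();plan([((537,291,35),down(0))],255,45)
save('wrist','M.png')
```

```text
t 62.23 p [527.5 305.3 193.6] yaw -0.27 z [-0.022 -0.004 -1.   ] F [0.43 0.15 0.2 ] T [-0.1   0.01  0.01] gap 46.0
4 rows
[255, 0.33, 0.34, 3.96, 0.1, 0.3, -0.1]
[255, 0.3, 0.34, 3.96, 0.1, 0.3, -0.1]
[255, 0.28, 0.35, 3.96, 0.1, 0.3, -0.1]
[255, 0.26, 0.35, 3.96, 0.1, 0.3, -0.1]
```

View pics/M.png

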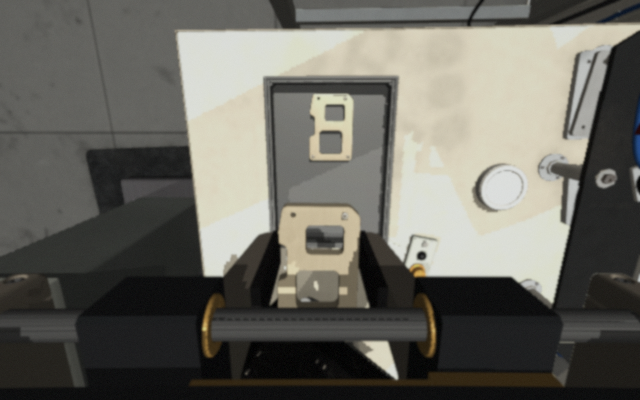

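apply_moves(
  targets=[
    [255, 0.3, 0.3, 2.5, 0.2, 0.6, 0],
    [255, 0.4, 0.3, 4, 0.1, 0.6, -0.2],
    [255, 0.1, 0.2, 4.5, 0, 0, 0],
    [255, 0, 0, 3, 0, 0, 0],
    [255, 0, 0, 1, 0, 0, 0],
    [255, 0, 0, 0, 0, 0, 0],
  ],
)

```text
time: 63.02
tool_pos: [537.4, 287.2, 40.3]
orientation: [0.0, 1.0, -0.004, 0.0]
ft_force: [-0.8, -0.0, 0.3]
finger_gap: 45.4
```

Run:
```python
from h import *
st();plan([((537,293,9),down(0))],255,45)
```

```text
t 63.02 p [537.4 287.2  40.3] yaw -0.45 z [ 0.001 -0.    -1.   ] F [-0.79 -0.03  0.28] T [-0.    0.03 -0.03] gap 45.4
1 rows
[255, -0.04, -0.58, 3.13, 0.0, -0.0, -0.5]
```

apply_moves(
  targets=[
    [255, 0, -0.6, 1, 0, 0, -0.4],
    [255, 0, 0, 1.2, 0, 0, 0],
    [255, 0, 0, 0.5, 0, 0, 0],
    [255, 0, 0, 0, 0, 0, 0],
  ],
)

```text
time: 63.52
tool_pos: [539.4, 294.4, 14.4]
orientation: [-0.001, 1.0, -0.0, 0.002]
ft_force: [-0.2, 0.1, 0.4]
finger_gap: 46.1
```

Run:
```python
from h import *
st();plan([((537,293,6),down(0))],255,45)
```

```text
t 63.52 p [539.4 294.4  14.4] yaw -0.02 z [ 0.005  0.002 -1.   ] F [-0.23  0.11  0.42] T [-0.05  0.1   0.  ] gap 46.1
1 rows
[255, -0.25, 0.14, 0.84, -0.1, -0.3, -0.0]
```

apply_moves(
  targets=[
    [255, -0.2, 0.1, 0.5, -0.1, -0.2, 0],
    [255, 0, 0, 0.3, 0, 0, 0],
    [255, 0, 0, 0, 0, 0, 0],
    [255, 0, 0, 0, 0, 0, 0],
  ],
)

```text
time: 64.03
tool_pos: [537.5, 293.6, 6.3]
orientation: [-0.0, 1.0, -0.0, 0.001]
ft_force: [0.0, -0.7, 0.5]
finger_gap: 45.8
```

Run:
```python
from h import *
st()
```

```text
t 64.03 p [537.5 293.6   6.3] yaw -0.01 z [ 0.002  0.    -1.   ] F [ 0.04 -0.65  0.47] T [-0.04  0.15  0.02] gap 45.8
```

Release, rise, and view the tray and the tilted tray.

apply_moves(
  targets=[
    [90, 0, 0, 0, 0, 0, 0],
    [90, 0, 0, 0, 0, 0, 0],
    [90, 0, 0, 0, 0, 0, 0],
    [90, 0, 0, -3, 0, 0, 0],
    [60, 0, 0, -5, 0, 0, 0],
    [0, 0, 0, -6, 0, 0, 0],
    [0, 0, 0, -6, 0, 0, 0],
    [0, 0, 0, -5, 0, 0, 0],
    [0, 0, 0, -3, 0, 0, 0],
    [0, 0, 0, 0, 0, 0, 0],
  ],
)

```text
time: 65.28
tool_pos: [536.8, 293.3, 295.6]
orientation: [-0.0, 1.0, -0.0, 0.001]
ft_force: [0.1, -0.6, -0.8]
finger_gap: 91.8
```

Run:
```python
from h import *
st(); save('wrist','N.png'); plan([((520,80,330),down(8))],0,58)
```

```text
t 65.28 p [536.8 293.3 295.6] yaw -0.02 z [ 0.002  0.    -1.   ] F [ 0.08 -0.6  -0.84] T [-0.11  0.07 -0.01] gap 91.8
4 rows
[0, -0.4, 5.33, -0.9, 0.0, 0.0, -2.0]
[0, -0.59, 5.31, -0.9, 0.0, 0.0, -2.0]
[0, -0.77, 5.28, -0.9, 0.0, 0.0, -2.0]
[0, -0.96, 5.25, -0.9, 0.0, 0.0, -2.0]
```

View pics/N.png

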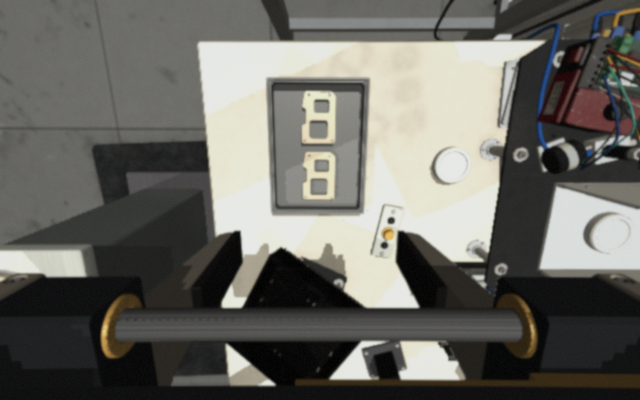

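apply_moves(
  targets=[
    [0, -0.4, 3.5, -0.5, 0, 0, 0],
    [0, -0.5, 5, -0.8, 0, 0, 0],
    [0, -0.5, 5.5, -0.8, 0, 0, 0],
    [0, -0.5, 5.5, -0.8, 0, 0, 0],
    [0, -0.3, 4.5, 0, 0, 0, 0],
    [0, 0, 1.5, 0, 0, 0, 0],
    [0, 0, 0, 0, 0, 0, 0],
    [0, 0, 0, 0, 0, 0, 0],
    [0, 0, 0, 0, 0, 0, 0],
  ],
)

```text
time: 66.45
tool_pos: [508.1, 32.8, 309.3]
orientation: [0.002, 1.0, 0.001, -0.01]
ft_force: [-0.7, -0.6, -0.4]
finger_gap: 91.6
```

Run:
```python
from h import *
import pickle
st(); look('wrist',None,['esd_tray'],.3);C=cal('wrist'); save('wrist','O.png'); C2=cal('wrist'); pickle.dump(C,open('O.pkl','wb')); print(C['xyz'],C2['xyz'])
save('top','Ot.png');save('scene','Os.png');im=cv2.imread('pics/Os.png'); cv2.imwrite('pics/Os1.png',cv2.resize(im[150:260,220:340],None,fx=6,fy=6,interpolation=cv2.INTER_CUBIC))
im=cv2.imread('pics/Ot.png'); cv2.imwrite('pics/Ot1.png',cv2.resize(im[175:265,230:340],None,fx=6,fy=6,interpolation=cv2.INTER_CUBIC))
```

```text
t 66.45 p [508.1  32.8 309.3] yaw 0.16 z [-0.021 -0.004 -1.   ] F [-0.71 -0.64 -0.37] T [-0.11  0.07 -0.01] gap 91.6
esd_tray 0.74 [511.   75.7  69.1] [325. 142.]
esd_tray 0.52 [656.7 -50.3   7.5] [415. 219.]
[511.33159712 107.19042844 479.72231895] [511.32745125 107.0246729  479.84025802]
```

View pics/O.png

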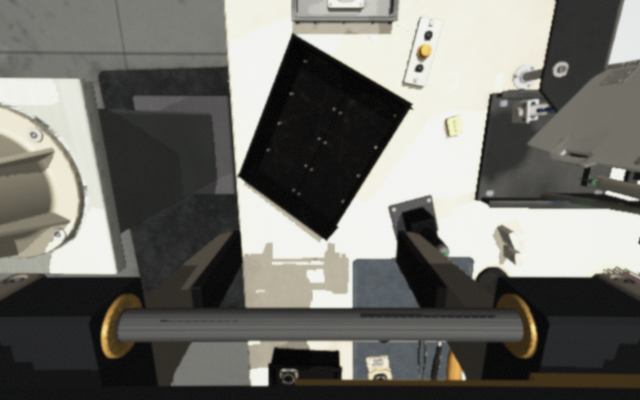

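View pics/Os1.png

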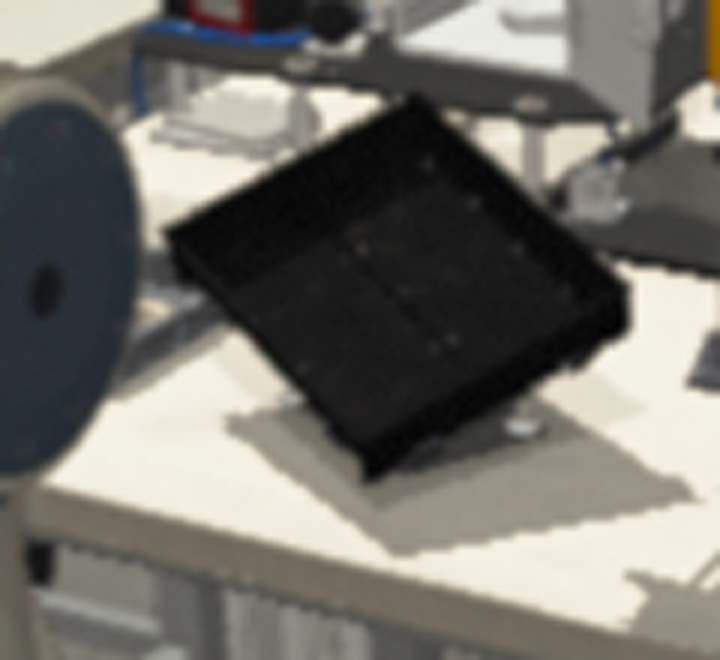

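View pics/Ot1.png

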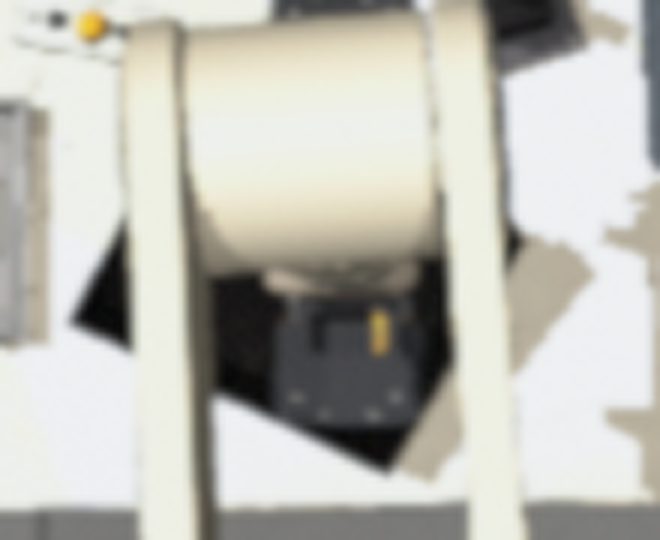

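```bash
cat > fit.py <<'E'
from h import *
import pickle
from scipy.optimize import least_squares
CO=pickle.load(open('O.pkl','rb')); CT=cal('top'); CS=cal('scene')
obs=[('w',CO,[(293,35),(411,105),(328,241),(239,177)],1.5),('t',CT,[(264.5,187.3),(242.7,228.4),(316.2,212.7),(295.5,252.7)],1),('s',CS,[(289.2,165.8),(248.3,189.2),(325,197.5),(281.7,230)],1)]
obs[0]=('w',CO,[(411,105),(293,35),(328,241),(239,177)],1)
# order B,A,C,D.  tray local: y along C->B ; x along A->B
h=36
loc=np.array([[78.5,99,h],[-78.5,99,h],[78.5,-99,h],[-78.5,-99,h]])
def pose(p):
    x,y,z,yaw,ph,t=p
    # tilt by angle t about horizontal axis so that normal leans toward direction ph
    ax=np.array([-np.sin(ph),np.cos(ph),0]); return np.array([x,y,z]),R.from_rotvec(ax*t)*R.from_euler('z',yaw)
def res(p):
    P,Q=pose(p); w=Q.apply(loc)+P; o=[]
    for n,C,px,s in obs: o.append(((w2px(n,w,C)-np.array(px))*s).ravel())
    o.append([(p[5]-0.4)*200,((w[0,2]-146))*0.3]); return np.concatenate(o)
best=None
for ph in np.arange(-3,3.2,0.5):
    s=least_squares(res,[508,77,67,-0.5+1.0*0,ph,0.4],loss='soft_l1')
    for y0 in [0,.5,-.5]:
        s=least_squares(res,[508,77,67,y0,ph,0.4],loss='soft_l1')
        if best is None or s.cost<best.cost: best=s
p=best.x; P,Q=pose(p); print('cost',best.cost,'pos',P.round(1),'yaw',np.degrees(p[3]),'ph',np.degrees(p[4]),'tilt',p[5]); print(best.fun.round(1)); print((Q.apply(loc)+P).round(0)); print(Q.as_matrix().round(3))
pickle.dump((P,Q.as_quat()),open('tray.pkl','wb'))
E
python3 fit.py
```

```text
cost 11.79175250566166 pos [509.   73.   60.3] yaw -388.38389375195953 ph -171.85471274917157 tilt 0.40221581922632416
[ 0.9 -0.1 -0.5  0.8 -0.1 -0.   0.2  0.4 -1.8 -0.5 -1.9 -0.3  1.1  1.
 -0.8  0.7  0.2 -0.2 -2.1  0.3  1.   0.9 -1.4 -4.3  0.4 -1.4]
[[602. 119. 141.]
 [473. 195.  92.]
 [517. -53.  95.]
 [389.  23.  46.]]
[[ 0.816  0.428 -0.388]
 [-0.484  0.873 -0.055]
 [ 0.315  0.233  0.92 ]]
```

```bash
sed -i 's/-146))\*0.3/-146))*2/' fit.py; python3 fit.py; sed -i "s/,1),('s'/,.3),('s'/; s/(281.7,230)\],1)/(281.7,230)],.3)/" fit.py; python3 fit.py
```

```text
cost 14.977802089295817 pos [509.1  73.2  63.5] yaw -388.35895169517335 ph -170.73559750399093 tilt 0.4121165025664387
[ 1.3  0.1 -1.2  0.1 -0.   0.7  0.1  0.6 -1.8 -0.4 -2.  -0.2  1.2  1.
 -0.8  0.6  0.2 -1.4 -2.2 -0.8  1.1  0.2 -1.4 -4.9  2.4 -0.8]
[[601. 119. 146.]
 [473. 195.  96.]
 [517. -54.  97.]
 [389.  23.  47.]]
[[ 0.815  0.425 -0.395]
 [-0.486  0.872 -0.064]
 [ 0.317  0.245  0.916]]
cost 4.557939234376411 pos [509.   73.6  64.2] yaw -28.526621626836018 ph 189.88631527451733 tilt 0.4049460960833313
[ 2.   0.2 -1.  -0.6 -0.   0.5 -0.4  0.3 -0.5 -0.2 -0.6 -0.1  0.3  0.3
 -0.3  0.2  0.1 -0.5 -0.7 -0.4  0.3  0.1 -0.5 -1.6  1.  -0.5]
[[602. 119. 146.]
 [473. 196.  97.]
 [517. -53.  97.]
 [389.  23.  49.]]
[[ 0.816  0.428 -0.388]
 [-0.488  0.87  -0.068]
 [ 0.309  0.245  0.919]]
```

Run:
```python
from h import *
st(); plan([((616,-335,180),down(8.5))],0,55)
```

```text
t 66.7 p [508.1  32.1 309.7] yaw 0.14 z [-0.02  -0.005 -1.   ] F [ 0.16 -0.28 -0.3 ] T [-0.02  0.02 -0.04] gap 92.1
8 rows
[0, 1.37, 4.58, 1.62, 0.0, 0.1, -1.0]
[0, 1.28, 4.61, 1.62, 0.0, 0.1, -1.0]
[0, 1.19, 4.63, 1.62, 0.0, 0.1, -1.0]
[0, 1.11, 4.65, 1.62, 0.0, 0.1, -1.0]
[0, 1.02, 4.67, 1.62, 0.0, 0.1, -1.0]
[0, 0.93, 4.69, 1.62, 0.0, 0.1, -1.0]
[0, 0.84, 4.71, 1.62, 0.0, 0.1, -1.0]
[0, 0.75, 4.72, 1.62, 0.0, 0.1, -1.0]
```

apply_moves(
  targets=[
    [0, 0.8, 2.5, 0.5, 0, 0.2, -1],
    [0, 1.4, 4.7, 1.5, 0, 0.2, -1],
    [0, 1.3, 4.7, 1.5, 0, 0.2, -1],
    [0, 1.2, 4.7, 1.5, 0, 0.2, -1],
    [0, 1.1, 4.7, 1.7, 0, 0.2, -1],
    [0, 1, 4.7, 1.7, 0, 0.2, -1],
    [0, 0.9, 4.7, 1.7, 0, 0, -1],
    [0, 0.9, 4.3, 1.7, 0, 0, -1],
    [0, 0.5, 1.5, 1, 0, 0, 0],
    [0, 0, 0, 0, 0, 0, 0],
    [0, 0, 0, 0, 0, 0, 0],
  ],
)

```text
time: 68.08
tool_pos: [631.2, -333.2, 180.3]
orientation: [0.001, 0.997, 0.075, 0.003]
ft_force: [0.1, -0.5, -0.4]
finger_gap: 92.0
```

Run:
```python
from h import *
st();C=cal('wrist'); im=save('wrist','Q.png'); rect('wrist','module_far',8,C); st()
im=cv2.imread('pics/Q.png'); cv2.imwrite('pics/Q1.png',cv2.resize(im[140:300,220:420],None,fx=4,fy=4))
p=np.array(r.state()['tool_pos']);p[2]=8;q=rot(r.state()['orientation'])
for o in [(0,0,0),(0,-10,0),(0,10,0),(10,0,0)]: print((w2px('wrist',p+q.apply(o),C)[0]-[220,140])*4)
```

```text
t 68.08 p [ 631.2 -333.2  180.3] yaw 8.65 z [ 0.007 -0.002 -1.   ] F [ 0.12 -0.51 -0.42] T [-0.02  0.06  0.06] gap 92.0
module_far 0.73 c [ 614.8 -350.1] size [41.2 67.7] long axis 98.6
t 68.17 p [ 631.3 -333.1  180.6] yaw 8.68 z [ 0.008 -0.002 -1.   ] F [-0.05  0.21 -0.58] T [-0.06  0.04  0.04] gap 92.1
[390.32449481 180.1829796 ]
[390.32301655 145.49062281]
[390.32585448 214.35714759]
[425.47355012 180.21581048]
```

View pics/Q.png

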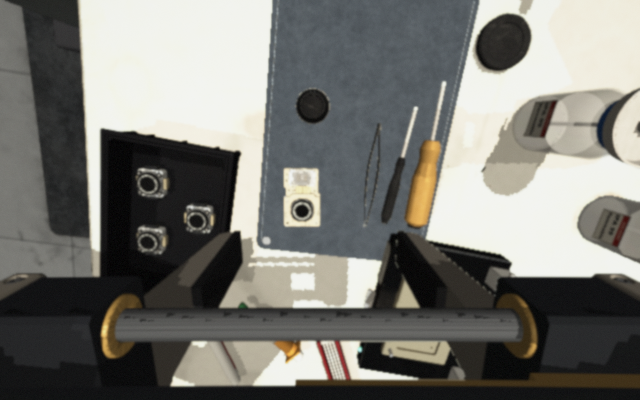

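Run:
```python
from h import *
st(); plan([((615,-347,80),down(8.6))],0,45)
```

```text
t 68.17 p [ 631.3 -333.1  180.6] yaw 8.68 z [ 0.008 -0.002 -1.   ] F [-0.05  0.21 -0.58] T [-0.06  0.04  0.04] gap 92.1
3 rows
[0, -0.63, 0.37, 3.35, 0.1, -0.1, 0.0]
[0, -0.62, 0.37, 3.35, 0.1, -0.1, 0.0]
[0, -0.62, 0.37, 3.35, 0.1, -0.1, 0.0]
```

apply_moves(
  targets=[
    [0, -0.6, 0.3, 2.5, 0.1, -0.2, 0],
    [0, -0.6, 0.3, 3.5, 0.1, -0.2, 0],
    [0, -0.5, 0.2, 2.5, 0, -0.1, 0],
    [0, 0, 0, 0.5, 0, 0, 0],
    [0, 0, 0, 0, 0, 0, 0],
    [0, 0, 0, 0, 0, 0, 0],
  ],
)

```text
time: 68.92
tool_pos: [619.5, -340.0, 96.2]
orientation: [0.002, 0.997, 0.078, 0.003]
ft_force: [0.2, 0.0, -0.1]
finger_gap: 91.9
```

Run:
```python
from h import *
st();C=cal('wrist'); im=save('wrist','S.png'); rect('wrist','module_far',8,C); st()
im=cv2.imread('pics/S.png'); cv2.imwrite('pics/S1.png',cv2.resize(im[140:300,220:420],None,fx=4,fy=4))
p=np.array(r.state()['tool_pos']);p[2]=8;q=rot(r.state()['orientation'])
for o in [(0,0,0),(0,-10,0),(0,10,0),(10,0,0)]: print((w2px('wrist',p+q.apply(o),C)[0]-[220,140])*4)
```

```text
t 68.92 p [ 619.5 -340.    96.2] yaw 8.96 z [ 0.007 -0.004 -1.   ] F [ 0.16  0.05 -0.1 ] T [-0.08  0.09  0.05] gap 91.9
module_far 0.76 c [ 615.7 -349.5] size [42.1 69.4] long axis 97.5
t 69.03 p [ 619.5 -340.2   96.2] yaw 8.96 z [ 0.007 -0.004 -1.   ] F [0.65 0.19 0.92] T [-0.05  0.06 -0.03] gap 92.1
[391.35569403 262.01471572]
[391.39687823 217.59097353]
[391.31518105 305.58529542]
[437.0829148  262.08780087]
```

View pics/S1.png

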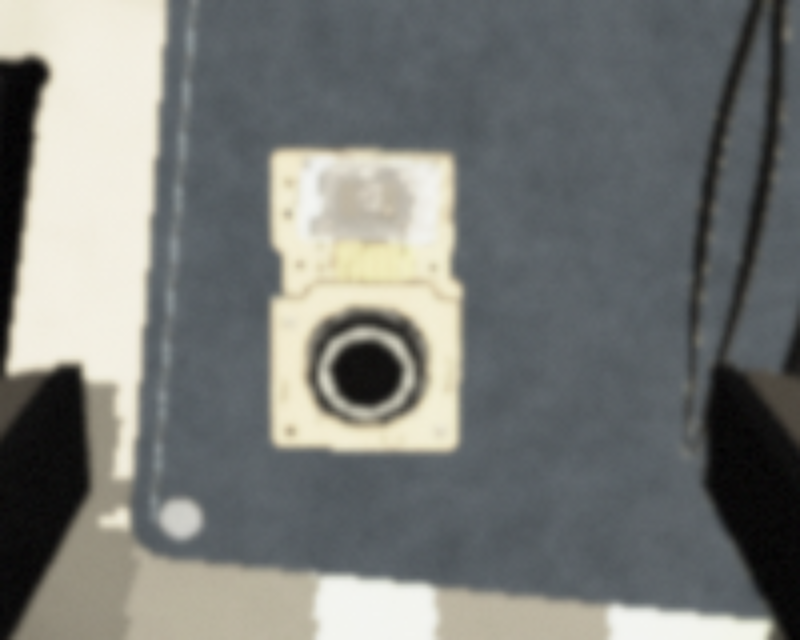

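Run:
```python
from h import *
q=down(8.96); g=np.array([619.5,-340.2,0])+q.apply([-5.7,15.5,0]); g[2]=3.7; print(g); plan([(g,q)],60,30)
```

```text
[ 616.28360112 -356.39860421    3.7       ]
4 rows
[60, -0.16, 0.38, 2.31, 0.1, -0.1, -0.0]
[60, -0.15, 0.38, 2.31, 0.1, -0.1, -0.0]
[60, -0.15, 0.38, 2.31, 0.1, -0.1, -0.0]
[60, -0.15, 0.39, 2.31, 0.1, -0.1, -0.0]
```

apply_moves(
  targets=[
    [60, -0.3, 0.6, 2, 0.2, -0.4, 0],
    [60, -0.3, 0.6, 2.5, 0, 0, 0],
    [60, 0, 0.3, 1.7, 0, 0, 0],
    [60, 0, 0, 0.5, 0, 0, 0],
    [60, 0, 0, 0, 0, 0, 0],
  ],
)

```text
time: 69.65
tool_pos: [616.1, -357.6, 25.4]
orientation: [0.001, 0.997, 0.078, -0.0]
ft_force: [0.3, 0.6, -0.2]
finger_gap: 70.1
```

Run:
```python
from h import *
q=down(8.96); g=np.array([619.5,-340.2,0])+q.apply([-5.7,15.5,0]); g[2]=4; st(); plan([(g,q)],60,30)
```

```text
t 69.65 p [ 616.1 -357.6   25.4] yaw 8.95 z [-0.001 -0.002 -1.   ] F [ 0.3   0.56 -0.2 ] T [-0.05  0.1  -0.04] gap 70.1
1 rows
[60, 0.04, -0.12, 2.14, 0.1, 0.1, -0.0]
```

apply_moves(
  targets=[
    [60, 0, -0.1, 0.8, 0.1, 0.1, 0],
    [60, 0, 0, 0.8, 0, 0, 0],
    [60, 0, 0, 0.3, 0, 0, 0],
    [60, 0, 0, 0, 0, 0, 0],
  ],
)

```text
time: 70.15
tool_pos: [617.0, -356.6, 6.6]
orientation: [0.0, 0.997, 0.078, 0.001]
ft_force: [0.7, 0.2, -0.2]
finger_gap: 70.3
```

Run:
```python
from h import *
st(); plan([((616.3,-356.4,4),down(8.96))],60,30); save('wrist','T.png')
im=cv2.imread('pics/T.png'); cv2.imwrite('pics/T1.png',cv2.resize(im[140:340,200:440],None,fx=3,fy=3))
```

```text
t 70.15 p [ 617.  -356.6    6.6] yaw 8.97 z [ 0.003 -0.001 -1.   ] F [ 0.65  0.2  -0.21] T [-0.05  0.04 -0.04] gap 70.3
1 rows
[60, -0.06, -0.03, 0.26, 0.1, -0.1, 0.0]
```

View pics/T1.png

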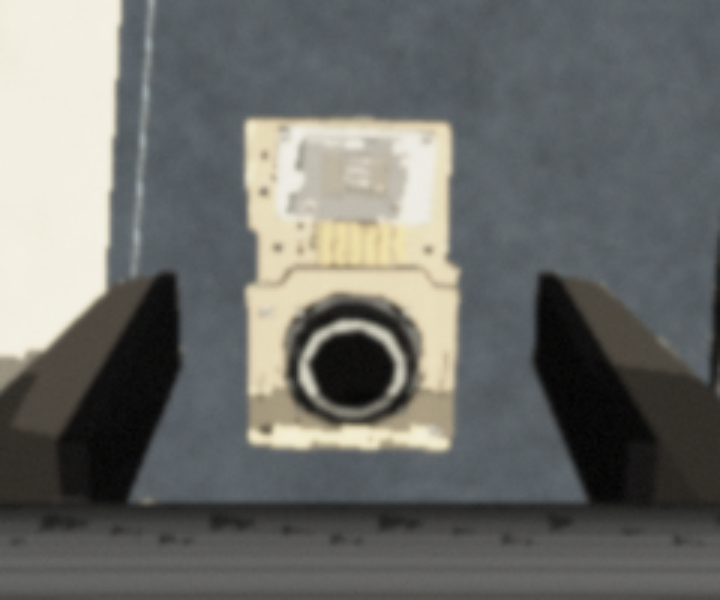

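apply_moves(
  targets=[
    [60, -0.05, 0, 0.27, 0.1, -0.1, 0],
    [60, 0, 0, 0, 0, 0, 0],
    [255, 0, 0, 0, 0, 0, 0],
    [255, 0, 0, 0, 0, 0, 0],
    [255, 0, 0, 0, 0, 0, 0],
    [255, 0, 0, 0, 0, 0, 0],
    [255, 0, 0, 0, 0, 0, 0],
  ],
  grip_force=25,
)

```text
time: 71.08
tool_pos: [616.9, -357.0, 4.6]
orientation: [-0.0, 0.997, 0.078, 0.001]
ft_force: [-0.8, -0.5, -1.2]
finger_gap: 40.8
```

Run:
```python
from h import *
st(); save('wrist','U.png')
im=cv2.imread('pics/U.png'); cv2.imwrite('pics/U1.png',cv2.resize(im[140:340,200:440],None,fx=3,fy=3))
```

```text
t 71.08 p [ 616.9 -357.     4.6] yaw 8.97 z [ 0.002  0.    -1.   ] F [-0.75 -0.47 -1.17] T [-0.05  0.04  0.01] gap 40.8
```

View pics/U1.png

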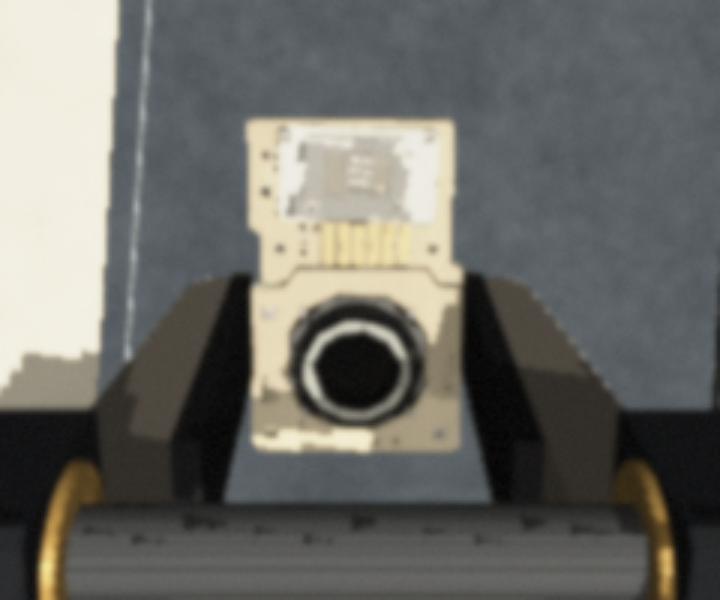

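```bash
cat >> h.py <<'E'
def tray(): 
    import pickle; P,q=pickle.load(open('tray.pkl','rb')); return P,R.from_quat(q)
def tgoal(x,y,h):
    P,Q=tray(); M=Q.as_matrix(); T=R.from_matrix(np.c_[M[:,0],-M[:,1],-M[:,2]]); return P+Q.apply([x,y,2+2.6+h]),T
E
python3 - <<'E'
from h import *
a=tgoal(-10,-22,130); b=tgoal(-10,-22,0); print(a[0],b[0],a[1].as_matrix().round(2)); plan([((617,-357,200),down(9)),a],255,50,8)
E
```

```text
[439.21177911  50.23720668 179.45991092] [489.66723825  59.03067645  59.97383837] [[ 0.82 -0.43  0.39]
 [-0.49 -0.87  0.07]
 [ 0.31 -0.24 -0.92]]
13 rows
[255, 0.01, 0.0, -4.88, -0.0, -0.0, -0.0]
[255, 0.01, 0.0, -4.88, -0.0, -0.0, -0.0]
[255, 0.01, 0.0, -4.88, -0.0, -0.0, -0.0]
[255, 0.0, 0.0, -4.88, -0.0, -0.0, -0.0]
[255, -1.24, -4.78, 0.23, 0.9, 2.5, 4.1]
[255, -1.59, -4.67, 0.24, 0.9, 2.5, 4.1]
[255, -1.93, -4.54, 0.23, 0.9, 2.5, 4.1]
[255, -2.26, -4.39, 0.21, 0.9, 2.5, 4.1]
[255, -2.58, -4.21, 0.17, 0.9, 2.5, 4.1]
[255, -2.88, -4.01, 0.12, 0.9, 2.5, 4.1]
[255, -3.17, -3.79, 0.05, 0.9, 2.5, 4.1]
[255, -3.43, -3.56, -0.04, 0.9, 2.5, 4.1]
[255, -3.67, -3.3, -0.14, 0.9, 2.5, 4.1]
```

apply_moves(
  targets=[
    [255, 0, 0, -2, 0, 0, 0],
    [255, 0, 0, -4, 0, 0, 0],
    [255, 0, 0, -5, 0, 0, 0],
    [255, 0, 0, -5, 0, 0, 0],
    [255, 0, 0, -4, 0, 0, 0],
    [255, 0, -1, -2, 0, 0, 0],
  ],
  grip_force=30,
)

```text
time: 71.88
tool_pos: [614.4, -347.0, 236.6]
orientation: [0.0, 0.997, 0.078, 0.001]
ft_force: [-0.0, 0.4, -1.0]
finger_gap: 40.8
```

Run:
```python
from h import *
st(); a=tgoal(-10,-22,140); plan([a],255,36,8); save('wrist','V.png')
```

```text
t 71.88 p [ 614.4 -347.   236.6] yaw 8.93 z [ 0.002 -0.    -1.   ] F [-0.03  0.36 -1.  ] T [-0.04  0.06  0.01] gap 40.8
13 rows
[255, -0.89, -3.23, 0.36, 0.6, 1.7, 2.8]
[255, -1.06, -3.18, 0.37, 0.6, 1.7, 2.8]
[255, -1.23, -3.11, 0.37, 0.6, 1.7, 2.8]
[255, -1.39, -3.05, 0.36, 0.6, 1.7, 2.8]
[255, -1.55, -2.97, 0.35, 0.6, 1.7, 2.8]
[255, -1.7, -2.88, 0.34, 0.6, 1.7, 2.8]
[255, -1.85, -2.79, 0.31, 0.6, 1.7, 2.8]
[255, -2.0, -2.69, 0.28, 0.6, 1.7, 2.8]
[255, -2.14, -2.59, 0.25, 0.6, 1.7, 2.8]
[255, -2.27, -2.48, 0.21, 0.6, 1.7, 2.8]
[255, -2.4, -2.36, 0.17, 0.6, 1.7, 2.8]
[255, -2.52, -2.24, 0.12, 0.6, 1.7, 2.8]
[255, -2.63, -2.11, 0.07, 0.6, 1.7, 2.8]
```

View pics/V.png

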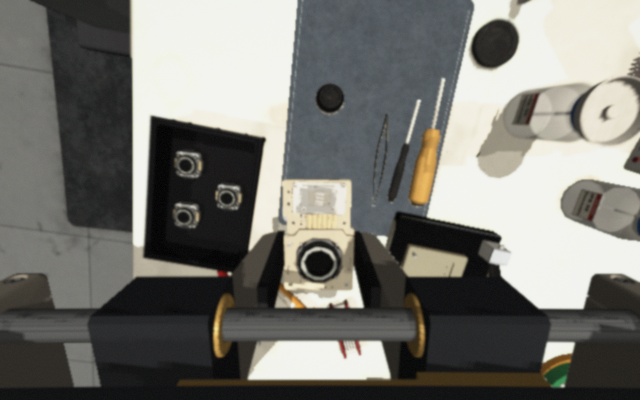

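apply_moves(
  targets=[
    [255, -0.5, -2, 0.2, 0.6, 1.7, 2.8],
    [255, -1, -3.2, 0.3, 0.6, 1.7, 2.8],
    [255, -1.2, -3.1, 0.3, 0.6, 1.7, 2.8],
    [255, -1.4, -3.1, 0.3, 0.6, 1.7, 2.8],
    [255, -1.6, -3, 0.3, 0.6, 1.7, 2.8],
    [255, -1.7, -2.9, 0.3, 0.6, 1.7, 2.8],
    [255, -1.9, -2.8, 0.3, 0.6, 1.7, 2.8],
    [255, -2, -2.7, 0.2, 0.6, 1.7, 2.8],
    [255, -2.1, -2.6, 0.2, 0.6, 1.7, 2.8],
    [255, -2.3, -2.5, 0.2, 0.6, 1.7, 2.8],
    [255, -2, -2, 0.2, 0.6, 1.7, 2.8],
  ],
)

```text
time: 73.3
tool_pos: [458.5, -9.4, 193.3]
orientation: [-0.073, 0.965, -0.199, 0.154]
ft_force: [-0.1, 0.1, 0.4]
finger_gap: 41.0
```

Run:
```python
from h import *
st(); a=tgoal(-10,-22,140); plan([a],255,36,8)
```

```text
t 73.3 p [458.5  -9.4 193.3] yaw -24.94 z [ 0.326  0.08  -0.942] F [-0.08  0.1   0.42] T [-0.11  0.25  0.02] gap 41.0
2 rows
[255, -2.27, -2.22, 0.08, 0.5, 1.9, 2.5]
[255, -2.37, -2.12, 0.02, 0.5, 1.9, 2.5]
```

apply_moves(
  targets=[
    [255, -1.8, -2, 0, 0.5, 1.9, 2.5],
    [255, -1.8, -1.6, 0, 0.5, 1.9, 2.5],
    [255, -0.5, -0.3, 0, 0, 0, 0],
    [255, 0, 0, 0, 0, 0, 0],
  ],
)

```text
time: 73.8
tool_pos: [432.2, 47.0, 186.2]
orientation: [-0.082, 0.95, -0.241, 0.182]
ft_force: [0.6, 0.1, -0.2]
finger_gap: 40.4
```

Run:
```python
from h import *
st(); a=tgoal(-10,-22,140); plan([a],255,36,8); P,Q=tray(); print('tray coords',Q.inv().apply(np.array(r.state()['tool_pos'])-P).round(1)); save('wrist','W.png')
```

```text
t 73.8 p [432.2  47.  186.2] yaw -30.81 z [ 0.385  0.068 -0.921] F [ 0.65  0.13 -0.22] T [-0.07  0.25  0.02] gap 40.4
1 rows
[255, 0.2, -0.42, -0.09, 0.1, 0.2, 0.0]
tray coords [-12.  -26.2 143.8]
```

View pics/W.png

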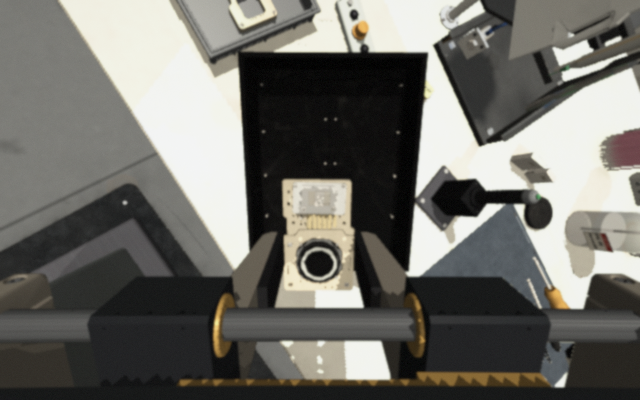

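Run:
```python
from h import *
P,Q=tray(); L=[(-78.5,99,36),(78.5,99,36),(-69,90,2),(69,90,2),(-78.5,-20,36),(78.5,-20,36)]
print(w2px('wrist',Q.apply(L)+P).round(1)); st()
im=cv2.imread('pics/W.png'); cv2.imwrite('pics/W1.png',cv2.resize(np.clip(im[30:230,220:440].astype(float)*2,0,255).astype('u1'),None,fx=3.5,fy=3))
```

```text
[[238.4  53.3]
 [428.8  53.3]
 [258.4  71.1]
 [405.3  71.2]
 [247.2 193.4]
 [416.2 193.7]]
t 73.85 p [432.4  46.7 186.2] yaw -30.85 z [ 0.385  0.068 -0.921] F [-0.21 -0.06  0.44] T [-0.09  0.28 -0.02] gap 40.6
```

View pics/W1.png

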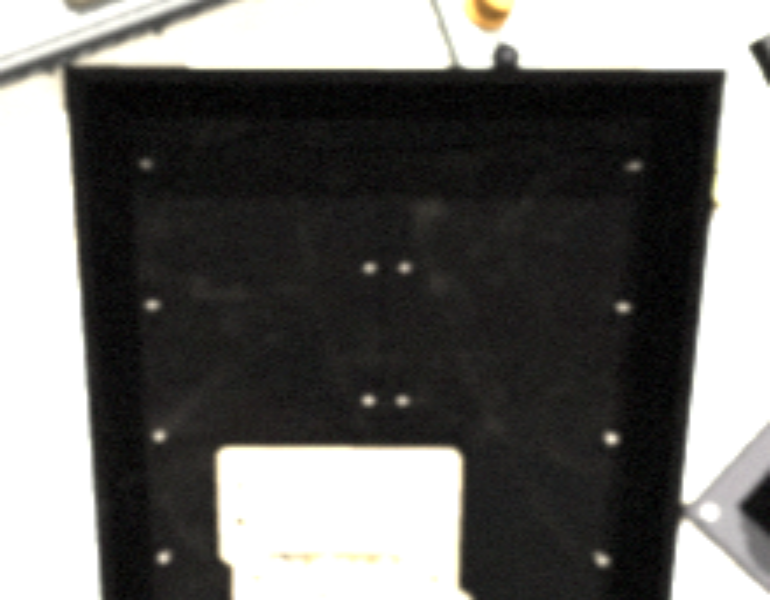

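apply_moves(
  targets=[
    [255, 0.1, -0.2, 2, 0.1, 0.2, 0],
    [255, 0.1, -0.2, 3.5, 0, 0, 0],
    [255, 0, 0, 3.5, 0, 0, 0],
    [255, 0, 0, 2.2, 0, 0, 0],
    [255, 0, 0, 0.5, 0, 0, 0],
    [255, 0, 0, 0, 0, 0, 0],
  ],
)

```text
time: 74.6
tool_pos: [487.9, 52.6, 78.5]
orientation: [-0.081, 0.949, -0.243, 0.185]
ft_force: [0.7, 0.8, -0.3]
finger_gap: 40.7
```

Run:
```python
from h import *
st(); a=tgoal(-10,-22,6); plan([a],255,36,8); P,Q=tray(); print('tray coords',Q.inv().apply(np.array(r.state()['tool_pos'])-P).round(1))
```

```text
t 74.6 p [487.9  52.6  78.5] yaw -31.1 z [ 0.391  0.064 -0.918] F [ 0.71  0.82 -0.27] T [-0.08  0.34  0.02] gap 40.7
1 rows
[255, -0.75, -0.19, 1.21, 0.1, -0.2, -0.1]
tray coords [ -2.6 -23.9  22.8]
```

apply_moves(
  targets=[
    [255, -0.7, -0.2, 0.5, 0.1, -0.2, -0.1],
    [255, 0, 0, 0.5, 0, 0, 0],
    [255, 0, 0, 0, 0, 0, 0],
    [255, 0, 0, 0, 0, 0, 0],
  ],
)

```text
time: 75.1
tool_pos: [487.6, 58.6, 69.1]
orientation: [-0.083, 0.949, -0.242, 0.185]
ft_force: [0.5, -1.0, -0.1]
finger_gap: 40.9
```

```bash
cat >> h.py <<'E'
def tc(n=4):
    P,Q=tray(); a=[]
    for i in range(n): optics.camera('wrist'); s=r.state(); a.append(np.r_[Q.inv().apply(np.array(s['tool_pos'])-P),Q.inv().apply(s['ft_force'])])
    print('tray pos',np.mean(a,0)[:3].round(1),'F',np.mean(a,0)[3:].round(2)); return
E
python3 - <<'E'
from h import *
st();tc(); a=tgoal(-10,-22,0); plan([a],255,36,8)
E
```

```text
t 75.1 p [487.6  58.6  69.1] yaw -30.97 z [ 0.392  0.068 -0.918] F [ 0.52 -1.03 -0.13] T [-0.1   0.27 -0.01] gap 40.9
tray pos [ -8.6 -21.   13.8] F [ 0.07 -0.01 -0.41]
1 rows
[255, -0.14, 0.1, 0.92, -0.1, -0.2, -0.0]
```

apply_moves(
  targets=[
    [255, 0, 0, 0.5, 0, -0.2, 0],
    [255, 0, 0, 0.2, 0, 0, 0],
    [255, 0, 0, 0, 0, 0, 0],
  ],
)

```text
time: 75.68
tool_pos: [490.8, 59.1, 62.4]
orientation: [-0.083, 0.949, -0.241, 0.184]
ft_force: [-4.8, 0.7, 7.8]
finger_gap: 40.8
```

Run:
```python
from h import *
tc()
save('wrist','X.png')
```

```text
tray pos [ -8.4 -20.8   6.5] F [-0.55  0.62  4.63]
```

apply_moves(
  targets=[
    [255, 0, 0, 0.2, 0, 0, 0],
    [255, 0, 0, 0, 0, 0, 0],
  ],
)

```text
time: 76.18
tool_pos: [491.2, 59.2, 61.3]
orientation: [-0.084, 0.949, -0.241, 0.184]
ft_force: [-0.1, 0.7, 0.0]
finger_gap: 40.9
```

Run:
```python
from h import *
tc()
```

```text
tray pos [ -8.4 -20.8   5.1] F [-0.63  0.11  7.12]
```

apply_moves(
  targets=[
    [110, 0, 0, 0, 0, 0, 0],
    [110, 0, 0, 0, 0, 0, 0],
    [110, 0, 0, 0, 0, 0, 0],
  ],
)

```text
time: 76.75
tool_pos: [491.4, 59.2, 60.9]
orientation: [-0.083, 0.949, -0.241, 0.184]
ft_force: [0.3, 0.2, -1.0]
finger_gap: 52.4
```

Run:
```python
from h import *
st(); tc(1); save('wrist','Y.png')
im=cv2.imread('pics/Y.png'); cv2.imwrite('pics/Y1.png',cv2.resize(im[140:340,200:440],None,fx=3,fy=3))
```

```text
t 76.75 p [491.4  59.2  60.9] yaw -30.93 z [ 0.389  0.07  -0.918] F [ 0.28  0.18 -1.04] T [-0.08  0.28  0.03] gap 52.4
tray pos [ -8.4 -20.9   4.7] F [0.09 0.15 0.32]
```

View pics/Y1.png

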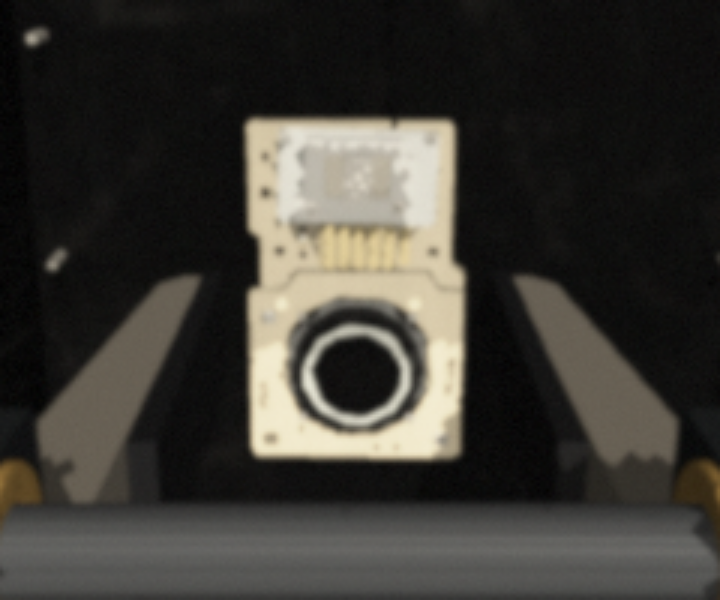

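apply_moves(
  targets=[
    [110, 0, 0, -1.5, 0, 0, 0],
    [110, 0, 0, -3.5, 0, 0, 0],
    [110, 0, 0, -5, 0, 0, 0],
    [110, 0, 0, -5, 0, 0, 0],
    [60, 0, 0, -3, 0, 0, 0],
    [0, 0, 0, 0, 0, 0, 0],
    [0, 0, 0, 0, 0, 0, 0],
  ],
)

```text
time: 77.72
tool_pos: [419.2, 46.0, 230.1]
orientation: [-0.083, 0.949, -0.242, 0.184]
ft_force: [-0.3, 0.7, 0.8]
finger_gap: 80.1
```

Run:
```python
from h import *
st(); save('wrist','Z.png'); save('top','Zt.png'); save('scene','Zs.png'); st()
im=cv2.imread('pics/Zs.png'); cv2.imwrite('pics/Zs1.png',cv2.resize(im[130:290,230:500],None,fx=2.9,fy=2.9,interpolation=cv2.INTER_CUBIC))
```

```text
t 77.72 p [419.2  46.  230.1] yaw -30.94 z [ 0.388  0.068 -0.919] F [-0.34  0.67  0.75] T [-0.1   0.25  0.04] gap 80.1
t 77.88 p [419.   46.1 229.4] yaw -30.92 z [ 0.387  0.068 -0.92 ] F [-0.66  0.42 -0.18] T [-0.08  0.27  0.03] gap 91.1
```

View pics/Z.png

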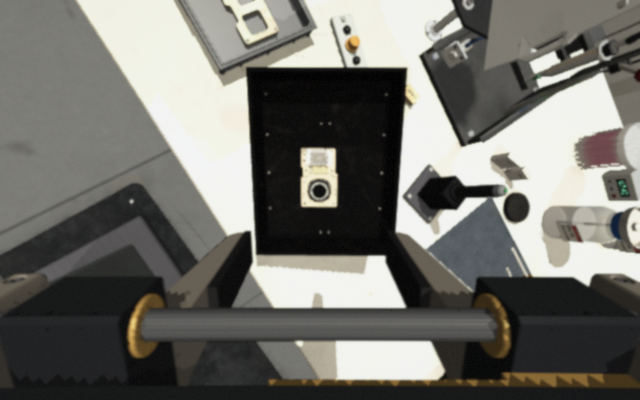

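View pics/Zs1.png

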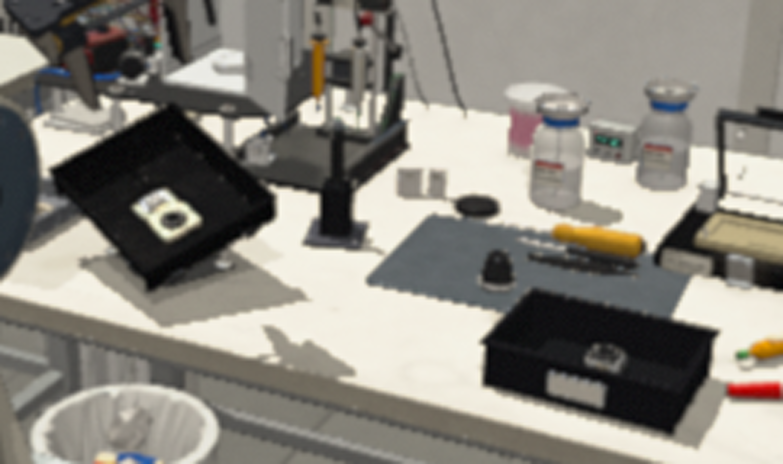

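apply_moves(
  targets=[
    [0, 0, 0, -4, 0, 0, 0],
    [0, 0, 0, -5, 0, 0, 0],
    [0, -1, -4, -3, 0, 0, 0],
    [0, -2, -5, 0, 0, 0, 0],
    [0, -3, -5, 0, 0, 0, 0],
    [0, -3, -5, 0, 0, 0, 0],
    [0, -3, -5, 0, 0, 0, 0],
    [0, -2, -4, 0, 0, 0, 0],
    [0, 0, 0, 0, 0, 0, 0],
    [0, 0, 0, 0, 0, 0, 0],
    [0, 0, 0, 0, 0, 0, 0],
  ],
)

```text
time: 79.25
tool_pos: [378.7, 358.4, 356.4]
orientation: [-0.076, 0.951, -0.244, 0.177]
ft_force: [0.5, -0.5, 0.3]
finger_gap: 91.7
```

Run:
```python
from h import *
st(); print(r.state()['joint_velocities'].round(3)); save('top','fin.png'); look('top',None,['probe','module_far','unit_1','frame_1','eye_loupe'],.35)
im=cv2.imread('pics/fin.png'); cv2.imwrite('pics/fin1.png',cv2.resize(im[120:265,170:460],None,fx=2.75,fy=2.75,interpolation=cv2.INTER_CUBIC))
```

```text
t 79.25 p [378.7 358.4 356.4] yaw -30.9 z [ 0.373  0.058 -0.926] F [ 0.47 -0.52  0.28] T [-0.12  0.31 -0.04] gap 91.7
[-0.009  0.     0.01  -0.     0.002 -0.004]
probe 0.58 [658.  -49.   12.7] [315. 174.]
module_far 0.5 [496.   61.8  59.7] [282. 221.]
unit_1 0.64 [ 4.454e+02 -3.567e+02  4.000e-01] [405. 235.]
unit_1 0.58 [ 505.2 -396.     4. ] [416. 217.]
frame_1 0.48 [535.2 364.5   4.5] [195. 212.]
frame_1 0.44 [537.3 279.6   3.4] [220. 211.]
eye_loupe 0.55 [ 611.4 -254.4    2.2] [374. 187.]
```

View pics/fin1.png

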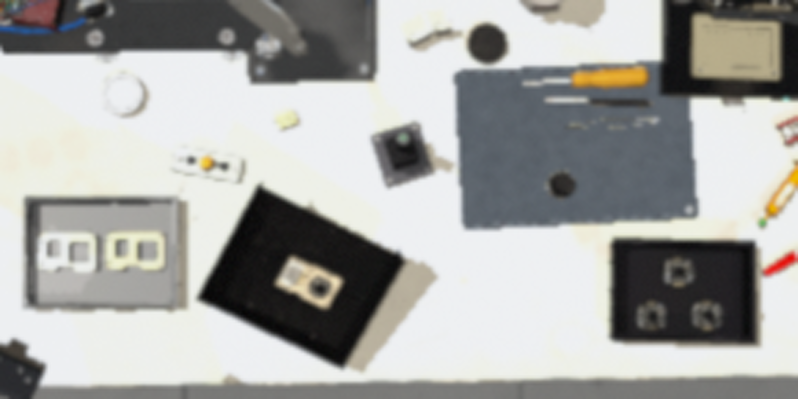

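Run:
```python
from h import *
print(r.close_job()); st()
```

```text
the job is handed in; nothing more can be done
None
the job is handed in; nothing more can be done
```

The job is done and handed in at about 79 s of the 210 s allowed. Only the far module was in this lot; there was no near one.

- **Probe:** I pressed the tip on the brass stud with about 1.5 N, then on the far module's shield with about 1.7 N. By the spring figures that is roughly 2–3 mm of give each time. I then stood the probe back in its stand before sorting anything.
- **Sorting:** the three bare units are in the deep bin, the two empty frames are flat in the shallow grey tray, and the module lies on the tilted tray's floor with its stick up. The loupe was not touched.

**Last checks:**
- The final top picture and the earlier wrist and scene pictures show everything in its place, with the probe upright in its stand. The module had not slid, and the gripper was clear.
- In the final top picture the network reported only two of the three units, though all three are plainly visible in the bin.
- My camera fit of the tilted tray's height varied by a few millimetres. I set the module down by feel, and the force reached about 7–8 N before I let go.
- I saw no knocked part and no slackened grip.

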